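Get the coffee corner ready

TASK

Get the coffee corner ready: first press the kettle's button fully down and let it spring back, so that the water is heating. Then unscrew the lid of the white storage jar until the thread lets go, lift it off and lay it flat in the middle of the round cork mat, and turn every square cup that is draining upside down so that it stands mouth up on the wooden board. Leave the mug, the tub and the small glass jar where they are.

Things in the scene. Friction and masses are not known exactly. Their poses are not given: they have to be found in the camera images.
- start (a joint): travel of the kettle's push button in m: 0 is up, 0.008 is fully down; it springs back, about 1.5 N to start it and 5 N to hold it fully down
- start_top (a point): centre of the top face of the round grey push button (36 mm across), which stands on the low black base in front of the kettle; pressed straight down. The top is 54 mm above the worktop. The steel kettle (132 mm across, 180 mm tall) stands on the same base with its axis 155 mm behind the button along the frame's +x axis
- jar_mouth (a point): centre of the rim of the white storage jar's neck, on the jar's vertical axis, 152 mm above the worktop. The jar (94 mm across, shoulder at 105 mm) is fixed in a square wooden stand screwed to the worktop. Its neck (44 mm across) has a right-handed thread of 7 mm pitch
- lid_mid (a point): the jar's round aluminium screw lid, 60 mm across and 54 mm tall, loose body of about 80 g; the point is its centre on its axis, half-way up; z points from its open end to its closed top. It starts screwed down, the point 17 mm below the jar's rim (135 mm above the worktop). Turned counter-clockwise seen from above it climbs 7 mm a turn; after about two turns (14 mm of rise) the thread lets go and it lifts off freely
- cork: round cork mat, fixed, 110 mm across, 6 mm thick; origin at the centre of its underside on the worktop. The lid goes here
- mat: black rubber draining mat, fixed, 340 mm (x) by 150 mm (y), 4 mm thick; origin at the centre of its underside. The cups start on it in a row along its x axis, upside down
- board: dark wooden serving board, fixed, 340 mm (x) by 150 mm (y), 8 mm thick; origin at the centre of its underside. The cups go here
- cup0_mid (a point): white square cup, 64 by 64 mm outside and 70 mm tall, straight walls 4 mm thick, about 160 g, flat sides on which it lies steadily; the point is its centre, half-way up on its axis; z points from its mouth to its closed base (up while it is upside down, down when it stands mouth up); x and y are square to its sides. May be absent (None)
- cup1_mid (a point): a second cup, as cup0; may be absent (None)
- cup2_mid (a point): a third cup, as cup0; may be absent (None)
- mug: round white mug with a handle, 76 mm across and 90 mm tall, loose, to be left alone; origin at the centre of its underside
- tub: open clear plastic food tub, 130 mm (x) by 90 mm (y) and 60 mm tall, loose, to be left alone; origin at the centre of its underside
- tin: small closed glass jar with a red cap, 72 mm across and 75 mm tall, loose, to be left alone; origin at the centre of its underside
Not all that is in view belongs to the job. Leave any blue look-alike of the part that bears cup2_mid alone. Leave any purple look-alike of the part that bears cup1_mid alone.

How it is judged:
On the way, in this order (a step that is already met when the one before it is completed fails the run):
1. the kettle's button is pressed fully down (value of joint start above 0.007 m), for 0.1 s.
2. the lid has been screwed up the neck by 10 mm or more, still on the jar's axis (z of lid_mid in the frame of jar_mouth above -0.007 m and horizontal distance between lid_mid and jar_mouth below 0.008 m and value of joint start below 0.002 m), for 0.1 s.
At the end, for the whole second after the job is handed in: the button is up again; the lid lies flat on the cork mat, its centre within 35 mm of the mat's; every cup present stands mouth up (within 7 degrees) on the board with its centre at least 15 mm inside the board's edges; all at rest (value of joint start below 0.002 m and horizontal distance between lid_mid and cork below 0.035 m and height (world z) of lid_mid between 0.027 and 0.039 m and (angle between lid_mid's own z axis and vertical below 0.12 rad or angle between lid_mid's own z axis and vertical above 3.02 rad) and angle between each of cup0_mid, cup1_mid, cup2_mid's own z axis and vertical above 3.02 rad and y of cup0_mid in the frame of board between -0.06 and 0.06 m and x of cup0_mid in the frame of board between -0.155 and 0.155 m and height (world z) of cup0_mid between 0.037 and 0.049 m and linear speed of each of cup0, cup1, cup2, lid below 0.03 m/s and y of cup1_mid in the frame of board between -0.06 and 0.06 m and x of cup1_mid in the frame of board between -0.155 and 0.155 m and height (world z) of cup1_mid between 0.037 and 0.049 m and y of cup2_mid in the frame of board between -0.06 and 0.06 m and x of cup2_mid in the frame of board between -0.155 and 0.155 m and height (world z) of cup2_mid between 0.037 and 0.049 m); the robot touches nothing.
It fails at once if the mug, the tub or the small glass jar is moved more than 40 mm (distance of any of mug, tub, tin from where it was at the start of the episode above 0.04 m).
Of cup0, cup1, cup2 only 1 to 2 are there at a start; the rules pass over those that are not, and their reading is None.
At some moment in a run one of cup0, cup1, cup2 may be knocked a few centimetres aside while the robot is not near it.
Once in a run the grip may slacken for a moment while it holds something.
It also fails if it takes over 210 s, if anything falls off the work surface, if the arm or the gripper's body presses on something with over 40 N, if the wrist force passes 120 N, or if a joint passes its speed limit or range.

ROBOT

A 6-joint arm with a two-finger parallel gripper is mounted at the origin on the work surface. World frame = base frame: x ahead of the robot, y to its left, z up, the work surface at z = 0. Lengths are in m, angles in rad, forces in N, time in s.
With the tool pointing down it reaches from about 0.35 to 0.85 m from the base axis. Payload 8.1 kg.
Tool frame: the origin (TCP) lies between the finger pads; the fingertips stand ahead of it and the grasp point (between the pads) is the TCP (arm.tcp_to_tips is the z of the fingertips in the tool frame, in m); z points along the fingers, y is the direction in which the jaws open and shut (so a half turn about z gives the same grasp; the last joint's range is limited). The gripper opens to 85 mm and grips with 20 to 120 N. Pads are 22 mm wide; open, the fingers measure 114 mm over their backs; the gripper's body (76 mm by 85 mm) begins 54 mm behind the grasp point. The pads swing forward as they close: fully open they stand 13 mm farther back than shut.
Start: joints at [1.125, 0.13, 1.488, -0, 1.523, -0.085], TCP at [0.212, 0.561, 0.25] pointing down, gripper open.
Joint ranges: [-2.96, 2.96], [-0.89, 2.26], [0.02, 2.5], [-1.34, 4.48], [0, 2.73], [-2.66, 2.66]. Speed limits (rad/s): [2.39, 2.39, 2.79, 3.14, 3.14, 3.14].

INTERFACE

Orientations are given as a 3x3 rotation matrix whose columns are the frame's x, y, z axes.
In Python, from bench import arm gives the robot as it stands. The module is installed in compiled form; this text tells all that it offers.
- The arm moves only by the shell command python3 -m inch 'ROWS' [FORCE]. ROWS is a JSON object of lists of equal length, an entry for each row: "hand": the closure in counts, from 0 (fully open) to 255 (shut); "linear": the shift along the tool's x, y, z in m, a list of three; "turn": the turn about the tool's z in degrees. In form: {"hand": [hand, ...], "linear": [[dx, dy, dz], ...], "turn": [turn, ...]}. A call has exactly 5 rows; each row shifts and turns the pose as measured when the row begins, along the tool's axes as they then stand; what a row does not reach is not made up. A row lasts 1/8 s, in which the tool goes at most 62.5 mm and 10.7 degrees, less where a joint would pass 70% of its speed; a pose out of reach is approached as far as the arm can. A call is refused whole if a number of a shift passes 0.0625 or a number of a turn 10.7, either way. A call with a gripper value outside its range is refused whole. The fingers move at their own pace and stop on an object; FORCE is the grip in N (left out, the last holds). Time passes only in rows, so rows that do not move let the fingers close, or fill a call up. It gives the time, the measured TCP pose, the force and the opening at its end, in the units of the state.
- arm.get_obs(): the state, without advancing time (a new reading comes with each control period).
- arm.capture(name): name is "scene" or "side" or "wrist"; returns a dict with "frame" (480x640x3 uint8, red, green, blue), "mtx" (3x3 intrinsics, pixels), "camera_from_world" (4x4, takes a point from world to camera coordinates). Camera axes: x right, y down, z forward; pixel columns grow to the right and rows downward; lengths in m; the calibration is good to about 2 mm. A picture is of the moment at which its call begins. There is no depth.
- arm.close_job(): hands the job in, once; it reports no verdict.
The state is a dict: "time": time; "joint_pos": joint angles; "dq": joint speeds; "joint_efforts": joint torques, N m; "eef_pos": TCP position; "tcp_rot": TCP orientation; "force": force on the tool from outside, world axes, zero at the start; "ft_torque": the same for the moment, N m; "opening": finger opening in m.
Only numpy, scipy, OpenCV 4.12 (cv2) and the standard library are available. Lean on these libraries where they do the work, as an engineer would, in place of code of your own. Each camera call takes 0.05 s, during which the arm holds its last target.

## Working session

There is one attempt and no reset: what is moved stays moved. The work goes in short steps, Python scripts to look and compute and a shell command to move; the robot and the scene stay as the last step left them, time stands still between calls to the robot, and variables do not carry over. Pictures are saved under pics/ and viewed, and the job is handed in when it is done.

```bash
mkdir -p pics; cat > h.py <<'E'
import numpy as np, cv2
from bench import arm
def snap(cam,fn):
    d=arm.capture(cam); cv2.imwrite('pics/'+fn,d['frame'][:,:,::-1]); 
    np.savez('pics/'+fn+'.npz',**d); return d
def pix2w(d,u,v,z):
    K=d['mtx'];T=d['camera_from_world'];R=T[:3,:3];t=T[:3,3]
    r=R.T@np.linalg.inv(K)@np.array([u,v,1.]);c=-R.T@t
    return c+r*(z-c[2])/r[2]
def w2pix(d,p):
    q=d['camera_from_world']@np.append(p,1);q=d['mtx']@q[:3];return q[:2]/q[2]
def st():
    o=arm.get_obs();print('t',round(o['time'],2),'pos',np.round(o['eef_pos'],4),'F',np.round(o['force'],1),'op',round(float(o['opening']),4));print('R',np.round(o['tcp_rot'],3).tolist(),'q',np.round(o['joint_pos'],2));return o
E
python3 - <<'E'
from h import *
st();print(arm.tcp_to_tips)
for c in ['scene','side','wrist']:
    d=snap(c,c+'0.png');T=d['camera_from_world'];print(c,-T[:3,:3].T@T[:3,3])
E
```

```text
t 0.0 pos [0.2116 0.5609 0.2492] F [ 0.6  0.4 -0.8] op 0.0855
R [[-0.936, 0.353, -0.001], [0.353, 0.936, -0.002], [0.0, -0.002, -1.0]] q [ 1.12  0.13  1.49 -0.    1.52 -0.09]
0.019
scene [ 1.36990846 -0.64953968  0.8067248 ]
side [ 0.49601936 -0.94708871  0.83044255]
wrist [0.14078697 0.58726217 0.37278392]
```

View pics/scene0.png

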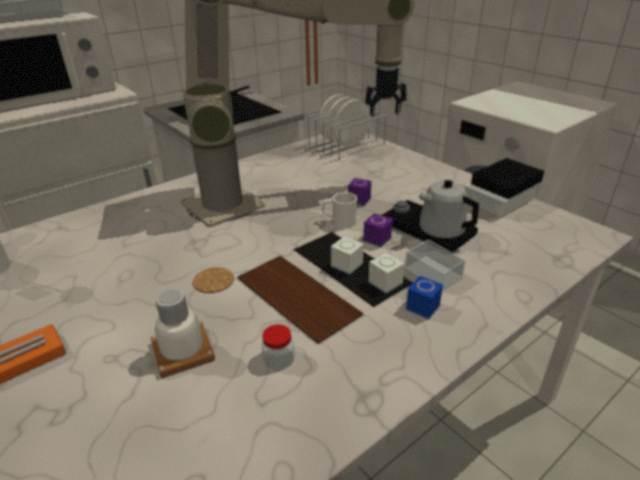

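View pics/side0.png

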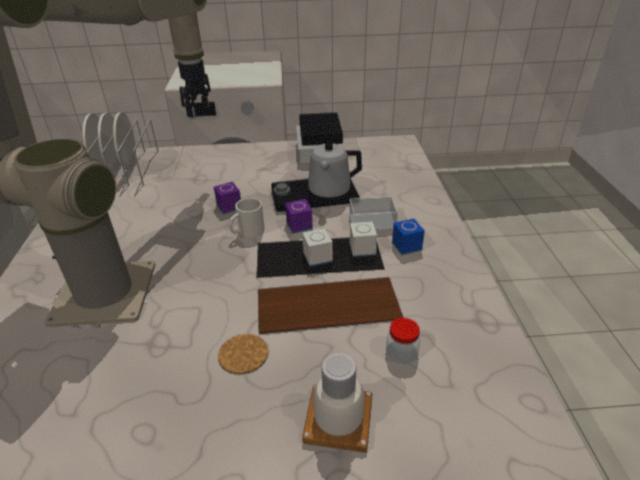

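View pics/wrist0.png

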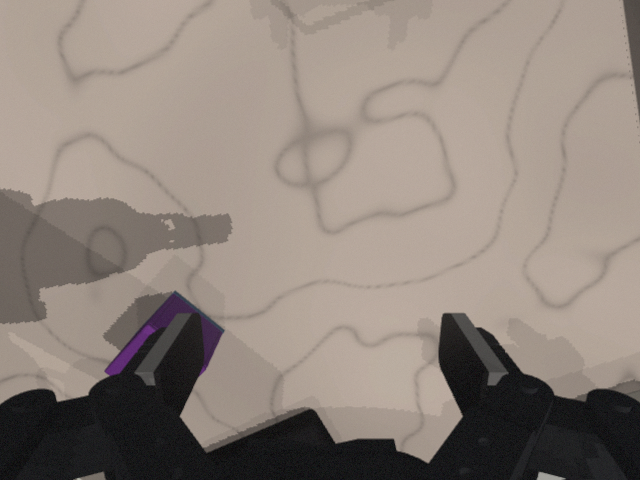

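```bash
python3 - <<'E'
import cv2
s=cv2.imread('pics/scene0.png');a=cv2.imread('pics/side0.png')
cv2.imwrite('pics/s_a.png',cv2.resize(s[170:325,290:490],(800,620)[:2],interpolation=cv2.INTER_CUBIC)[:600])
cv2.imwrite('pics/a_a.png',cv2.resize(a[120:345,200:450],(800,720),interpolation=cv2.INTER_CUBIC)[:600])
cv2.imwrite('pics/a_b.png',cv2.resize(a[270:450,210:450],(800,600),interpolation=cv2.INTER_CUBIC))
cv2.imwrite('pics/s_b.png',cv2.resize(s[250:385,140:320],(800,600),interpolation=cv2.INTER_CUBIC))
E
```

```text
(no output)
```

View pics/s_a.png

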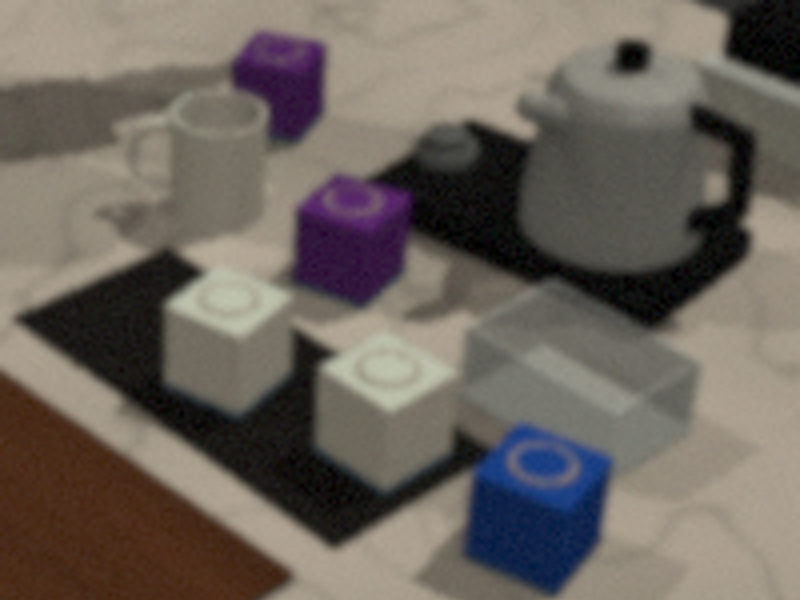

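View pics/a_a.png

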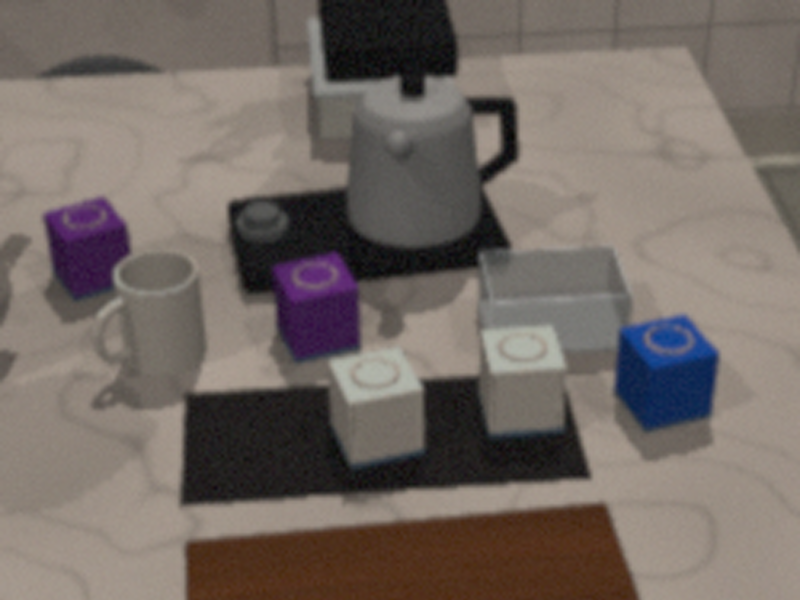

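View pics/a_b.png

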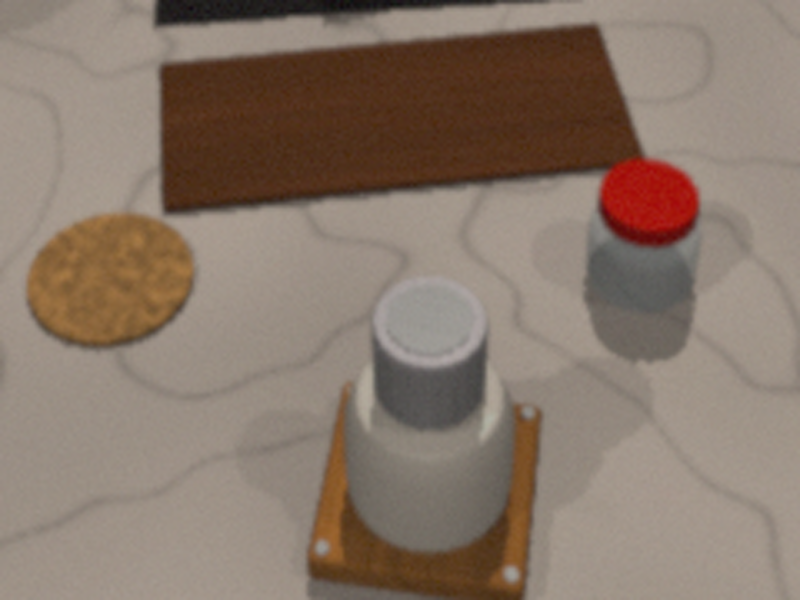

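View pics/s_b.png

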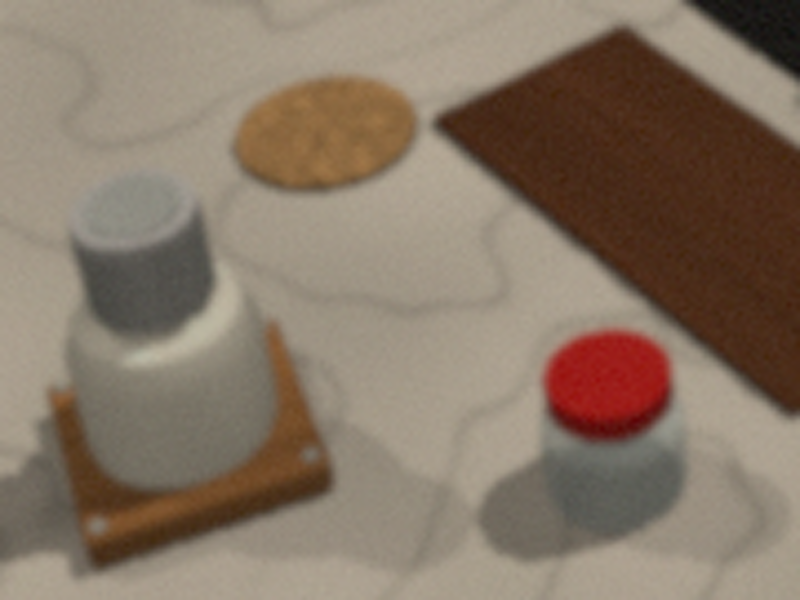

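```bash
python3 - <<'E'
from h import *
S=dict(np.load('pics/scene0.png.npz'));A=dict(np.load('pics/side0.png.npz'))
sa=lambda u,v:(290+u/4,170+v/4); aa=lambda u,v:(200+u/3.2,120+v/3.2)
ab=lambda u,v:(210+u/3.3333,270+v/3.3333); sb=lambda u,v:(140+u/4.4444,250+v/4.4444)
def P(n,z,s=[],a=[]):
    for nm,D,l in(('scene',S,s),('side',A,a)):
        p=[pix2w(D,*q,z)[:2] for q in l]
        if p: print(n,nm,np.round(p,3).tolist(),'mean',np.round(np.mean(p,0),4))
P('button',.054,[sa(448,142)],[aa(264,213)])
P('lid',.162,[sb(137,208)],[ab(430,325)])
P('cork',.006,[sb(327,131)],[ab(110,277)])
P('board',.008,[],[ab(163,66),ab(600,26),ab(641,160),ab(167,210)])
P('mat',.004,[],[aa(186,396),aa(570,378),aa(587,475),aa(183,500)])
P('cupA',.074,[sa(164,300),sa(225,265),sa(292,300),sa(236,327)],[aa(330,360),aa(407,350),aa(423,392),aa(346,407)])
P('cupB',.074,[sa(318,372),sa(382,333),sa(455,370),sa(388,408)],[aa(481,330),aa(556,327),aa(563,373),aa(484,378)])
P('tincap',.075,[sb(608,380)],[ab(650,200)])
P('mugtop',.09,[sa(218,113)],[aa(157,275)])
P('purple1top',.07,[sa(353,203)],[aa(316,273)])
P('purple2',.07,[sa(281,52)],[aa(86,217)])
P('blue',.07,[sa(541,462)],[aa(668,338)])
P('tub',.06,[sa(468,330),sa(560,278),sa(698,365),sa(612,418)],[aa(480,252),aa(615,248),aa(628,295),aa(480,300)])
P('kettletop',.18,[sa(632,75)],[aa(414,95)])
P('base',.036,[],[aa(233,202),aa(245,285),aa(508,240)])
E
```

```text
button scene [[0.474, 0.39]] mean [0.4739 0.3904]
button side [[0.464, 0.391]] mean [0.4638 0.3908]
lid scene [[0.559, -0.411]] mean [ 0.5585 -0.411 ]
lid side [[0.556, -0.418]] mean [ 0.5563 -0.4184]
cork scene [[0.369, -0.233]] mean [ 0.3685 -0.2326]
cork side [[0.365, -0.237]] mean [ 0.3654 -0.2369]
board side [[0.395, -0.037], [0.732, -0.024], [0.733, -0.167], [0.402, -0.183]] mean [ 0.5654 -0.1029]
mat side [[0.388, 0.162], [0.732, 0.154], [0.723, 0.019], [0.389, 0.021]] mean [0.5579 0.0892]
cupA scene [[0.524, 0.053], [0.518, 0.114], [0.581, 0.12], [0.58, 0.069]] mean [0.5509 0.089 ]
cupA side [[0.516, 0.107], [0.582, 0.115], [0.59, 0.054], [0.526, 0.041]] mean [0.5537 0.0791]
cupB scene [[0.653, 0.075], [0.648, 0.138], [0.709, 0.144], [0.709, 0.082]] mean [0.6799 0.1097]
cupB side [[0.648, 0.138], [0.713, 0.135], [0.707, 0.069], [0.642, 0.068]] mean [0.6774 0.1025]
tincap scene [[0.718, -0.259]] mean [ 0.7175 -0.2595]
tincap side [[0.712, -0.266]] mean [ 0.712  -0.2655]
mugtop scene [[0.368, 0.239]] mean [0.368  0.2393]
mugtop side [[0.369, 0.23]] mean [0.3686 0.23  ]
purple1top scene [[0.511, 0.247]] mean [0.5111 0.2469]
purple1top side [[0.51, 0.25]] mean [0.5104 0.2498]
purple2 scene [[0.293, 0.377]] mean [0.2927 0.3768]
purple2 side [[0.292, 0.374]] mean [0.2919 0.3743]
blue scene [[0.804, 0.117]] mean [0.8041 0.1174]
blue side [[0.806, 0.115]] mean [0.806  0.1149]
tub scene [[0.67, 0.2], [0.668, 0.297], [0.795, 0.285], [0.796, 0.196]] mean [0.732  0.2444]
tub side [[0.666, 0.286], [0.793, 0.279], [0.789, 0.199], [0.656, 0.205]] mean [0.7262 0.2423]
kettletop scene [[0.641, 0.385]] mean [0.6413 0.3851]
kettletop side [[0.613, 0.377]] mean [0.6129 0.3775]
base side [[0.432, 0.448], [0.443, 0.289], [0.701, 0.343]] mean [0.5255 0.3601]
```

```bash
cat >> h.py <<'E'
def go(x,y,z,yaw=None):
    o=arm.get_obs();R=o['tcp_rot'];d=np.array([x,y,z])-o['eef_pos']
    print('total tool shift mm',np.round(R.T@d*1000,1))
    ang=np.degrees(np.arctan2(R[1,1],R[0,1]));print('y-axis azimuth',round(ang,1),'q6',round(np.degrees(o['joint_pos'][5]),1))
E
python3 -m inch '{"hand":[255,255,255,255,255],"linear":[[-0.06,-0.014,0],[-0.06,-0.014,0],[-0.06,-0.014,0],[-0.06,-0.014,0],[-0.06,-0.014,0]],"turn":[0,0,0,0,0]}' 40
python3 -c "
from h import *
st();go(.468,.391,.1)
snap('wrist','w1.png')"
```

```text
time: 0.78
eef_pos: [0.4691, 0.3888, 0.2475]
tcp_rot: [[-0.939, 0.344, -0.003], [0.344, 0.939, -0.002], [0.002, -0.003, -1.0]]
force: [0.4, 0.9, 0.6]
opening: -0.0001
t 0.78 pos [0.4691 0.3888 0.2475] F [0.4 0.9 0.6] op -0.0001
R [[-0.939, 0.344, -0.003], [0.344, 0.939, -0.002], [0.002, -0.003, -1.0]] q [ 0.61  0.16  1.46  0.    1.52 -0.61]
total tool shift mm [  1.5   2.1 147.5]
y-axis azimuth 69.9 q6 -35.0
```

View pics/w1.png

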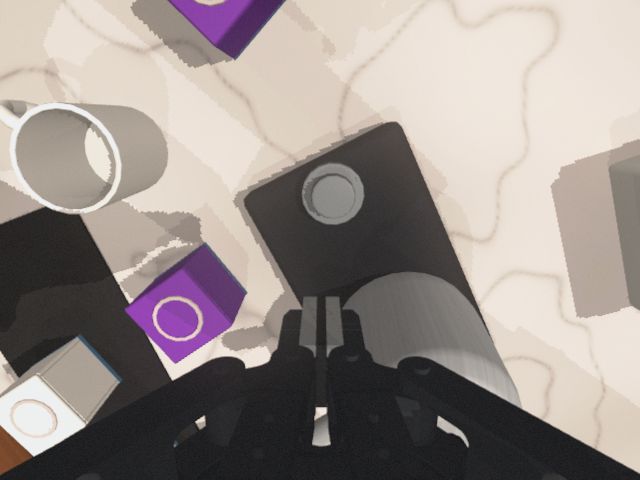

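```bash
python3 -c "
from h import *
d=dict(np.load('pics/w1.png.npz'))
print(pix2w(d,334,196,.054),pix2w(d,178,319,.07),pix2w(d,33,418,.074),pix2w(d,66,158,.09))
print(w2pix(d,[.469,.389,.2285]))
p=pix2w(d,334,196,.054);go(p[0],p[1],.073)"
```

```text
[0.4589885  0.40294799 0.054     ] [0.50861708 0.24801987 0.07      ] [0.55131731 0.08620541 0.074     ] [0.36453121 0.24120962 0.09      ]
[322.21141163 316.74428003]
total tool shift mm [ 22.2  13.4 174. ]
y-axis azimuth 69.6 q6 -35.3
```

```bash
python3 -m inch '{"hand":[255,255,255,255,255],"linear":[[0.005,0.003,0.03],[0.005,0.003,0.03],[0.005,0.002,0.03],[0.0,0.0,0.02],[0,0,0]],"turn":[0,0,0,0,0]}' 40
python3 -c "
from h import *
st()
snap('wrist','w2.png');d=snap('side','a2.png');cv2.imwrite('pics/a2c.png',cv2.resize(d['frame'][140:240,220:380,::-1],(800,500)))"
```

```text
time: 1.45
eef_pos: [0.4659, 0.3933, 0.1331]
tcp_rot: [[-0.935, 0.355, -0.0], [0.355, 0.935, -0.006], [-0.002, -0.006, -1.0]]
force: [-0.0, -0.1, 0.2]
opening: 0.0001
t 1.45 pos [0.4659 0.3933 0.1331] F [-0.  -0.1  0.2] op 0.0001
R [[-0.935, 0.355, -0.0], [0.355, 0.935, -0.006], [-0.002, -0.006, -1.0]] q [ 0.62  0.24  1.58 -0.    1.32 -0.59]
```

View pics/w2.png

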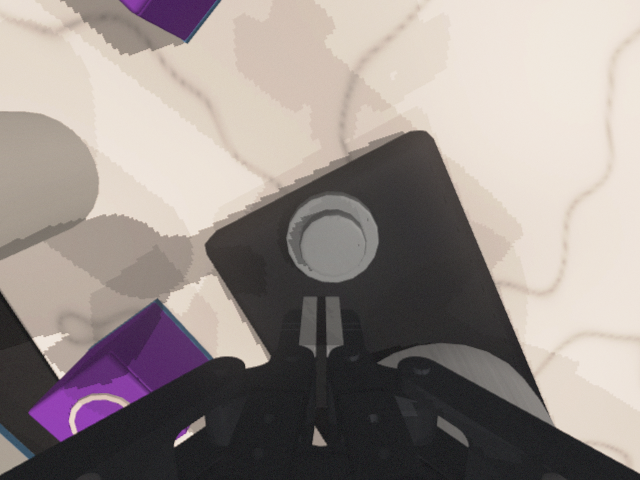

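View pics/a2c.png

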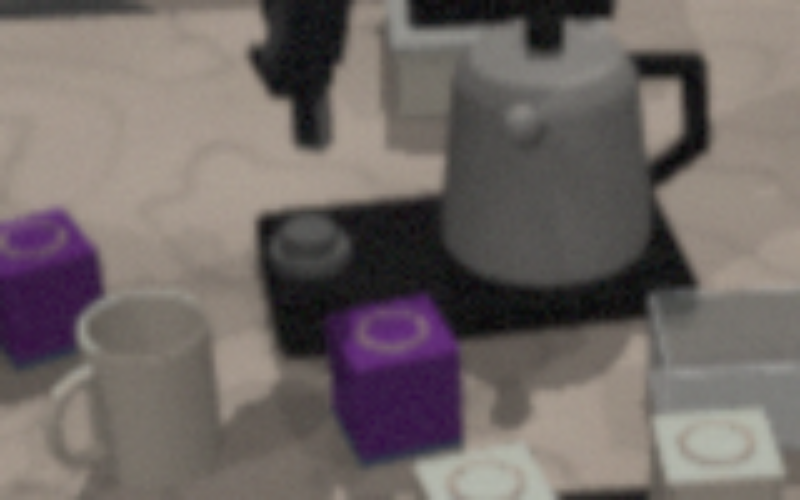

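```bash
python3 -c "
from h import *
d=dict(np.load('pics/w2.png.npz'));a=dict(np.load('pics/a2.png.npz'))
print(pix2w(d,334,243,.054),pix2w(a,220+310/5,140+232/5,.054))
p=pix2w(d,334,243,.054);go(p[0],p[1],.073)"
```

```text
[0.4576927  0.40304893 0.054     ] [0.46227361 0.39199356 0.054     ]
total tool shift mm [12.3  5.1 62.6]
y-axis azimuth 69.2 q6 -33.7
```

```bash
python3 -m inch '{"hand":[255,255,255,255,255],"linear":[[0.005,0.002,0.025],[0.005,0.002,0.025],[0,0,0.008],[0.0,0.0,0.004],[0,0,0.004]],"turn":[0,0,0,0,0]}' 40
python3 -m inch '{"hand":[255,255,255,255,255],"linear":[[0,0,0.003],[0,0,0.002],[0,0,0.0],[0.0,0.0,0.0],[0,0,0.0]],"turn":[0,0,0,0,0]}' 40
python3 -c "
from h import *
snap('wrist','w3.png')"
```

```text
time: 2.17
eef_pos: [0.4655, 0.4051, 0.0782]
tcp_rot: [[-0.935, 0.355, 0.016], [0.355, 0.935, 0.005], [-0.013, 0.01, -1.0]]
force: [0.8, 0.6, -0.4]
opening: 0.0002
time: 2.8
eef_pos: [0.4666, 0.4055, 0.0745]
tcp_rot: [[-0.935, 0.355, 0.017], [0.356, 0.935, 0.006], [-0.014, 0.012, -1.0]]
force: [1.1, 0.0, 0.5]
opening: 0.0002
```

View pics/w3.png

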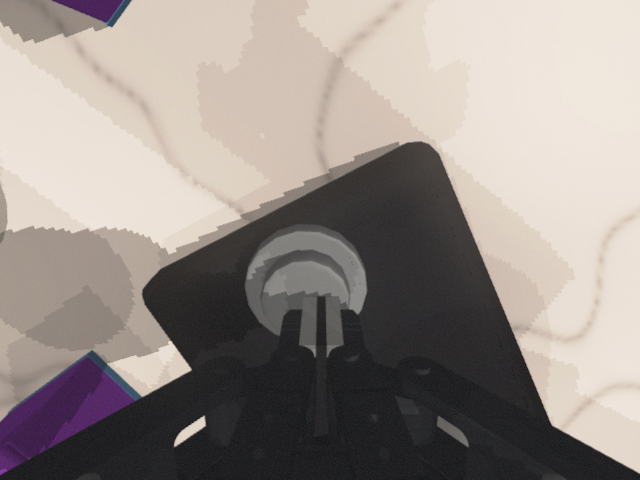

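```bash
python3 -c "
from h import *
o=st();print(np.round(o['joint_efforts'],1),np.round(o['joint_pos'],3),np.round(o['dq'],3),o['ft_torque'])
d=snap('side','a3.png');cv2.imwrite('pics/a3c.png',cv2.resize(d['frame'][40:240,120:380,::-1],(780,600)))
d=snap('scene','s3.png');cv2.imwrite('pics/s3c.png',cv2.resize(d['frame'][40:240,320:580,::-1],(780,600)))
"
```

```text
t 2.85 pos [0.4667 0.4055 0.0746] F [-0.7  1.2 -0.2] op -0.0
R [[-0.935, 0.355, 0.017], [0.356, 0.935, 0.007], [-0.014, 0.012, -1.0]] q [ 0.64  0.31  1.62 -0.01  1.2  -0.57]
[ -0.  -61.4 -45.4  -0.   -0.1  -0. ] [ 0.635  0.309  1.615 -0.005  1.199 -0.57 ] [-0.001 -0.001 -0.     0.    -0.002  0.003] [ 0.03016209  0.02911204 -0.03684442]
```

View pics/a3c.png

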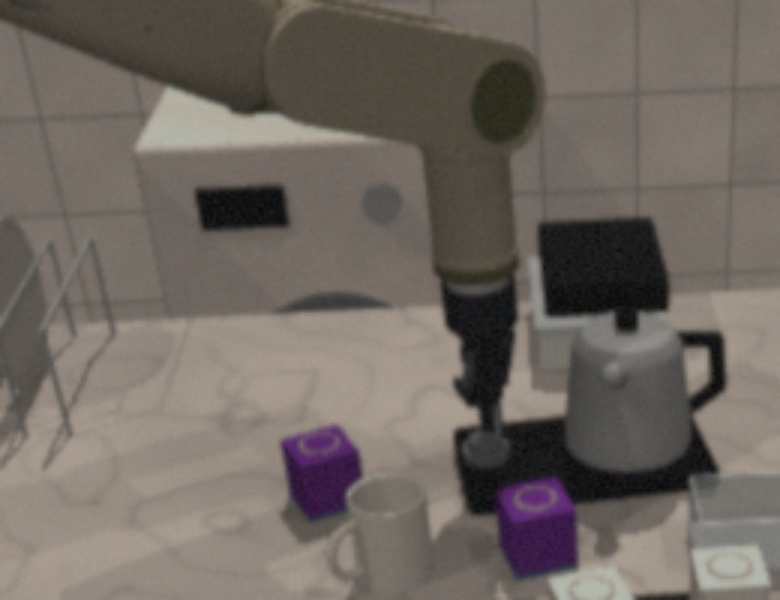

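View pics/s3c.png

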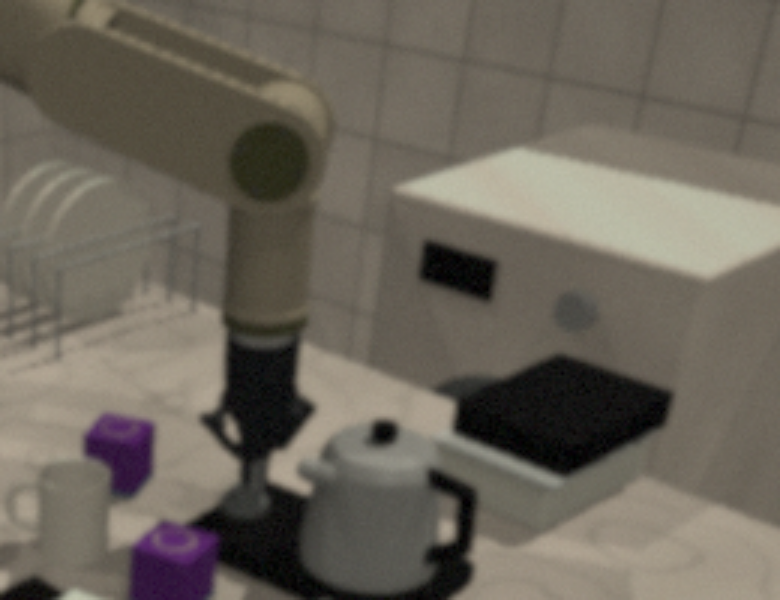

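```bash
python3 -m inch '{"hand":[255,255,255,255,255],"linear":[[0.006,-0.006,0],[0,0,0.0],[0,0,0.004],[0.0,0.0,0.004],[0,0,0.004]],"turn":[0,0,0,0,0]}' 40
python3 -c "
from h import *
snap('wrist','w4.png')"
```

```text
time: 3.58
eef_pos: [0.459, 0.4024, 0.0645]
tcp_rot: [[-0.935, 0.355, 0.018], [0.355, 0.935, 0.007], [-0.015, 0.013, -1.0]]
force: [-16.2, -11.9, 38.7]
opening: 0.0002
```

View pics/w4.png

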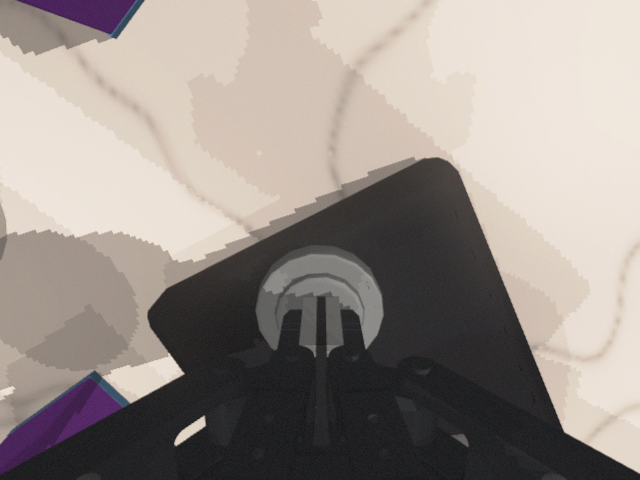

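```bash
python3 -m inch '{"hand":[255,255,255,255,255],"linear":[[0,0,0],[0,0,0.0],[0,0,-0.02],[0.0,0.0,-0.05],[0,0,-0.06]],"turn":[0,0,0,0,0]}' 40
python3 -m inch '{"hand":[255,255,255,255,255],"linear":[[0,0,-0.04],[0,0,0.0],[0,0,0],[0.0,0.0,0],[0,0,0]],"turn":[0,0,0,0,0]}' 40
python3 -c "
from h import *
st();go(.557,-.415,.29);snap('wrist','w5.png')"
```

```text
time: 4.25
eef_pos: [0.4535, 0.399, 0.1935]
tcp_rot: [[-0.935, 0.355, 0.008], [0.355, 0.935, -0.0], [-0.008, 0.003, -1.0]]
force: [0.4, 0.7, 0.7]
opening: 0.0004
time: 4.88
eef_pos: [0.4545, 0.4001, 0.2415]
tcp_rot: [[-0.935, 0.355, 0.015], [0.355, 0.935, 0.005], [-0.012, 0.01, -1.0]]
force: [0.4, -0.1, -0.4]
opening: 0.0003
t 4.88 pos [0.4545 0.4001 0.2415] F [ 0.4 -0.1 -0.4] op 0.0003
R [[-0.935, 0.355, 0.015], [0.355, 0.935, 0.005], [-0.012, 0.01, -1.0]] q [ 0.64  0.14  1.5  -0.01  1.49 -0.57]
total tool shift mm [-386.1 -725.   -51. ]
y-axis azimuth 69.2 q6 -32.5
```

View pics/w5.png

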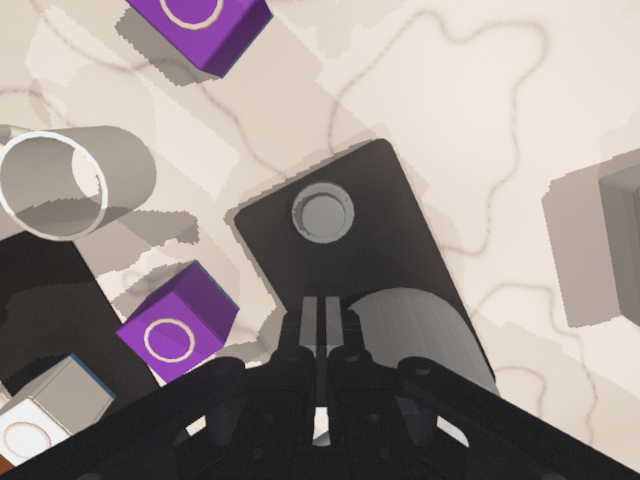

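```bash
for i in 1; do :; done
python3 -m inch '{"hand":[100,0,0,0,0],"linear":[[-0.025,-0.048,-0.005],[-0.025,-0.048,-0.005],[-0.025,-0.048,-0.005],[-0.025,-0.048,-0.005],[-0.025,-0.048,-0.005]],"turn":[0,0,0,0,0]}' 40
python3 -m inch '{"hand":[0,0,0,0,0],"linear":[[-0.026,-0.048,-0.003],[-0.026,-0.048,-0.003],[-0.026,-0.048,-0.003],[-0.026,-0.048,-0.003],[-0.026,-0.048,-0.003]],"turn":[0,0,0,0,0]}' 40
python3 -m inch '{"hand":[0,0,0,0,0],"linear":[[-0.026,-0.048,-0.003],[-0.026,-0.048,-0.003],[-0.026,-0.048,-0.003],[-0.01,-0.02,-0.003],[0,0,0]],"turn":[0,0,0,0,0]}' 40
python3 -c "
from h import *
st();go(.557,-.415,.29)"
```

```text
time: 5.55
eef_pos: [0.4838, 0.1265, 0.2605]
tcp_rot: [[-0.937, 0.349, 0.007], [0.349, 0.937, 0.002], [-0.006, 0.004, -1.0]]
force: [0.2, 0.3, 0.2]
opening: 0.0852
time: 6.18
eef_pos: [0.5203, -0.1525, 0.2725]
tcp_rot: [[-0.937, 0.348, 0.003], [0.349, 0.937, 0.003], [-0.002, 0.004, -1.0]]
force: [0.9, -0.1, 0.1]
opening: 0.0857
time: 6.8
eef_pos: [0.5434, -0.3466, 0.2785]
tcp_rot: [[-0.935, 0.353, -0.004], [0.353, 0.935, 0.007], [0.006, 0.005, -1.0]]
force: [-0.4, 0.3, -0.1]
opening: 0.0856
t 6.8 pos [ 0.5434 -0.3466  0.2785] F [-0.4  0.3 -0.1] op 0.0856
R [[-0.935, 0.353, -0.004], [0.353, 0.935, 0.007], [0.006, 0.005, -1.0]] q [-0.65  0.25  1.31  0.    1.6  -1.86]
total tool shift mm [-36.8 -59.1 -12.1]
y-axis azimuth 69.3 q6 -106.5
```

```bash

python3 -m inch '{"hand":[0,0,0,0,0],"linear":[[-0.018,-0.03,-0.005],[-0.018,-0.03,-0.005],[0,0,0],[0,0,0],[0,0,0]],"turn":[0,0,10,10,10]}' 40
python3 -m inch '{"hand":[0,0,0,0,0],"linear":[[0,0,0],[0,0,0],[0,0,0],[0,0,0],[0,0,0]],"turn":[10,10,10,10,10]}' 40
python3 -m inch '{"hand":[0,0,0,0,0],"linear":[[0,0,0],[0,0,0],[0,0,0],[0,0,0],[0,0,0]],"turn":[10,10,10,10,10]}' 40
python3 -m inch '{"hand":[0,0,0,0,0],"linear":[[0,0,0],[0,0,0],[0,0,0],[0,0,0],[0,0,0]],"turn":[10,10,10,10,0]}' 40
python3 -c "
from h import *
st();go(.557,-.415,.29);snap('wrist','w6.png')"
```

```text
time: 7.42
eef_pos: [0.5564, -0.4109, 0.2832]
tcp_rot: [[-0.625, 0.781, -0.009], [0.78, 0.625, 0.014], [0.017, 0.002, -1.0]]
force: [-0.1, 0.5, -0.1]
opening: 0.086
time: 8.05
eef_pos: [0.5572, -0.4026, 0.2795]
tcp_rot: [[0.22, 0.975, -0.014], [0.975, -0.219, 0.02], [0.017, -0.018, -1.0]]
force: [0.7, 0.4, 1.0]
opening: 0.0852
time: 8.68
eef_pos: [0.558, -0.3942, 0.276]
tcp_rot: [[0.899, 0.438, -0.019], [0.438, -0.899, 0.026], [-0.006, -0.032, -0.999]]
force: [0.2, -0.0, -0.2]
opening: 0.0855
time: 9.3
eef_pos: [0.5587, -0.3859, 0.2727]
tcp_rot: [[0.966, -0.259, -0.024], [-0.258, -0.966, 0.032], [-0.031, -0.024, -0.999]]
force: [1.0, 1.3, -0.2]
opening: 0.0852
t 9.3 pos [ 0.5587 -0.3859  0.2727] F [ 1.   1.3 -0.2] op 0.0852
R [[0.966, -0.259, -0.024], [-0.258, -0.966, 0.032], [-0.031, -0.024, -0.999]] q [-0.68  0.37  1.16  0.01  1.64  1.15]
total tool shift mm [  5.3  28.1 -18.2]
y-axis azimuth -105.0 q6 65.8
```

View pics/w6.png

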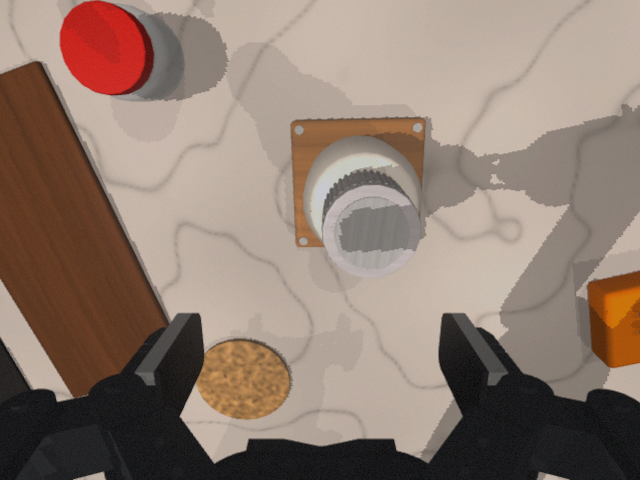

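```bash

python3 -m inch '{"hand":[0,0,0,0,0],"linear":[[0.002,0.01,-0.008],[0.002,0.01,-0.008],[0.002,0.008,-0.008],[0,0,0],[0,0,0]],"turn":[0,0,0,0,0]}' 40
python3 -m inch '{"hand":[0,0,0,0,0],"linear":[[0,0,0],[0,0,0],[0,0,0],[0,0,0],[0,0,0]],"turn":[5,5,5,5,5]}' 40
python3 -c "
from h import *
d=dict(np.load('pics/w6.png.npz'))
print(pix2w(d,376,230,.162),pix2w(d,247,378,.006))
st();go(.557,-.415,.29)"
```

```text
time: 9.98
eef_pos: [0.5579, -0.4177, 0.298]
tcp_rot: [[0.968, -0.25, -0.023], [-0.249, -0.968, 0.031], [-0.03, -0.024, -0.999]]
force: [-0.7, 0.8, 0.1]
opening: 0.0856
time: 10.6
eef_pos: [0.5578, -0.4163, 0.2962]
tcp_rot: [[0.764, -0.644, -0.025], [-0.644, -0.765, 0.033], [-0.041, -0.009, -0.999]]
force: [0.1, 0.5, 0.0]
opening: 0.0848
[ 0.557576   -0.41726045  0.162     ] [ 0.36814816 -0.24023702  0.006     ]
t 10.6 pos [ 0.5578 -0.4163  0.2962] F [0.1 0.5 0. ] op 0.0848
R [[0.764, -0.644, -0.025], [-0.644, -0.765, 0.033], [-0.041, -0.009, -0.999]] q [-0.72  0.42  1.06  0.01  1.7   1.55]
total tool shift mm [-1.1 -0.4  6.2]
y-axis azimuth -130.1 q6 89.0
```

```bash

python3 -m inch '{"hand":[0,0,0,0,0],"linear":[[0,0,0.04],[0,0,0.04],[0,0,0],[0,0,0],[0,0,0]],"turn":[0,0,0,0,0]}' 40
python3 -c "
from h import *
st();go(.557,-.4165,.2)"
```

```text
time: 11.22
eef_pos: [0.557, -0.4134, 0.2182]
tcp_rot: [[0.764, -0.644, -0.022], [-0.644, -0.765, 0.031], [-0.037, -0.009, -0.999]]
force: [-0.2, -0.4, 0.7]
opening: 0.0856
t 11.22 pos [ 0.557  -0.4134  0.2182] F [-0.2 -0.4  0.7] op 0.0856
R [[0.764, -0.644, -0.022], [-0.644, -0.765, 0.031], [-0.037, -0.009, -0.999]] q [-0.72  0.43  1.19  0.01  1.56  1.55]
total tool shift mm [ 2.7  2.5 18.1]
y-axis azimuth -130.1 q6 89.0
```

```bash

python3 -m inch '{"hand":[0,0,0,0,0],"linear":[[0,0,0],[0,0,0],[0,0,0],[0,0,0],[0,0,0]],"turn":[-10,-10,-10,-10,-10]}' 40
python3 -c "
from h import *
st()"
python3 -m inch '{"hand":[0,0,0,0,0],"linear":[[0,0,0],[0,0,0],[0,0,0],[0,0,0],[0,0,0]],"turn":[0,0,0,0,0]}' 40
python3 -c "
from h import *
st()"
```

```text
time: 11.85
eef_pos: [0.5604, -0.4164, 0.2296]
tcp_rot: [[0.98, 0.198, -0.01], [0.198, -0.98, 0.021], [-0.006, -0.023, -1.0]]
force: [0.6, -0.2, 0.2]
opening: 0.0855
t 11.85 pos [ 0.5604 -0.4164  0.2296] F [ 0.6 -0.2  0.2] op 0.0855
R [[0.98, 0.198, -0.01], [0.198, -0.98, 0.021], [-0.006, -0.023, -1.0]] q [-0.72  0.43  1.18  0.01  1.56  0.65]
time: 12.48
eef_pos: [0.5616, -0.4174, 0.2335]
tcp_rot: [[0.982, 0.189, -0.006], [0.189, -0.982, 0.017], [-0.003, -0.018, -1.0]]
force: [-0.2, -0.1, 0.1]
opening: 0.0854
t 12.47 pos [ 0.5616 -0.4174  0.2335] F [-0.2 -0.1  0.1] op 0.0854
R [[0.982, 0.189, -0.006], [0.189, -0.982, 0.017], [-0.003, -0.018, -1.0]] q [-0.72  0.42  1.17  0.01  1.56  0.66]
```

```bash

python3 -m inch '{"hand":[0,0,0,0,0],"linear":[[0,0,0],[0,0,0],[0,0,0],[0,0,0],[0,0,0]],"turn":[0,0,0,0,0]}' 40
python3 -m inch '{"hand":[0,0,0,0,0],"linear":[[0,0,0.03],[0,0,0.03],[0,0,0],[0,0,0],[0,0,0]],"turn":[0,0,0,0,0]}' 40
python3 -m inch '{"hand":[0,0,0,0,0],"linear":[[0,0,0],[0,0,0],[0,0,0],[0,0,0],[0,0,0]],"turn":[10,10,10,10,10]}' 40

```

```text
time: 13.1
eef_pos: [0.5614, -0.4173, 0.2331]
tcp_rot: [[0.982, 0.188, -0.007], [0.188, -0.982, 0.018], [-0.004, -0.019, -1.0]]
force: [-0.0, 0.1, -0.0]
opening: 0.0853
time: 13.72
eef_pos: [0.5623, -0.4173, 0.1757]
tcp_rot: [[0.982, 0.188, -0.003], [0.188, -0.982, 0.015], [-0.001, -0.015, -1.0]]
force: [-0.1, -0.0, -0.2]
opening: 0.0852
time: 14.35
eef_pos: [0.5651, -0.4199, 0.1845]
tcp_rot: [[0.758, -0.652, 0.005], [-0.652, -0.758, 0.007], [-0.001, -0.009, -1.0]]
force: [-1.0, -0.6, -0.4]
opening: 0.085
```

```bash

python3 -m inch '{"hand":[0,0,0,0,0],"linear":[[0,0,0],[0,0,0],[0,0,0],[0,0,0],[0,0,0]],"turn":[10,10,10,10,8]}' 40
python3 -c "
from h import *
st();go(.5573,-.4168,.142)"
```

```text
time: 14.98
eef_pos: [0.5679, -0.4223, 0.1935]
tcp_rot: [[-0.006, -1.0, 0.014], [-1.0, 0.006, -0.001], [0.001, -0.014, -1.0]]
force: [-0.3, 0.3, 0.3]
opening: 0.0854
t 14.97 pos [ 0.5679 -0.4223  0.1935] F [-0.3  0.3  0.3] op 0.0854
R [[-0.006, -1.0, 0.014], [-1.0, 0.006, -0.001], [0.001, -0.014, -1.0]] q [-0.72  0.44  1.23  0.01  1.47  2.43]
total tool shift mm [-5.5 11.4 51.4]
y-axis azimuth 179.7 q6 139.3
```

```bash

python3 -m inch '{"hand":[0,0,0,0,0],"linear":[[-0.003,0.006,0],[-0.003,0.005,0],[0,0,0.01],[0,0,0.01],[0,0,0]],"turn":[0,0,0,0,0]}' 40
python3 -c "
from h import *
st();go(.5573,-.4168,.142);snap('wrist','w7.png');snap('side','a7.png')"
```

```text
time: 15.6
eef_pos: [0.5569, -0.4163, 0.1742]
tcp_rot: [[0.001, -1.0, 0.017], [-1.0, -0.002, -0.003], [0.003, -0.017, -1.0]]
force: [0.4, 1.0, -0.5]
opening: 0.0857
t 15.6 pos [ 0.5569 -0.4163  0.1742] F [ 0.4  1.  -0.5] op 0.0857
R [[0.001, -1.0, 0.017], [-1.0, -0.002, -0.003], [0.003, -0.017, -1.0]] q [-0.72  0.41  1.29  0.01  1.42  2.42]
total tool shift mm [ 0.4  0.2 32.3]
y-axis azimuth -179.9 q6 138.6
```

View pics/w7.png

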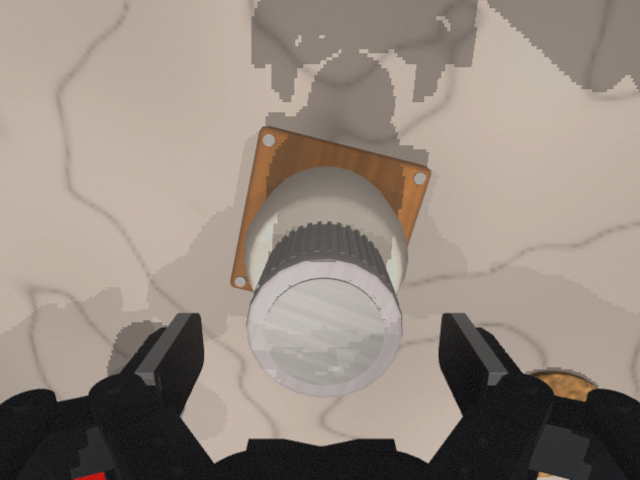

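```bash

python3 -c "
from h import *
d=dict(np.load('pics/w7.png.npz'))
print(pix2w(d,324,328,.162))"
python3 -m inch '{"hand":[0,0,0,0,0],"linear":[[0,0,0.011],[0,0,0.011],[0,0,0.011],[0,0,0.002],[0,0,0]],"turn":[0,0,0,0,0]}' 40
python3 -c "
from h import *
st();go(.5573,-.4168,.142)"
```

```text
[ 0.55604982 -0.4161194   0.162     ]
time: 16.32
eef_pos: [0.558, -0.4167, 0.1373]
tcp_rot: [[0.002, -1.0, 0.017], [-1.0, -0.002, -0.003], [0.003, -0.017, -1.0]]
force: [-0.4, -0.9, 0.0]
opening: 0.0854
t 16.32 pos [ 0.558  -0.4167  0.1373] F [-0.4 -0.9  0. ] op 0.0854
R [[0.002, -1.0, 0.017], [-1.0, -0.002, -0.003], [0.003, -0.017, -1.0]] q [-0.72  0.44  1.32  0.01  1.36  2.42]
total tool shift mm [ 0.1  0.6 -4.7]
y-axis azimuth -179.9 q6 138.6
```

```bash

python3 -m inch '{"hand":[60,120,180,255,255],"linear":[[0,0,-0.004],[0,0,0],[0,0,0],[0,0,0],[0,0,0]],"turn":[0,0,0,0,0]}' 60
python3 -c "
from h import *
st();go(.5573,-.4168,.142)"
```

```text
time: 16.95
eef_pos: [0.5569, -0.4172, 0.1436]
tcp_rot: [[0.001, -1.0, 0.015], [-1.0, -0.001, -0.004], [0.004, -0.015, -1.0]]
force: [0.1, 0.2, -1.5]
opening: 0.0585
t 16.95 pos [ 0.5569 -0.4172  0.1436] F [ 0.1  0.2 -1.5] op 0.0585
R [[0.001, -1.0, 0.015], [-1.0, -0.001, -0.004], [0.004, -0.015, -1.0]] q [-0.72  0.44  1.32  0.01  1.37  2.42]
total tool shift mm [-0.4 -0.4  1.6]
y-axis azimuth -179.9 q6 138.6
```

```bash

python3 -m inch '{"hand":[255,255,255,255,255],"linear":[[0,0,-0.0001],[0,0,-0.0002],[0,0,-0.0002],[0,0,-0.0002],[0,0,-0.0002]],"turn":[-4,-8,-8,-8,-8]}' 60
python3 -c "
from h import *
o=st();print(o['ft_torque'])"
```

```text
time: 17.58
eef_pos: [0.5581, -0.417, 0.1444]
tcp_rot: [[0.604, -0.797, 0.017], [-0.797, -0.604, -0.004], [0.014, -0.012, -1.0]]
force: [1.7, 1.8, -2.5]
opening: 0.058
t 17.57 pos [ 0.5581 -0.417   0.1444] F [ 1.7  1.8 -2.5] op 0.058
R [[0.604, -0.797, 0.017], [-0.797, -0.604, -0.004], [0.014, -0.012, -1.0]] q [-0.72  0.44  1.32  0.01  1.37  1.77]
[ 0.25965266 -0.33949705 -0.05834864]
```

```bash

python3 -m inch '{"hand":[255,255,255,255,255],"linear":[[0,0,-0.0002],[0,0,-0.0002],[0,0,-0.0002],[0,0,-0.0002],[0,0,-0.0002]],"turn":[-10,-10,-10,-10,-10]}' 60
python3 -m inch '{"hand":[255,255,255,255,255],"linear":[[0,0,-0.0002],[0,0,-0.0002],[0,0,-0.0002],[0,0,-0.0002],[0,0,-0.0002]],"turn":[-10,-10,-10,-10,-10]}' 60
python3 -c "
from h import *
o=st();print(o['ft_torque'])"
```

```text
time: 18.2
eef_pos: [0.5601, -0.4138, 0.1448]
tcp_rot: [[1.0, -0.018, 0.019], [-0.018, -1.0, 0.001], [0.019, -0.001, -1.0]]
force: [-1.9, 1.9, -0.6]
opening: 0.0583
time: 18.82
eef_pos: [0.5585, -0.4105, 0.1453]
tcp_rot: [[0.633, 0.774, 0.014], [0.774, -0.633, 0.007], [0.014, 0.007, -1.0]]
force: [-4.1, 3.1, 1.6]
opening: 0.0584
t 18.82 pos [ 0.5585 -0.4105  0.1453] F [-4.1  3.1  1.6] op 0.0584
R [[0.633, 0.774, 0.014], [0.774, -0.633, 0.007], [0.014, 0.007, -1.0]] q [-0.72  0.44  1.32  0.01  1.38 -0.03]
[ 0.53752702  0.77498137 -0.11394963]
```

```bash

python3 -m inch '{"hand":[255,255,255,255,255],"linear":[[-0.001,0,-0.0003],[-0.001,0,-0.0003],[-0.001,0,-0.0003],[-0.001,0,-0.0003],[-0.001,0,-0.0003]],"turn":[-10,-10,-10,-10,-10]}' 60
python3 -c "
from h import *
o=st();print(o['ft_torque']);d=snap('side','a8.png');cv2.imwrite('pics/a8c.png',cv2.resize(d['frame'][290:460,240:440,::-1],(800,600)))"
```

```text
time: 19.45
eef_pos: [0.5554, -0.4112, 0.1464]
tcp_rot: [[-0.216, 0.976, 0.009], [0.976, 0.216, 0.015], [0.012, 0.012, -1.0]]
force: [-4.7, 4.3, 0.7]
opening: 0.0581
t 19.45 pos [ 0.5554 -0.4112  0.1464] F [-4.7  4.3  0.7] op 0.0581
R [[-0.216, 0.976, 0.009], [0.976, 0.216, 0.015], [0.012, 0.012, -1.0]] q [-0.72  0.44  1.31  0.02  1.39 -0.94]
[ 0.74353896  0.78027433 -0.05924855]
```

View pics/a8c.png

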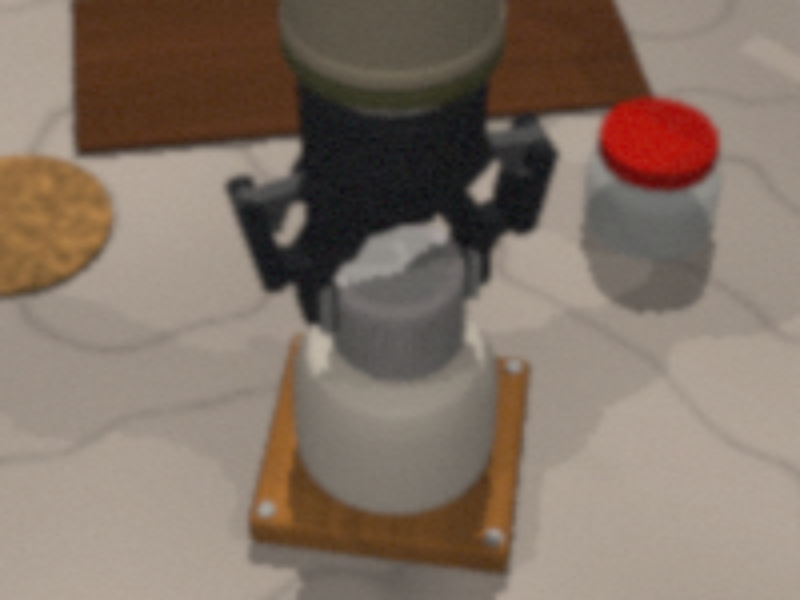

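```bash

python3 -m inch '{"hand":[255,255,255,255,255],"linear":[[-0.002,0,-0.0003],[-0.002,0,-0.0003],[-0.002,0,-0.0003],[-0.002,0,-0.0003],[-0.002,0,-0.0003]],"turn":[-9,-9,-9,-9,-9]}' 60
python3 -c "
from h import *
o=st();print(o['ft_torque'])"
```

```text
time: 20.12
eef_pos: [0.5543, -0.4131, 0.1472]
tcp_rot: [[-0.861, 0.508, -0.008], [0.507, 0.861, 0.029], [0.022, 0.021, -1.0]]
force: [-11.0, 6.1, 6.3]
opening: 0.0584
t 20.12 pos [ 0.5543 -0.4131  0.1472] F [-11.    6.1   6.3] op 0.0584
R [[-0.861, 0.508, -0.008], [0.507, 0.861, 0.029], [0.022, 0.021, -1.0]] q [-0.72  0.46  1.29  0.02  1.42 -1.76]
[ 0.72854214  1.94353258 -0.26051002]
```

```bash

python3 -m inch '{"hand":[0,0,0,0,0],"linear":[[0,0,0],[0,0,0],[0,0,0],[0,0,0],[0,0,0]],"turn":[0,0,0,0,0]}' 60
python3 -c "
from h import *
o=st();go(.5568,-.4167,.146);d=snap('side','a9.png');cv2.imwrite('pics/a9c.png',cv2.resize(d['frame'][290:460,240:440,::-1],(800,600)));snap('wrist','w9.png')"
```

```text
time: 20.75
eef_pos: [0.5555, -0.4138, 0.1485]
tcp_rot: [[-0.86, 0.51, -0.005], [0.51, 0.86, 0.027], [0.018, 0.02, -1.0]]
force: [-0.6, -0.1, 0.5]
opening: 0.0855
t 20.75 pos [ 0.5555 -0.4138  0.1485] F [-0.6 -0.1  0.5] op 0.0855
R [[-0.86, 0.51, -0.005], [0.51, 0.86, 0.027], [0.018, 0.02, -1.0]] q [-0.72  0.46  1.28  0.02  1.42 -1.76]
total tool shift mm [-2.6 -1.9  2.4]
y-axis azimuth 59.3 q6 -100.9
```

View pics/w9.png

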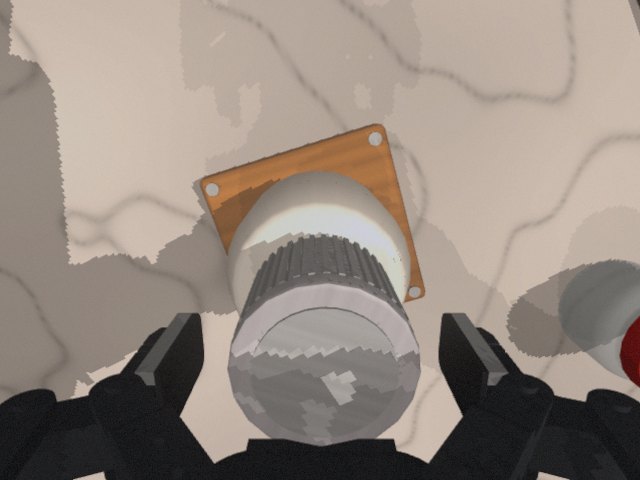

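View pics/a9c.png

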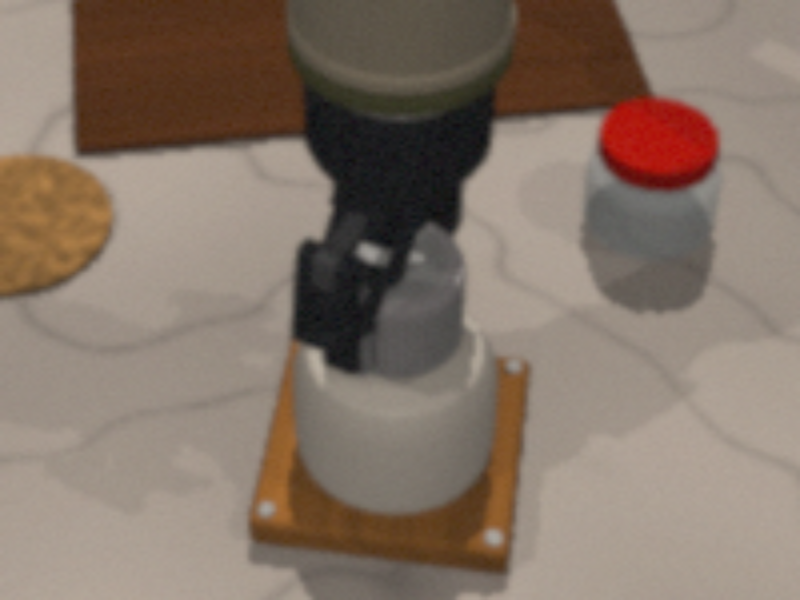

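```bash

python3 -c "
from h import *
for f,c in(('w7',.162),('w9',.162),('w9',.1667)):
  d=dict(np.load('pics/%s.png.npz'%f))
  P=np.array([w2pix(d,[.5568+.03*np.cos(t),-.4167+.03*np.sin(t),c]) for t in np.linspace(0,6.28,90)])
  print(f,c,P.min(0),P.max(0))"
```

```text
w7 0.162 [242.20932144 250.80573134] [402.32509392 394.01630109]
w9 0.162 [220.96359596 284.3469653 ] [411.41915894 450.33056233]
w9 0.1667 [217.62044655 290.67759068] [415.07460426 461.53762658]
```

```bash

python3 -m inch '{"hand":[0,0,0,0,0],"linear":[[-0.002,-0.001,-0.02],[0,0,0.02],[0,0,0],[0,0,0],[0,0,0]],"turn":[0,0,10,10,10]}' 60
python3 -c "
from h import *
o=st();go(.5568,-.4167,.146)"
```

```text
time: 21.48
eef_pos: [0.5577, -0.4168, 0.1521]
tcp_rot: [[-0.477, 0.879, -0.003], [0.879, 0.477, 0.025], [0.024, 0.009, -1.0]]
force: [-0.1, 0.5, 0.3]
opening: 0.0854
t 21.48 pos [ 0.5577 -0.4168  0.1521] F [-0.1  0.5  0.3] op 0.0854
R [[-0.477, 0.879, -0.003], [0.879, 0.477, 0.025], [0.024, 0.009, -1.0]] q [-0.72  0.46  1.27  0.02  1.43 -1.22]
total tool shift mm [ 0.4 -0.8  6.1]
y-axis azimuth 28.5 q6 -70.1
```

```bash

python3 -m inch '{"hand":[0,0,0,0,0],"linear":[[0,0,0.002],[0,0,0.001],[0,0,0.001],[0,0,0.001],[0,0,0.001]],"turn":[10,10,10,10,10]}' 60
python3 -m inch '{"hand":[0,0,0,0,0],"linear":[[0,0,0.001],[0,0,0.001],[0,0,0.001],[0,0,0.001],[0,0,0.001]],"turn":[10,10,10,10,10]}' 60
python3 -c "
from h import *
o=st();go(.5568,-.4167,.146)"
```

```text
time: 22.1
eef_pos: [0.5583, -0.4176, 0.1482]
tcp_rot: [[0.394, 0.919, -0.002], [0.919, -0.394, 0.024], [0.021, -0.011, -1.0]]
force: [0.4, -0.1, -0.8]
opening: 0.0854
time: 22.72
eef_pos: [0.5588, -0.4182, 0.1452]
tcp_rot: [[0.966, 0.26, -0.001], [0.259, -0.965, 0.023], [0.005, -0.022, -1.0]]
force: [-0.3, 0.8, -0.4]
opening: 0.0856
t 22.73 pos [ 0.5588 -0.4182  0.1452] F [-0.3  0.8 -0.4] op 0.0856
R [[0.966, 0.26, -0.001], [0.259, -0.965, 0.023], [0.005, -0.022, -1.0]] q [-0.72  0.47  1.28  0.02  1.41  0.58]
total tool shift mm [-1.6 -2.  -0.8]
y-axis azimuth -75.0 q6 33.3
```

```bash

python3 -m inch '{"hand":[0,0,0,0,0],"linear":[[-0.001,-0.001,0],[0,-0.001,0],[0,0,0],[0,0,0],[0,0,0]],"turn":[10,10,10,10,10]}' 60
python3 -m inch '{"hand":[0,0,0,0,0],"linear":[[0,0,0],[0,0,0],[0,0,0],[0,0,0],[0,0,0]],"turn":[10,10,10,10,10]}' 60
python3 -c "
from h import *
o=st();go(.5568,-.4167,.146)"
```

```text
time: 23.35
eef_pos: [0.5579, -0.4173, 0.1472]
tcp_rot: [[0.802, -0.597, 0.0], [-0.597, -0.802, 0.022], [-0.013, -0.018, -1.0]]
force: [0.2, 0.8, -0.1]
opening: 0.086
time: 23.98
eef_pos: [0.5585, -0.418, 0.1493]
tcp_rot: [[0.028, -1.0, 0.001], [-0.999, -0.028, 0.021], [-0.021, -0.002, -1.0]]
force: [-0.8, -0.2, 1.0]
opening: 0.0854
t 23.98 pos [ 0.5585 -0.418   0.1493] F [-0.8 -0.2  1. ] op 0.0854
R [[0.028, -1.0, 0.001], [-0.999, -0.028, 0.021], [-0.021, -0.002, -1.0]] q [-0.72  0.46  1.28  0.02  1.42  2.39]
total tool shift mm [-1.3  1.7  3.3]
y-axis azimuth -178.4 q6 136.8
```

Now regrip and run a second stroke with sideways correction.

```bash

python3 -m inch '{"hand":[0,100,180,255,255],"linear":[[-0.001,0.002,0.004],[0,0,0],[0,0,0],[0,0,0],[0,0,0]],"turn":[0,0,0,0,0]}' 60
python3 -m inch '{"hand":[255,255,255,255,255],"linear":[[0,0,-0.0002],[0,0,-0.0002],[0,0,-0.0002],[0,0,-0.0002],[0,0,-0.0002]],"turn":[-6,-8,-8,-8,-8]}' 60
python3 -c "
from h import *
o=st();print(o['ft_torque']);go(.5568,-.4167,.146)"
```

```text
time: 24.6
eef_pos: [0.5567, -0.4174, 0.1462]
tcp_rot: [[0.037, -0.999, 0.002], [-0.999, -0.037, 0.02], [-0.02, -0.003, -1.0]]
force: [0.1, 0.1, -0.3]
opening: 0.0584
time: 25.22
eef_pos: [0.5581, -0.4174, 0.1474]
tcp_rot: [[0.662, -0.75, 0.005], [-0.75, -0.661, 0.019], [-0.011, -0.017, -1.0]]
force: [1.9, -0.3, -0.5]
opening: 0.0585
t 25.23 pos [ 0.5581 -0.4174  0.1474] F [ 1.9 -0.3 -0.5] op 0.0585
R [[0.662, -0.75, 0.005], [-0.75, -0.661, 0.019], [-0.011, -0.017, -1.0]] q [-0.72  0.46  1.29  0.02  1.41  1.69]
[ 0.12633583 -0.39344425 -0.04141455]
total tool shift mm [-1.4  0.6  1.4]
y-axis azimuth -138.6 q6 96.9
```

```bash

python3 -m inch '{"hand":[255,255,255,255,255],"linear":[[-0.001,0,-0.0002],[-0.001,0,-0.0002],[-0.0005,0,-0.0002],[-0.0005,0,-0.0002],[-0.0005,0,-0.0002]],"turn":[-9,-9,-9,-9,-9]}' 60
python3 -c "
from h import *
o=st();print(o['ft_torque']);go(.5568,-.4167,.146)"
```

```text
time: 25.85
eef_pos: [0.5593, -0.4144, 0.1488]
tcp_rot: [[0.999, -0.032, 0.013], [-0.032, -0.999, 0.019], [0.012, -0.02, -1.0]]
force: [3.3, 1.3, -1.0]
opening: 0.0583
t 25.85 pos [ 0.5593 -0.4144  0.1488] F [ 3.3  1.3 -1. ] op 0.0583
R [[0.999, -0.032, 0.013], [-0.032, -0.999, 0.019], [0.012, -0.02, -1.0]] q [-0.72  0.45  1.3   0.02  1.4   0.88]
[ 0.18745067 -0.40068492 -0.11119233]
total tool shift mm [-2.5  2.5  2.7]
y-axis azimuth -91.8 q6 50.2
```

```bash

python3 -m inch '{"hand":[255,255,255,255,255],"linear":[[-0.001,0.001,-0.0002],[-0.001,0.001,-0.0002],[-0.001,0.0005,-0.0002],[-0.001,0.0,-0.0002],[-0.001,0,-0.0002]],"turn":[-9,-9,-9,-9,-9]}' 60
python3 -c "
from h import *
o=st();print(o['ft_torque']);go(.5568,-.4167,.146)"
```

```text
time: 26.48
eef_pos: [0.5587, -0.4116, 0.1496]
tcp_rot: [[0.706, 0.708, 0.017], [0.707, -0.706, 0.028], [0.032, -0.008, -0.999]]
force: [0.8, 3.8, 1.7]
opening: 0.0583
t 26.48 pos [ 0.5587 -0.4116  0.1496] F [0.8 3.8 1.7] op 0.0583
R [[0.706, 0.708, 0.017], [0.707, -0.706, 0.028], [0.032, -0.008, -0.999]] q [-0.72  0.44  1.3   0.03  1.4   0.05]
[ 0.48016183 -0.10776841 -0.17503512]
total tool shift mm [-5.1  2.2  3.4]
y-axis azimuth -44.9 q6 3.1
```

```bash

python3 -m inch '{"hand":[255,255,255,255,255],"linear":[[-0.002,0.001,-0.0002],[-0.002,0.001,-0.0002],[-0.002,0.0005,-0.0002],[-0.002,0.0,-0.0002],[-0.002,0,-0.0002]],"turn":[-9,-9,-9,-9,-9]}' 60
python3 -c "
from h import *
o=st();print(o['ft_torque']);go(.5568,-.4167,.146)"
```

```text
time: 27.1
eef_pos: [0.5562, -0.4104, 0.1502]
tcp_rot: [[-0.035, 0.999, 0.01], [0.998, 0.035, 0.048], [0.048, 0.012, -0.999]]
force: [-4.9, 10.5, 7.1]
opening: 0.0585
t 27.1 pos [ 0.5562 -0.4104  0.1502] F [-4.9 10.5  7.1] op 0.0585
R [[-0.035, 0.999, 0.01], [0.998, 0.035, 0.048], [0.048, 0.012, -0.999]] q [-0.73  0.45  1.29  0.04  1.43 -0.77]
[ 1.29676435  0.89319884 -0.33654936]
total tool shift mm [-6.5  0.3  3.9]
y-axis azimuth 2.0 q6 -44.3
```

```bash

python3 -m inch '{"hand":[0,0,0,0,0],"linear":[[0,0,0],[0,0,0],[0,0,-0.02],[0,0,0.02],[0,0,0]],"turn":[0,0,0,0,0]}' 60
python3 -m inch '{"hand":[0,0,0,0,0],"linear":[[0,0,-0.02],[0,0,0.022],[0,0,0],[0,0,0],[0,0,0]],"turn":[0,0,0,0,0]}' 60
python3 -c "
from h import *
o=st();go(.5568,-.4167,.146);snap('wrist','w10.png')"
```

```text
time: 27.72
eef_pos: [0.5565, -0.411, 0.1524]
tcp_rot: [[-0.032, 0.999, 0.011], [0.998, 0.031, 0.047], [0.047, 0.012, -0.999]]
force: [-0.4, -0.3, -0.7]
opening: 0.0853
time: 28.35
eef_pos: [0.5579, -0.4126, 0.1571]
tcp_rot: [[-0.031, 0.999, 0.015], [0.999, 0.03, 0.043], [0.043, 0.016, -0.999]]
force: [-0.3, 0.2, 0.6]
opening: 0.0854
t 28.35 pos [ 0.5579 -0.4126  0.1571] F [-0.3  0.2  0.6] op 0.0854
R [[-0.031, 0.999, 0.015], [0.999, 0.03, 0.043], [0.043, 0.016, -0.999]] q [-0.73  0.45  1.28  0.04  1.43 -0.77]
total tool shift mm [-4.5 -1.4 10.9]
y-axis azimuth 1.7 q6 -44.0
```

View pics/w10.png

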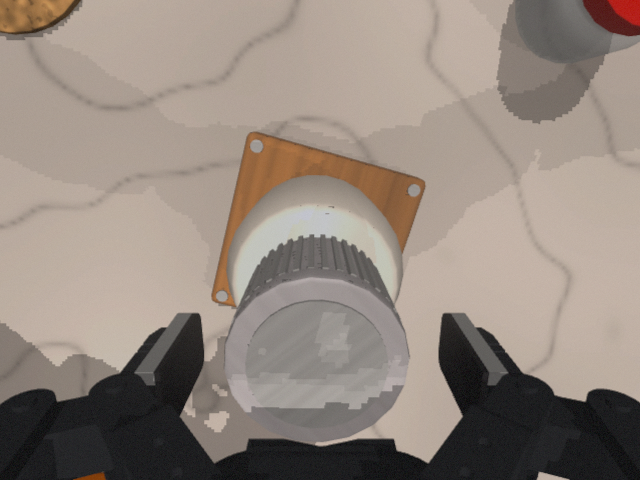

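```bash

python3 -c "
from h import *
for f,obs in(('w7',(247,403,260,397)),('w9',(229,418,283,445)),('w10',(225,409,277,440))):
  d=dict(np.load('pics/%s.png.npz'%f))
  for c in (.162,.166,.17,.174):
    q=np.array([(obs[0]+obs[1])/2,(obs[2]+obs[3])/2]); x=pix2w(d,*q,c)
    P=np.array([w2pix(d,[x[0]+.03*np.cos(t),x[1]+.03*np.sin(t),c]) for t in np.linspace(0,6.28,90)])
    print(f,c,x[:2].round(4),'w pred',np.ptp(P[:,0]).round(1),'obs',obs[1]-obs[0])"
```

```text
w7 0.162 [ 0.5557 -0.4159] w pred 159.9 obs 156
w7 0.166 [ 0.5557 -0.4182] w pred 164.8 obs 156
w7 0.17 [ 0.5556 -0.4204] w pred 169.9 obs 156
w7 0.174 [ 0.5556 -0.4227] w pred 175.4 obs 156
w9 0.162 [ 0.5552 -0.4133] w pred 191.6 obs 189
w9 0.166 [ 0.5529 -0.412 ] w pred 198.8 obs 189
w9 0.17 [ 0.5506 -0.4108] w pred 206.6 obs 189
w9 0.174 [ 0.5483 -0.4096] w pred 215.0 obs 189
w10 0.162 [ 0.5568 -0.4157] w pred 179.0 obs 184
w10 0.166 [ 0.5567 -0.4133] w pred 185.1 obs 184
w10 0.17 [ 0.5566 -0.411 ] w pred 191.6 obs 184
w10 0.174 [ 0.5565 -0.4086] w pred 198.6 obs 184
```

```bash

python3 -m inch '{"hand":[0,0,100,255,255],"linear":[[-0.003,-0.001,0.005],[0,0,0.002],[0,0,0],[0,0,0],[0,0,0]],"turn":[0,0,0,0,0]}' 60
python3 -m inch '{"hand":[255,255,255,255,255],"linear":[[0.002,0,-0.0002],[0.002,0,-0.0002],[0.002,0,-0.0002],[0.001,0,-0.0002],[0.001,0,-0.0002]],"turn":[-6,-9,-9,-9,-9]}' 60
python3 -c "
from h import *
o=st();print(o['ft_torque']);go(.5568,-.4157,.146)"
```

```text
time: 29.02
eef_pos: [0.557, -0.4161, 0.1504]
tcp_rot: [[-0.031, 0.999, 0.015], [0.999, 0.03, 0.042], [0.042, 0.017, -0.999]]
force: [-0.7, 0.2, 0.7]
opening: 0.0581
time: 29.65
eef_pos: [0.5568, -0.4151, 0.1519]
tcp_rot: [[-0.705, 0.709, 0.023], [0.709, 0.704, 0.03], [0.005, 0.037, -0.999]]
force: [6.1, -2.9, -4.5]
opening: 0.0579
t 29.65 pos [ 0.5568 -0.4151  0.1519] F [ 6.1 -2.9 -4.5] op 0.0579
R [[-0.705, 0.709, 0.023], [0.709, 0.704, 0.03], [0.005, 0.037, -0.999]] q [-0.73  0.44  1.3   0.04  1.4  -1.52]
[-0.58981275 -0.83635236 -0.19090765]
total tool shift mm [-0.4 -0.6  5.9]
y-axis azimuth 44.8 q6 -87.2
```

```bash

python3 -m inch '{"hand":[255,255,255,255,255],"linear":[[0,0.001,-0.0002],[0,0.001,-0.0002],[0,0.001,-0.0002],[0,0.001,-0.0002],[0,0.001,-0.0002]],"turn":[-10,-10,-10,-10,-10]}' 60
python3 -c "
from h import *
o=st();print(o['ft_torque']);go(.5568,-.4157,.146)"
```

```text
time: 30.28
eef_pos: [0.5582, -0.4127, 0.1531]
tcp_rot: [[-0.993, -0.112, 0.022], [-0.111, 0.993, 0.026], [-0.025, 0.024, -0.999]]
force: [-1.4, -1.9, 0.6]
opening: 0.0582
t 30.27 pos [ 0.5582 -0.4127  0.1531] F [-1.4 -1.9  0.6] op 0.0582
R [[-0.993, -0.112, 0.022], [-0.111, 0.993, 0.026], [-0.025, 0.024, -0.999]] q [-0.73  0.44  1.3   0.03  1.4  -2.42]
[-0.41645667  0.20402965 -0.07306243]
total tool shift mm [ 1.9 -3.   7. ]
y-axis azimuth 96.4 q6 -138.4
```

```bash

python3 -m inch '{"hand":[0,0,0,0,0],"linear":[[0,0,0],[0,0,-0.02],[0,0,0.02],[0,0,0],[0,0,0]],"turn":[0,0,0,10,10]}' 60
python3 -m inch '{"hand":[0,0,0,0,0],"linear":[[0,0,0],[0,0,0],[0,0,0],[0,0,0],[0,0,0]],"turn":[10,10,10,10,10]}' 60
python3 -m inch '{"hand":[0,0,0,0,0],"linear":[[0,0,0],[0,0,0],[0,0,0],[0,0,0],[0,0,0]],"turn":[10,10,10,10,10]}' 60
python3 -c "
from h import *
o=st();go(.5568,-.4157,.146)"
```

```text
time: 30.9
eef_pos: [0.5593, -0.4129, 0.1565]
tcp_rot: [[-0.967, 0.255, 0.025], [0.256, 0.966, 0.025], [-0.018, 0.031, -0.999]]
force: [-0.1, -0.7, 0.1]
opening: 0.0855
time: 31.52
eef_pos: [0.5599, -0.4126, 0.1584]
tcp_rot: [[-0.386, 0.922, 0.026], [0.922, 0.386, 0.025], [0.013, 0.034, -0.999]]
force: [-0.1, -0.0, -0.4]
opening: 0.0856
time: 32.15
eef_pos: [0.5606, -0.4123, 0.1606]
tcp_rot: [[0.495, 0.868, 0.027], [0.868, -0.496, 0.025], [0.035, 0.012, -0.999]]
force: [0.4, 0.1, 0.0]
opening: 0.0854
t 32.15 pos [ 0.5606 -0.4123  0.1606] F [0.4 0.1 0. ] op 0.0854
R [[0.495, 0.868, 0.027], [0.868, -0.496, 0.025], [0.035, 0.012, -0.999]] q [-0.73  0.43  1.3   0.04  1.41 -0.21]
total tool shift mm [-5.4 -1.8 14.4]
y-axis azimuth -29.7 q6 -12.2
```

```bash

python3 -m inch '{"hand":[0,0,0,0,0],"linear":[[-0.002,0,0.002],[-0.002,0,0.002],[-0.001,0,0],[0,0,0],[0,0,0]],"turn":[10,10,10,10,10]}' 60
python3 -m inch '{"hand":[0,0,0,0,0],"linear":[[0,0,0],[0,0,0],[0,0,0],[0,0,0],[0,0,0]],"turn":[10,10,10,10,10]}' 60
python3 -m inch '{"hand":[0,0,0,0,0],"linear":[[0,0,0],[0,0,0],[0,0,0],[0,0,0],[0,0,0]],"turn":[10,10,10,10,5]}' 60
python3 -c "
from h import *
o=st();go(.5568,-.4157,.150);snap('wrist','w11.png')"
```

```text
time: 32.78
eef_pos: [0.5583, -0.416, 0.1584]
tcp_rot: [[0.99, 0.136, 0.029], [0.136, -0.99, 0.024], [0.032, -0.02, -0.999]]
force: [0.5, 0.6, -1.1]
opening: 0.0855
time: 33.4
eef_pos: [0.5589, -0.4158, 0.1604]
tcp_rot: [[0.712, -0.702, 0.03], [-0.703, -0.711, 0.024], [0.004, -0.038, -0.999]]
force: [-0.8, -0.2, 0.1]
opening: 0.0854
time: 34.02
eef_pos: [0.5596, -0.4155, 0.1625]
tcp_rot: [[-0.034, -0.999, 0.031], [-0.999, 0.035, 0.024], [-0.025, -0.031, -0.999]]
force: [0.5, 0.7, -0.1]
opening: 0.0853
t 34.02 pos [ 0.5596 -0.4155  0.1625] F [ 0.5  0.7 -0.1] op 0.0853
R [[-0.034, -0.999, 0.031], [-0.999, 0.035, 0.024], [-0.025, -0.031, -0.999]] q [-0.73  0.43  1.29  0.04  1.41  2.44]
total tool shift mm [ 0.6  3.2 12.4]
y-axis azimuth 178.0 q6 139.7
```

View pics/w11.png

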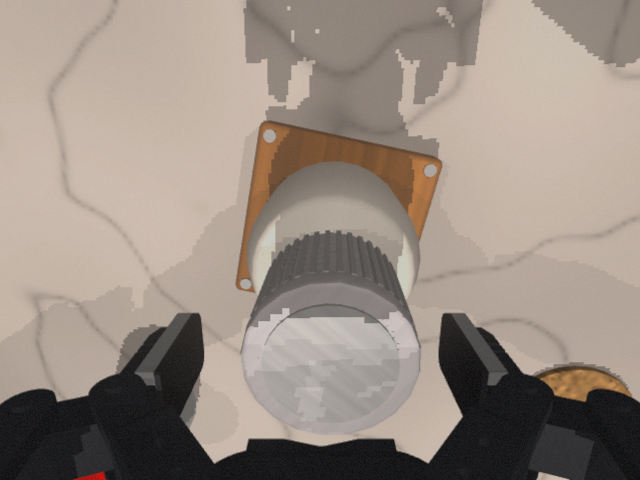

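```bash

python3 -c "
from h import *
d=dict(np.load('pics/w11.png.npz'));obs=(242,420,283,433)
for c in (.166,.17,.174):
    q=np.array([(obs[0]+obs[1])/2,(obs[2]+obs[3])/2]); x=pix2w(d,*q,c)
    P=np.array([w2pix(d,[x[0]+.03*np.cos(t),x[1]+.03*np.sin(t),c]) for t in np.linspace(0,6.28,90)])
    print(c,x[:2].round(4),'w pred',np.ptp(P[:,0]).round(1),'obs/.976',(obs[1]-obs[0])/.976)"
python3 -m inch '{"hand":[0,0,100,255,255],"linear":[[0.0005,0.003,0.006],[0,0,0.003],[0,0,0],[0,0,0],[0,0,0]],"turn":[0,0,0,0,0]}' 60
python3 -m inch '{"hand":[255,255,255,255,255],"linear":[[0,0,-0.0002],[0,0,-0.0002],[0,0,-0.0002],[0,0,-0.0002],[0,0,-0.0002]],"turn":[-6,-8,-8,-8,-8]}' 60
python3 -c "
from h import *
o=st();print(o['ft_torque']);go(.5568,-.4157,.146)"
```

```text
0.166 [ 0.5562 -0.4126] w pred 176.6 obs/.976 182.37704918032787
0.17 [ 0.5561 -0.4154] w pred 182.9 obs/.976 182.37704918032787
0.174 [ 0.556  -0.4182] w pred 189.5 obs/.976 182.37704918032787
time: 34.7
eef_pos: [0.5567, -0.4157, 0.1535]
tcp_rot: [[-0.035, -0.999, 0.032], [-0.999, 0.036, 0.024], [-0.025, -0.031, -0.999]]
force: [0.0, -0.2, 0.5]
opening: 0.0582
time: 35.33
eef_pos: [0.5571, -0.415, 0.1546]
tcp_rot: [[0.604, -0.796, 0.032], [-0.797, -0.604, 0.025], [-0.001, -0.041, -0.999]]
force: [-0.1, 1.3, 0.4]
opening: 0.0584
t 35.33 pos [ 0.5571 -0.415   0.1546] F [-0.1  1.3  0.4] op 0.0584
R [[0.604, -0.796, 0.032], [-0.797, -0.604, 0.025], [-0.001, -0.041, -0.999]] q [-0.73  0.43  1.31  0.04  1.4   1.75]
[0.12596785 0.076217   0.02152454]
total tool shift mm [0.3 1.  8.5]
y-axis azimuth -142.8 q6 100.4
```

```bash

python3 -m inch '{"hand":[255,255,255,255,255],"linear":[[0,-0.001,-0.0002],[0,-0.001,-0.0002],[0,-0.001,-0.0002],[0,-0.001,-0.0002],[0,-0.001,-0.0002]],"turn":[-9,-9,-9,-9,-9]}' 60
python3 -c "
from h import *
o=st();print(o['ft_torque']);go(.5568,-.4157,.146)"
```

```text
time: 35.95
eef_pos: [0.5581, -0.4129, 0.1558]
tcp_rot: [[0.993, -0.111, 0.029], [-0.111, -0.994, 0.022], [0.026, -0.026, -0.999]]
force: [-0.6, -2.7, -0.2]
opening: 0.0582
t 35.95 pos [ 0.5581 -0.4129  0.1558] F [-0.6 -2.7 -0.2] op 0.0582
R [[0.993, -0.111, 0.029], [-0.111, -0.994, 0.022], [0.026, -0.026, -0.999]] q [-0.73  0.43  1.31  0.04  1.4   0.95]
[-0.32022789  0.19528634 -0.0573417 ]
total tool shift mm [-1.2  3.2  9.7]
y-axis azimuth -96.3 q6 54.3
```

```bash

python3 -m inch '{"hand":[255,255,255,255,255],"linear":[[0,0,-0.0002],[0,0,-0.0002],[0,0,-0.0002],[0,0,-0.0002],[0,0,-0.0002]],"turn":[-10,-10,-10,-10,-10]}' 60
python3 -m inch '{"hand":[255,255,255,255,255],"linear":[[-0.001,0,-0.0002],[-0.001,0,-0.0002],[-0.001,0,-0.0002],[-0.001,0,-0.0002],[-0.001,0,-0.0002]],"turn":[-10,-10,-10,-10,-10]}' 60
python3 -c "
from h import *
o=st();print(o['ft_torque']);go(.5568,-.4157,.146)"
```

```text
time: 36.58
eef_pos: [0.5569, -0.411, 0.157]
tcp_rot: [[0.702, 0.711, 0.026], [0.711, -0.703, 0.027], [0.037, -0.0, -0.999]]
force: [-3.7, 2.0, 2.8]
opening: 0.0579
time: 37.2
eef_pos: [0.5542, -0.4121, 0.1583]
tcp_rot: [[-0.124, 0.992, 0.023], [0.992, 0.123, 0.033], [0.03, 0.026, -0.999]]
force: [-2.5, 4.6, 3.5]
opening: 0.0586
t 37.2 pos [ 0.5542 -0.4121  0.1583] F [-2.5  4.6  3.5] op 0.0586
R [[-0.124, 0.992, 0.023], [0.992, 0.123, 0.033], [0.03, 0.026, -0.999]] q [-0.73  0.43  1.3   0.04  1.41 -0.86]
[ 0.57345081  0.73212662 -0.31321263]
total tool shift mm [-4.3  1.8 12.3]
y-axis azimuth 7.1 q6 -49.5
```

```bash

python3 -m inch '{"hand":[255,255,255,255,255],"linear":[[0,0,-0.0002],[0,0,-0.0002],[0,0,-0.0002],[0,0,-0.0002],[0,0,-0.0002]],"turn":[-10,-10,-10,-10,-10]}' 60
python3 -m inch '{"hand":[255,255,255,255,255],"linear":[[0,0,-0.0002],[0,0,-0.0002],[0,0,-0.0002],[0,0,-0.0002],[0,0,-0.0002]],"turn":[-10,-10,-10,-10,-8]}' 60
python3 -c "
from h import *
o=st();print(o['ft_torque']);go(.5568,-.4157,.146);d=snap('side','a12.png');cv2.imwrite('pics/a12c.png',cv2.resize(d['frame'][290:460,240:440,::-1],(800,600)))"
```

```text
time: 37.83
eef_pos: [0.5531, -0.4139, 0.1596]
tcp_rot: [[-0.855, 0.518, 0.021], [0.519, 0.855, 0.03], [-0.002, 0.036, -0.999]]
force: [0.3, -1.3, -1.2]
opening: 0.0581
time: 38.45
eef_pos: [0.5535, -0.4158, 0.1605]
tcp_rot: [[-0.948, -0.316, 0.023], [-0.316, 0.949, 0.027], [-0.03, 0.018, -0.999]]
force: [1.2, -2.2, -1.9]
opening: 0.0579
t 38.45 pos [ 0.5535 -0.4158  0.1605] F [ 1.2 -2.2 -1.9] op 0.0579
R [[-0.948, -0.316, 0.023], [-0.316, 0.949, 0.027], [-0.03, 0.018, -0.999]] q [-0.74  0.43  1.3   0.04  1.41 -2.63]
[-0.22385728 -0.12107668 -0.05112647]
total tool shift mm [-2.8 -1.2 14.6]
y-axis azimuth 108.4 q6 -150.9
```

View pics/a12c.png

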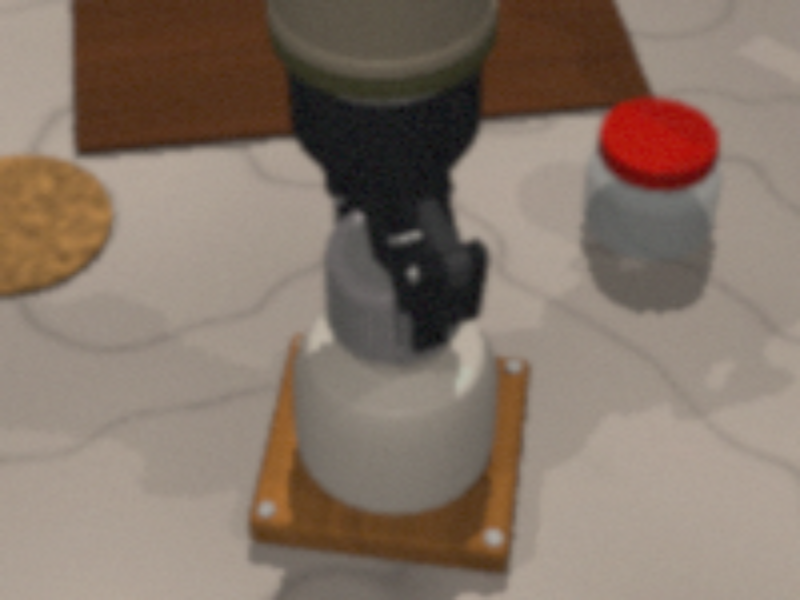

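```bash

python3 -m inch '{"hand":[255,255,255,255,255],"linear":[[0,0,-0.001],[0,0,-0.001],[0,0,-0.001],[0,0,-0.001],[0,0,0]],"turn":[0,0,0,0,0]}' 60
python3 -c "
from h import *
o=st();print(o['ft_torque'])"
```

```text
time: 39.12
eef_pos: [0.5535, -0.4157, 0.1644]
tcp_rot: [[-0.949, -0.315, 0.023], [-0.315, 0.949, 0.027], [-0.03, 0.019, -0.999]]
force: [1.2, -1.1, -0.9]
opening: 0.0582
t 39.12 pos [ 0.5535 -0.4157  0.1644] F [ 1.2 -1.1 -0.9] op 0.0582
R [[-0.949, -0.315, 0.023], [-0.315, 0.949, 0.027], [-0.03, 0.019, -0.999]] q [-0.74  0.42  1.3   0.04  1.42 -2.63]
[-0.12539057 -0.07560857  0.00183917]
```

```bash

python3 -m inch '{"hand":[255,255,255,255,255],"linear":[[0,0,-0.002],[0,0,-0.005],[0,0,-0.015],[0,0,-0.025],[0,0,-0.025]],"turn":[0,0,0,0,0]}' 60
python3 -c "
from h import *
o=st();go(.367,-.2365,.23);d=snap('side','a13.png');cv2.imwrite('pics/a13c.png',cv2.resize(d['frame'][230:460,190:440,::-1],(650,598)))"
```

```text
time: 39.75
eef_pos: [0.5508, -0.4168, 0.2381]
tcp_rot: [[-0.949, -0.315, 0.019], [-0.314, 0.949, 0.03], [-0.028, 0.022, -0.999]]
force: [0.6, -0.2, 0.4]
opening: 0.0586
t 39.75 pos [ 0.5508 -0.4168  0.2381] F [ 0.6 -0.2  0.4] op 0.0586
R [[-0.949, -0.315, 0.019], [-0.314, 0.949, 0.03], [-0.028, 0.022, -0.999]] q [-0.74  0.38  1.21  0.04  1.55 -2.63]
total tool shift mm [118.  228.7   9.9]
y-axis azimuth 108.4 q6 -150.8
```

View pics/a13c.png

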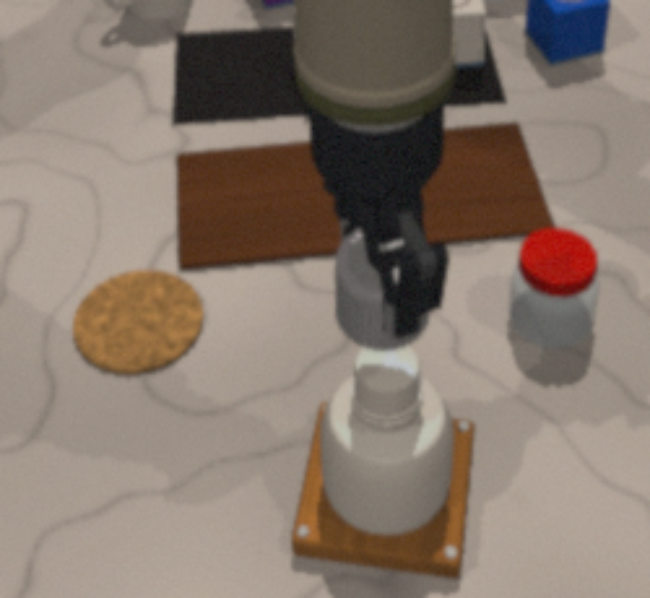

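```bash

python3 -m inch '{"hand":[255,255,255,255,255],"linear":[[0.015,0.03,0],[0.02,0.04,0],[0.02,0.04,0],[0.02,0.04,0],[0.02,0.04,0]],"turn":[0,0,0,0,0]}' 80
python3 -m inch '{"hand":[255,255,255,255,255],"linear":[[0.012,0.025,0],[0.0,0.0,0],[0,0,0],[0,0,0],[0,0,0]],"turn":[0,0,0,0,0]}' 80
python3 -c "
from h import *
o=st();go(.367,-.2365,.1)"
```

```text
time: 40.42
eef_pos: [0.399, -0.2656, 0.2467]
tcp_rot: [[-0.949, -0.314, 0.027], [-0.313, 0.949, 0.022], [-0.033, 0.012, -0.999]]
force: [1.0, 0.6, -0.1]
opening: 0.0578
time: 41.05
eef_pos: [0.3787, -0.2449, 0.2488]
tcp_rot: [[-0.949, -0.314, 0.03], [-0.313, 0.949, 0.019], [-0.034, 0.009, -0.999]]
force: [-0.9, -0.1, -0.9]
opening: 0.0582
t 41.05 pos [ 0.3787 -0.2449  0.2488] F [-0.9 -0.1 -0.9] op 0.0582
R [[-0.949, -0.314, 0.03], [-0.313, 0.949, 0.019], [-0.034, 0.009, -0.999]] q [-0.71 -0.3   1.9   0.03  1.53 -2.6 ]
total tool shift mm [ 13.5  10.3 148.5]
y-axis azimuth 108.3 q6 -149.2
```

```bash

python3 -m inch '{"hand":[255,255,255,255,255],"linear":[[0.007,0.005,0.025],[0.007,0.005,0.03],[0,0,0.03],[0,0,0.03],[0,0,0.02]],"turn":[0,0,0,0,0]}' 80
python3 -m inch '{"hand":[255,255,255,255,255],"linear":[[0,0,0],[0,0,0],[0,0,0],[0,0,0],[0,0,0]],"turn":[0,0,0,0,0]}' 80
python3 -c "
from h import *
o=st();go(.367,-.2365,.1);d=snap('side','a14.png');cv2.imwrite('pics/a14c.png',cv2.resize(d['frame'][230:460,150:400,::-1],(650,598)))
d=snap('scene','s14.png');cv2.imwrite('pics/s14c.png',cv2.resize(d['frame'][180:350,100:300,::-1],(700,595)))"
```

```text
time: 41.68
eef_pos: [0.3681, -0.2396, 0.1113]
tcp_rot: [[-0.949, -0.313, 0.032], [-0.313, 0.95, 0.017], [-0.036, 0.006, -0.999]]
force: [-0.0, 0.4, -0.8]
opening: 0.0579
time: 42.3
eef_pos: [0.369, -0.2405, 0.1128]
tcp_rot: [[-0.949, -0.313, 0.032], [-0.312, 0.95, 0.017], [-0.036, 0.006, -0.999]]
force: [0.5, -0.5, -0.9]
opening: 0.0579
t 42.3 pos [ 0.369  -0.2405  0.1128] F [ 0.5 -0.5 -0.9] op 0.0579
R [[-0.949, -0.313, 0.032], [-0.312, 0.95, 0.017], [-0.036, 0.006, -0.999]] q [-0.72 -0.22  2.08  0.04  1.26 -2.62]
total tool shift mm [ 1.1  4.4 12.8]
y-axis azimuth 108.2 q6 -150.1
```

View pics/a14c.png

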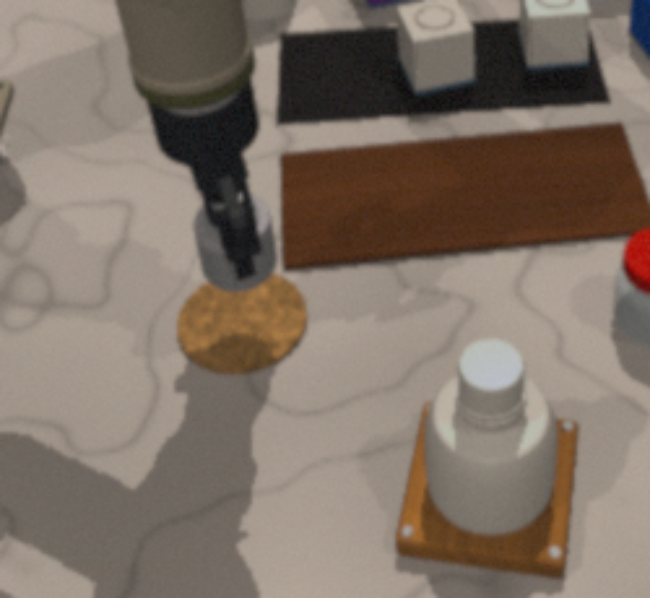

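View pics/s14c.png

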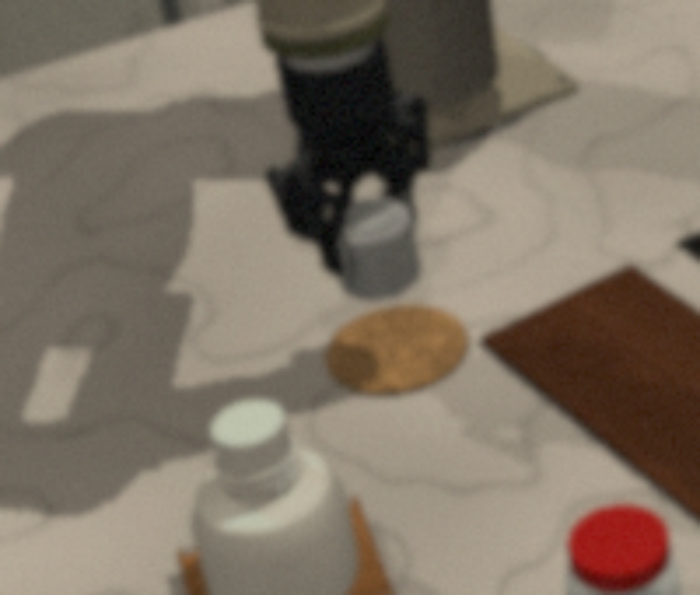

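```bash

python3 -m inch '{"hand":[255,255,255,255,255],"linear":[[0,0.003,0.015],[0,0.002,0.015],[0,0,0.015],[0,0,0.01],[0,0,0]],"turn":[0,0,0,0,0]}' 80
python3 -m inch '{"hand":[255,255,255,255,255],"linear":[[0,0,0.003],[0,0,0.003],[0,0,0.003],[0,0,0.002],[0,0,0]],"turn":[0,0,0,0,0]}' 80
python3 -c "
from h import *
o=st();go(.367,-.2365,.1)"
```

```text
time: 43.02
eef_pos: [0.3678, -0.2332, 0.0521]
tcp_rot: [[-0.949, -0.313, 0.03], [-0.312, 0.95, 0.019], [-0.034, 0.009, -0.999]]
force: [0.7, 0.7, 0.1]
opening: 0.0575
time: 43.65
eef_pos: [0.37, -0.234, 0.0433]
tcp_rot: [[-0.949, -0.313, 0.033], [-0.312, 0.95, 0.017], [-0.036, 0.006, -0.999]]
force: [0.8, -0.2, -1.1]
opening: 0.0581
t 43.65 pos [ 0.37   -0.234   0.0433] F [ 0.8 -0.2 -1.1] op 0.0581
R [[-0.949, -0.313, 0.033], [-0.312, 0.95, 0.017], [-0.036, 0.006, -0.999]] q [-0.71 -0.12  2.14  0.04  1.11 -2.61]
total tool shift mm [  1.6  -1.1 -56.8]
y-axis azimuth 108.2 q6 -149.8
```

```bash

python3 -m inch '{"hand":[255,255,255,255,255],"linear":[[0,0,0.002],[0,0,0.002],[0,0,0.001],[0,0,0.001],[0,0,0]],"turn":[0,0,0,0,0]}' 80
python3 -c "
from h import *
o=st();d=snap('side','a15.png');cv2.imwrite('pics/a15c.png',cv2.resize(d['frame'][270:400,180:320,::-1],(640,594)))"
```

```text
time: 44.28
eef_pos: [0.3719, -0.2346, 0.0432]
tcp_rot: [[-0.949, -0.314, 0.034], [-0.313, 0.95, 0.017], [-0.038, 0.006, -0.999]]
force: [0.2, 1.4, -0.2]
opening: 0.0579
t 44.27 pos [ 0.3719 -0.2346  0.0432] F [ 0.2  1.4 -0.2] op 0.0579
R [[-0.949, -0.314, 0.034], [-0.313, 0.95, 0.017], [-0.038, 0.006, -0.999]] q [-0.71 -0.11  2.13  0.04  1.11 -2.61]
```

View pics/a15c.png

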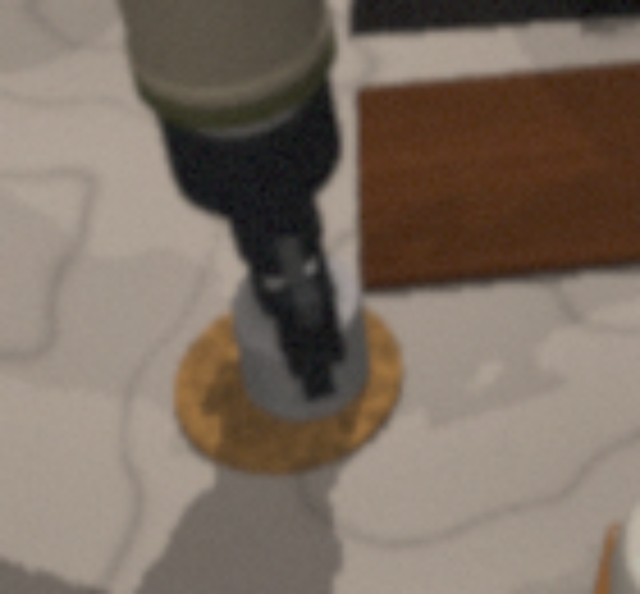

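```bash

python3 -m inch '{"hand":[255,255,255,255,255],"linear":[[0.005,0,0.002],[0,0,0.002],[0,0,0.002],[0,0,0.002],[0,0,0.001]],"turn":[0,0,0,0,0]}' 80
python3 -c "
from h import *
o=st()"
```

```text
time: 44.95
eef_pos: [0.3718, -0.2366, 0.0429]
tcp_rot: [[-0.948, -0.314, 0.041], [-0.314, 0.949, 0.018], [-0.044, 0.004, -0.999]]
force: [-6.9, 4.5, 11.7]
opening: 0.0582
t 44.95 pos [ 0.3718 -0.2366  0.0429] F [-6.9  4.5 11.7] op 0.0582
R [[-0.948, -0.314, 0.041], [-0.314, 0.949, 0.018], [-0.044, 0.004, -0.999]] q [-0.71 -0.11  2.14  0.05  1.1  -2.63]
```

```bash

python3 -m inch '{"hand":[150,80,0,0,0],"linear":[[0,0,0],[0,0,0],[0,0,0],[0,0,0],[0,0,-0.03]],"turn":[0,0,0,0,0]}' 40
python3 -m inch '{"hand":[0,0,0,0,0],"linear":[[0,0,-0.03],[0,0,-0.04],[0,0,-0.04],[0,0,-0.04],[0,0,-0.02]],"turn":[0,0,0,0,0]}' 40
python3 -c "
from h import *
o=st();d=snap('side','a16.png');cv2.imwrite('pics/a16c.png',cv2.resize(d['frame'][270:400,180:320,::-1],(640,594)))
d=snap('scene','s16.png');cv2.imwrite('pics/s16c.png',cv2.resize(d['frame'][180:350,100:300,::-1],(700,595)))"
```

```text
time: 45.58
eef_pos: [0.3686, -0.2357, 0.0703]
tcp_rot: [[-0.949, -0.314, 0.037], [-0.314, 0.949, 0.021], [-0.041, 0.009, -0.999]]
force: [-0.2, 0.8, 0.5]
opening: 0.0854
time: 46.2
eef_pos: [0.3617, -0.2389, 0.2451]
tcp_rot: [[-0.949, -0.314, 0.036], [-0.314, 0.949, 0.022], [-0.041, 0.01, -0.999]]
force: [0.0, 0.1, -0.2]
opening: 0.0853
t 46.2 pos [ 0.3617 -0.2389  0.2451] F [ 0.   0.1 -0.2] op 0.0853
R [[-0.949, -0.314, 0.036], [-0.314, 0.949, 0.022], [-0.041, 0.01, -0.999]] q [-0.73 -0.35  1.95  0.04  1.54 -2.63]
```

View pics/a16c.png

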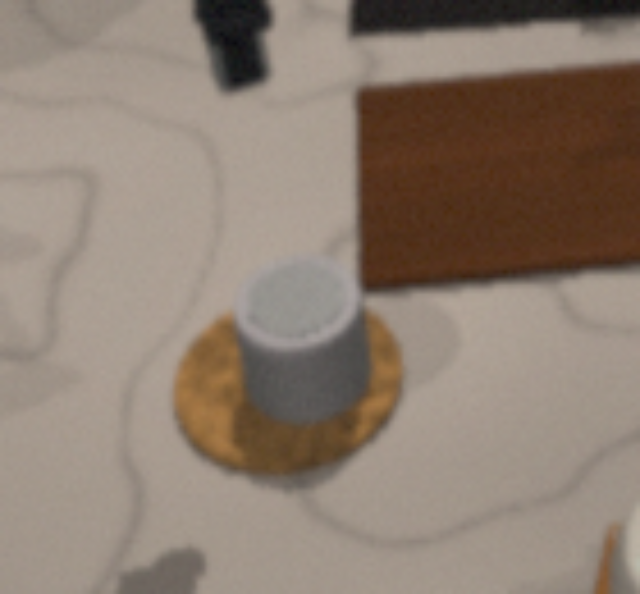

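View pics/s16c.png

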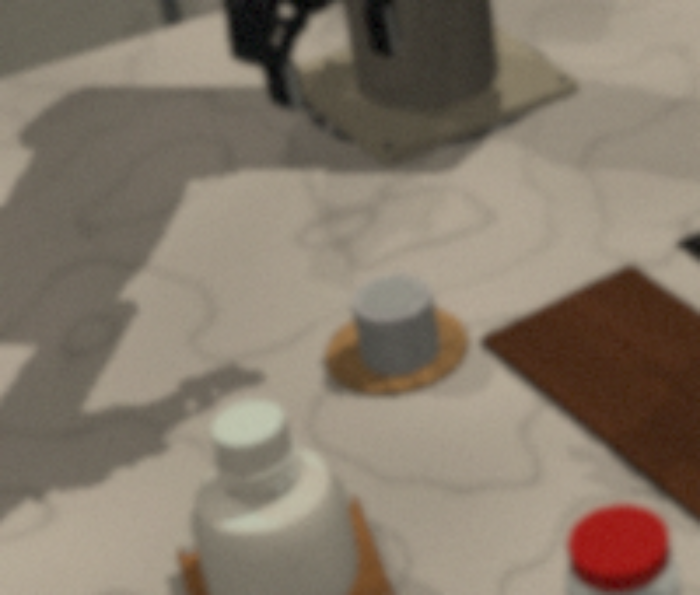

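```bash

python3 -c "
from h import *
o=st();go(.552,.04,.25)"
python3 -m inch '{"hand":[0,0,0,0,0],"linear":[[-0.04,0.035,0],[-0.055,0.045,0],[-0.055,0.045,0],[-0.055,0.045,0],[-0.05,0.04,0]],"turn":[0,0,0,0,0]}' 40
python3 -c "
from h import *
o=st();go(.552,.04,.2)"
```

```text
t 46.3 pos [ 0.3622 -0.2394  0.2453] F [ 0.9 -0.  -0.3] op 0.0856
R [[-0.949, -0.314, 0.037], [-0.314, 0.949, 0.021], [-0.042, 0.008, -0.999]] q [-0.73 -0.35  1.95  0.04  1.54 -2.63]
total tool shift mm [-267.9  205.6    8.2]
y-axis azimuth 108.3 q6 -150.5
time: 46.92
eef_pos: [0.5245, 0.0188, 0.2497]
tcp_rot: [[-0.952, -0.304, 0.032], [-0.304, 0.952, 0.021], [-0.037, 0.01, -0.999]]
force: [0.5, -0.9, -0.3]
opening: 0.0856
t 46.92 pos [0.5245 0.0188 0.2497] F [ 0.5 -0.9 -0.3] op 0.0856
R [[-0.952, -0.304, 0.032], [-0.304, 0.952, 0.021], [-0.037, 0.01, -0.999]] q [-0.08 -0.1   1.73  0.02  1.49 -1.96]
total tool shift mm [-30.8  11.3  51. ]
y-axis azimuth 107.7 q6 -112.2
```

```bash

python3 -m inch '{"hand":[0,0,0,0,0],"linear":[[-0.04,0.01,0],[-0.04,0.01,0],[-0.03,0.01,0],[0,0,0],[0,0,0]],"turn":[0,0,0,0,0]}' 40
python3 -c "
from h import *
o=st();snap('wrist','w17.png')"
```

```text
time: 47.55
eef_pos: [0.6204, 0.0884, 0.2426]
tcp_rot: [[-0.95, -0.311, 0.019], [-0.311, 0.95, 0.021], [-0.025, 0.014, -1.0]]
force: [0.4, 0.2, -0.5]
opening: 0.0849
t 47.55 pos [0.6204 0.0884 0.2426] F [ 0.4  0.2 -0.5] op 0.0849
R [[-0.95, -0.311, 0.019], [-0.311, 0.95, 0.021], [-0.025, 0.014, -1.0]] q [ 0.05  0.19  1.44  0.02  1.49 -1.84]
```

View pics/w17.png

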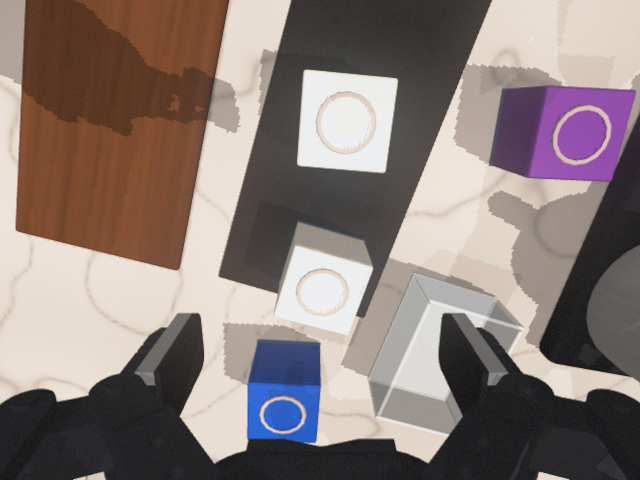

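```bash

python3 -c "
from h import *
d=dict(np.load('pics/w17.png.npz'))
for n,L in(('A',[(304,70),(398,78),(386,173),(297,166)]),('B',[(291,247),(373,264),(352,334),(276,316)])):
  P=np.array([pix2w(d,*q,.074)[:2] for q in L]);print(n,P.round(4).tolist(),P.mean(0).round(4))
  for i in range(4):
    e=P[(i+1)%4]-P[i];print(np.degrees(np.arctan2(e[1],e[0])).round(1),np.linalg.norm(e).round(4))
print([pix2w(d,*q,.008)[:2].round(3).tolist() for q in((16,231),(179,269))],[pix2w(d,*q,.004)[:2].round(3).tolist() for q in((219,276),(362,317),(490,5))])
print(pix2w(d,282,414,.07))
"
```

```text
A [[0.5285, 0.0487], [0.5136, 0.1097], [0.5752, 0.1249], [0.5902, 0.0628]] [0.5519 0.0865]
103.7 0.0628
13.9 0.0635
-76.4 0.0638
-167.1 0.0633
B [[0.65, 0.0764], [0.6439, 0.1407], [0.7072, 0.1459], [0.7101, 0.082]] [0.6778 0.1113]
95.4 0.0645
4.8 0.0635
-87.4 0.064
-174.7 0.0604
[[0.735, -0.162], [0.727, -0.014]] [[0.725, 0.023], [0.725, 0.169], [0.433, 0.171]]
[0.80567479 0.114839   0.07      ]
```

```bash

python3 -m inch '{"hand":[0,0,0,0,0],"linear":[[0.02,0,0],[0.03,0,0.02],[0.03,0.01,0.03],[0,0.01,0.03],[0,0,0]],"turn":[2,2.5,0,0,0]}' 20
python3 -c "
from h import *
o=st();go(.5316,.0816,.059)"
```

```text
time: 48.22
eef_pos: [0.5347, 0.0838, 0.1587]
tcp_rot: [[-0.973, -0.228, 0.02], [-0.228, 0.974, 0.02], [-0.024, 0.015, -1.0]]
force: [0.6, -0.8, 0.4]
opening: 0.0854
t 48.23 pos [0.5347 0.0838 0.1587] F [ 0.6 -0.8  0.4] op 0.0854
R [[-0.973, -0.228, 0.02], [-0.228, 0.974, 0.02], [-0.024, 0.015, -1.0]] q [ 0.05  0.01  1.78  0.02  1.33 -1.76]
total tool shift mm [ 5.9 -3.  99.6]
y-axis azimuth 103.2 q6 -100.6
```

```bash

python3 -m inch '{"hand":[0,0,0,0,0],"linear":[[0.003,-0.002,0.025],[0.003,-0.001,0.03],[0,0,0.02],[0,0,0.01],[0,0,0]],"turn":[0,0,0,0,0]}' 20
python3 -c "
from h import *
o=st();go(.5316,.0816,.059);snap('wrist','w18.png')"
```

```text
time: 48.85
eef_pos: [0.5363, 0.0781, 0.0799]
tcp_rot: [[-0.974, -0.226, 0.031], [-0.226, 0.974, 0.019], [-0.035, 0.012, -0.999]]
force: [0.2, 1.0, -0.3]
opening: 0.0857
t 48.85 pos [0.5363 0.0781 0.0799] F [ 0.2  1.  -0.3] op 0.0857
R [[-0.974, -0.226, 0.031], [-0.226, 0.974, 0.019], [-0.035, 0.012, -0.999]] q [ 0.04  0.1   1.85  0.02  1.16 -1.77]
total tool shift mm [ 4.5  4.3 20.8]
y-axis azimuth 103.1 q6 -101.3
```

View pics/w18.png

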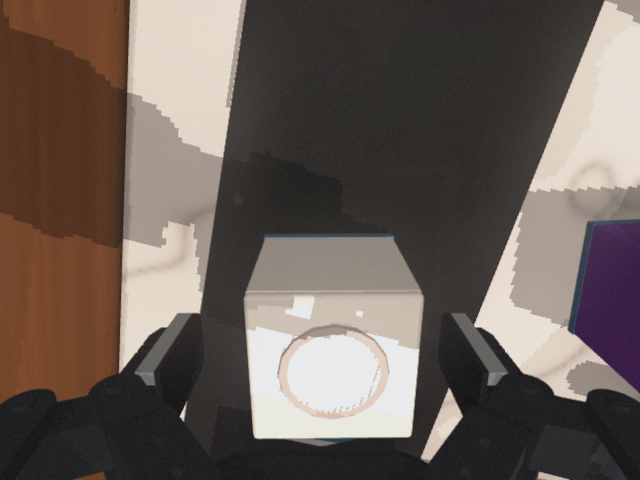

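```bash

python3 -m inch '{"hand":[0,0,0,0,0],"linear":[[0.004,0.004,0.006],[0.003,0.001,0.008],[0,0,0.007],[0,0,0.003],[0,0,0]],"turn":[0,0,0,0,0]}' 20
python3 -c "
from h import *
o=st();go(.5316,.0816,.059)"
```

```text
time: 49.52
eef_pos: [0.5305, 0.0823, 0.057]
tcp_rot: [[-0.973, -0.226, 0.036], [-0.226, 0.974, 0.019], [-0.039, 0.011, -0.999]]
force: [1.0, -0.6, -0.3]
opening: 0.0859
t 49.52 pos [0.5305 0.0823 0.057 ] F [ 1.  -0.6 -0.3] op 0.0859
R [[-0.973, -0.226, 0.036], [-0.226, 0.974, 0.019], [-0.039, 0.011, -0.999]] q [ 0.05  0.11  1.88  0.02  1.11 -1.76]
total tool shift mm [-0.9 -0.9 -2. ]
y-axis azimuth 103.1 q6 -100.9
```

```bash

python3 -m inch '{"hand":[80,150,255,255,255],"linear":[[0,0,0],[0,0,0],[0,0,0],[0,0,0],[0,0,0]],"turn":[0,0,0,0,0]}' 20
python3 -m inch '{"hand":[255,255,255,255,255],"linear":[[0.004,0,0.003],[0.006,0,0.002],[0.006,0,0.001],[0.006,0,0.001],[0.006,0,0.001]],"turn":[0,0,0,0,0]}' 20
python3 -c "
from h import *
o=st();snap('wrist','w19.png');d=snap('side','a19.png');cv2.imwrite('pics/a19c.png',cv2.resize(d['frame'][150:300,220:400,::-1],(720,600)))"
```

```text
time: 50.15
eef_pos: [0.5308, 0.0822, 0.0573]
tcp_rot: [[-0.973, -0.226, 0.036], [-0.226, 0.974, 0.019], [-0.039, 0.011, -0.999]]
force: [0.5, 0.1, -0.8]
opening: 0.0639
time: 50.78
eef_pos: [0.5143, 0.0773, 0.0574]
tcp_rot: [[-0.972, -0.227, 0.06], [-0.226, 0.974, 0.022], [-0.064, 0.008, -0.998]]
force: [4.9, 1.9, 6.9]
opening: 0.0638
t 50.77 pos [0.5143 0.0773 0.0574] F [4.9 1.9 6.9] op 0.0638
R [[-0.972, -0.227, 0.06], [-0.226, 0.974, 0.022], [-0.064, 0.008, -0.998]] q [ 0.04  0.05  1.95  0.02  1.08 -1.77]
```

View pics/a19c.png

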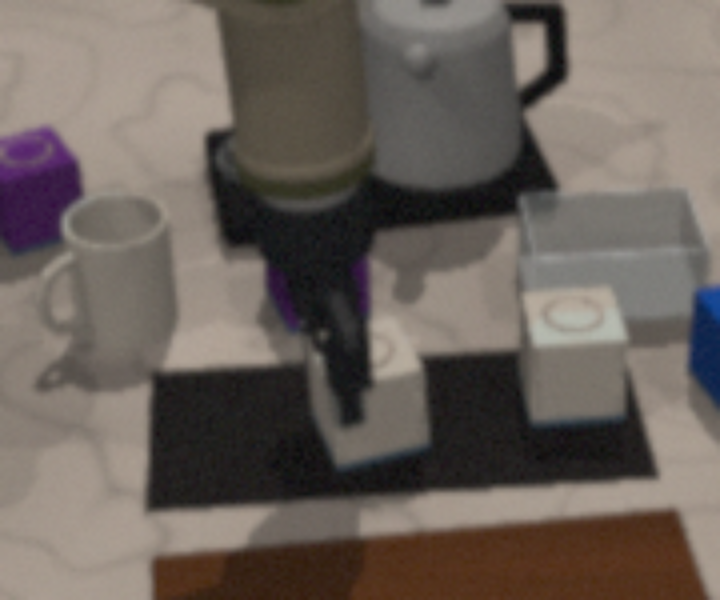

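View pics/w19.png

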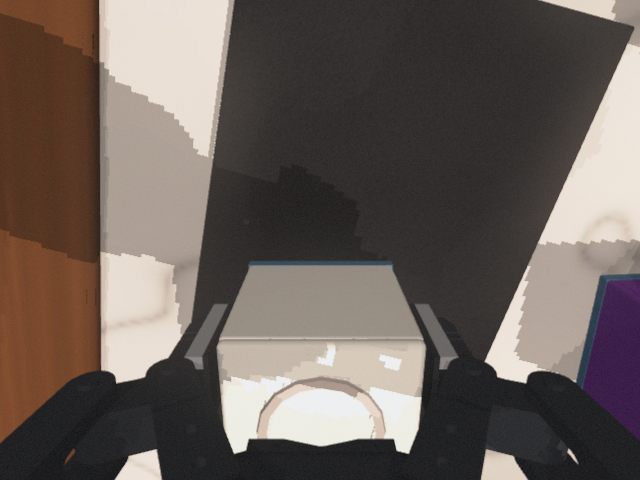

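```bash

python3 -m inch '{"hand":[150,60,0,0,0],"linear":[[0,0,0],[0,0,0],[0,0,0],[0,0,-0.02],[0,0,-0.04]],"turn":[0,0,0,0,0]}' 20
python3 -m inch '{"hand":[0,0,0,0,0],"linear":[[-0.02,0,-0.03],[-0.04,0,-0.03],[-0.03,0,-0.02],[-0.03,0,0],[0,0,0]],"turn":[0,0,0,0,0]}' 20
python3 -c "
from h import *
o=st();snap('wrist','w20.png')"
```

```text
time: 51.5
eef_pos: [0.5044, 0.0754, 0.1119]
tcp_rot: [[-0.973, -0.226, 0.046], [-0.226, 0.974, 0.021], [-0.049, 0.01, -0.999]]
force: [0.8, -1.4, 1.0]
opening: 0.0856
time: 52.12
eef_pos: [0.6198, 0.1013, 0.2011]
tcp_rot: [[-0.973, -0.226, 0.045], [-0.225, 0.974, 0.021], [-0.049, 0.01, -0.999]]
force: [-0.8, 0.3, -0.7]
opening: 0.0857
t 52.12 pos [0.6198 0.1013 0.2011] F [-0.8  0.3 -0.7] op 0.0857
R [[-0.973, -0.226, 0.045], [-0.225, 0.974, 0.021], [-0.049, 0.01, -0.999]] q [ 0.07  0.19  1.52  0.02  1.39 -1.73]
```

View pics/w20.png

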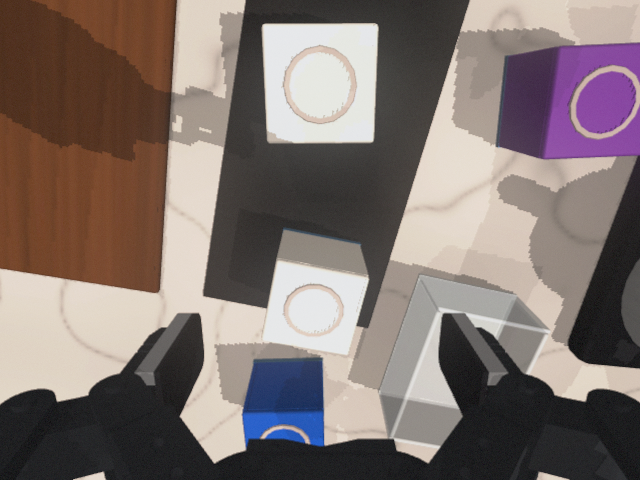

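```bash

cat >> h.py <<'E'
def quad(f,L,z):
  d=dict(np.load('pics/%s.npz'%f))
  P=np.array([pix2w(d,*q,z)[:2] for q in L]);print(P.round(4).tolist(),'c',P.mean(0).round(4))
  for i in range(4):
    e=P[(i+1)%4]-P[i];print(np.degrees(np.arctan2(e[1],e[0])).round(1),np.linalg.norm(e).round(4),end=' ; ')
  print()
E
python3 -c "
from h import *
quad('w20.png',[(263,25),(378,25),(375,143),(267,141)],.074)
quad('w20.png',[(278,260),(369,277),(349,355),(263,337)],.074)
"
```

```text
[[0.5137, 0.0455], [0.4995, 0.1062], [0.5602, 0.1216], [0.5736, 0.0587]] c [0.5367 0.083 ]
103.2 0.0623 ; 14.2 0.0627 ; -78.0 0.0642 ; -167.5 0.0613 ; 
[[0.6473, 0.0797], [0.6459, 0.1415], [0.709, 0.144], [0.7077, 0.0807]] c [0.6775 0.1115]
91.3 0.0618 ; 2.2 0.0632 ; -91.2 0.0633 ; -179.1 0.0604 ;
```

```bash

python3 -c "
from h import *
go(.589,.0955,.083)"
python3 -m inch '{"hand":[255,255,255,255,255],"linear":[[0.015,0,0],[0.01,0,0],[0,0,0.025],[0,0,0.025],[0,0,0.02]],"turn":[0,0,0,0,0]}' 40
python3 -c "
from h import *
st();go(.589,.0955,.083)"
```

```text
total tool shift mm [3.610e+01 1.000e-01 1.165e+02]
y-axis azimuth 103.1 q6 -99.2
time: 52.8
eef_pos: [0.5937, 0.096, 0.1284]
tcp_rot: [[-0.973, -0.226, 0.044], [-0.225, 0.974, 0.021], [-0.047, 0.01, -0.999]]
force: [-0.1, -0.3, 0.9]
opening: 0.0002
t 52.8 pos [0.5937 0.096  0.1284] F [-0.1 -0.3  0.9] op 0.0002
R [[-0.973, -0.226, 0.044], [-0.225, 0.974, 0.021], [-0.047, 0.01, -0.999]] q [ 0.06  0.18  1.66  0.02  1.25 -1.74]
total tool shift mm [ 6.8  0.2 45.1]
y-axis azimuth 103.1 q6 -99.6
```

```bash

python3 -m inch '{"hand":[255,255,255,255,255],"linear":[[0.002,0,0.02],[0.002,0,0.015],[0.002,0,0.01],[0,0,0],[0,0,0]],"turn":[0,0,0,0,0]}' 40
python3 -c "
from h import *
st();go(.589,.0955,.083);d=snap('side','a21.png');cv2.imwrite('pics/a21c.png',cv2.resize(d['frame'][150:300,220:400,::-1],(720,600)))"
```

```text
time: 53.42
eef_pos: [0.5877, 0.0953, 0.0796]
tcp_rot: [[-0.973, -0.226, 0.041], [-0.225, 0.974, 0.02], [-0.045, 0.011, -0.999]]
force: [-0.0, 0.5, 0.6]
opening: -0.0
t 53.42 pos [0.5877 0.0953 0.0796] F [-0.   0.5  0.6] op -0.0
R [[-0.973, -0.226, 0.041], [-0.225, 0.974, 0.02], [-0.045, 0.011, -0.999]] q [ 0.06  0.22  1.71  0.02  1.17 -1.74]
total tool shift mm [-1.5 -0.  -3.3]
y-axis azimuth 103.0 q6 -99.8
```

View pics/a21c.png

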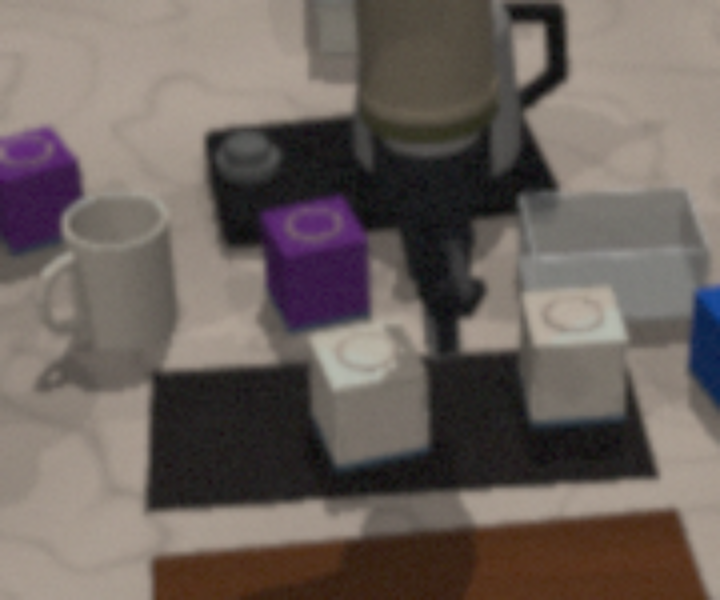

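```bash

python3 -m inch '{"hand":[255,255,255,255,255],"linear":[[0.006,0,0.001],[0.006,0,0.001],[0.006,0,0.001],[0.006,0,0.001],[0.006,0,0.001]],"turn":[0,0,0,0,0]}' 40
python3 -c "
from h import *
st();d=snap('side','a22.png');cv2.imwrite('pics/a22c.png',cv2.resize(d['frame'][150:300,220:400,::-1],(720,600)))"
```

```text
time: 54.1
eef_pos: [0.5591, 0.0883, 0.0755]
tcp_rot: [[-0.973, -0.226, 0.046], [-0.225, 0.974, 0.021], [-0.05, 0.01, -0.999]]
force: [1.3, -0.2, 1.9]
opening: -0.0002
t 54.1 pos [0.5591 0.0883 0.0755] F [ 1.3 -0.2  1.9] op -0.0002
R [[-0.973, -0.226, 0.046], [-0.225, 0.974, 0.021], [-0.05, 0.01, -0.999]] q [ 0.05  0.15  1.8   0.02  1.14 -1.75]
```

View pics/a22c.png

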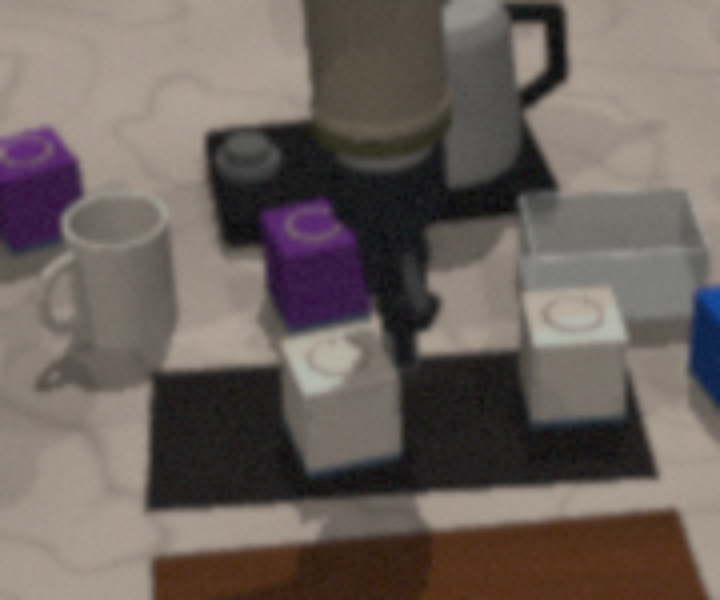

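```bash

python3 -m inch '{"hand":[255,255,255,255,130],"linear":[[-0.005,0,-0.02],[-0.005,0,-0.05],[0,0.01,-0.05],[0,0.01,-0.03],[0,0,0]],"turn":[0,0,0,0,0]}' 40
python3 -m inch '{"hand":[130,130,130,130,130],"linear":[[0,0,0],[0,0,0],[0,0,0],[0,0,0],[0,0,0]],"turn":[10,10,10,10,10]}' 40
python3 -m inch '{"hand":[130,130,130,130,130],"linear":[[0,0,0],[0,0,0],[0,0,0],[0,0,0],[0,0,0]],"turn":[10,10,10,10,0]}' 40
python3 -c "
from h import *
st();go(.503,.13,.1);d=snap('side','a23.png');snap('scene','s23.png');cv2.imwrite('pics/a23c.png',cv2.resize(d['frame'][150:300,220:400,::-1],(720,600)));snap('wrist','w23.png')"
```

```text
time: 54.78
eef_pos: [0.5533, 0.1067, 0.2268]
tcp_rot: [[-0.974, -0.225, 0.037], [-0.224, 0.974, 0.02], [-0.041, 0.011, -0.999]]
force: [-0.0, 0.1, -0.6]
opening: 0.0169
time: 55.4
eef_pos: [0.5491, 0.1049, 0.217]
tcp_rot: [[-0.782, 0.623, 0.025], [0.623, 0.782, 0.018], [-0.008, 0.029, -1.0]]
force: [0.6, 0.2, -0.6]
opening: 0.0418
time: 56.02
eef_pos: [0.5438, 0.1027, 0.2052]
tcp_rot: [[-0.175, 0.985, 0.008], [0.984, 0.175, 0.016], [0.014, 0.011, -1.0]]
force: [0.2, 0.0, 0.1]
opening: 0.0418
t 56.02 pos [0.5438 0.1027 0.2052] F [0.2 0.  0.1] op 0.0418
R [[-0.175, 0.985, 0.008], [0.984, 0.175, 0.016], [0.014, 0.011, -1.0]] q [ 0.08  0.02  1.69  0.02  1.43 -0.09]
total tool shift mm [ 32.6 -36.5 105.3]
y-axis azimuth 10.1 q6 -5.4
```

View pics/a23c.png

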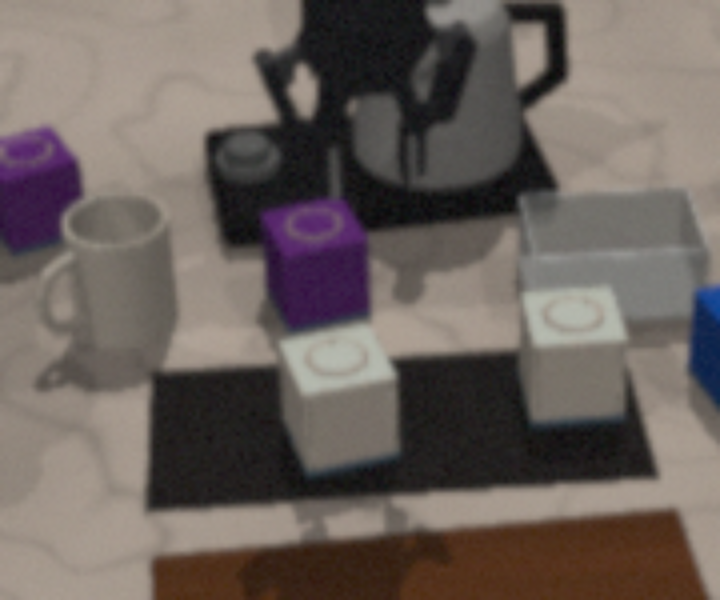

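View pics/w23.png

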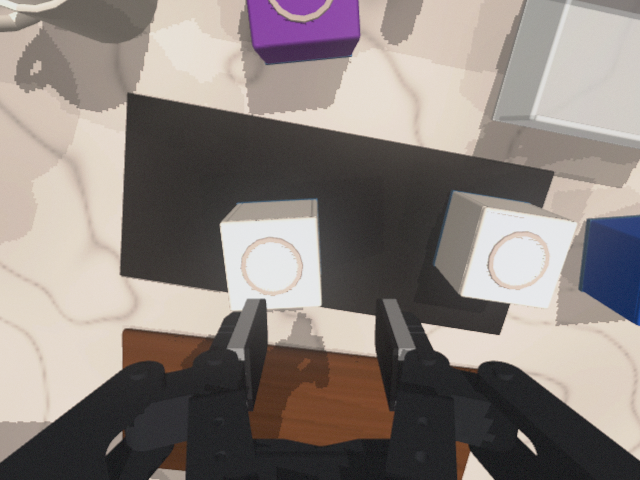

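```bash

python3 -c "
from h import *
quad('w23.png',[(221,223),(320,218),(321,307),(230,308)],.074)
quad('w23.png',[(481,208),(574,220),(548,306),(463,297)],.074)
quad('w23.png',[(129,94),(552,171),(500,333),(121,275)],.004)
d=dict(np.load('pics/w23.png.npz'))
print([pix2w(d,*q,.008).round(4) for q in[(124,330),(200,337),(320,349)]])
"
```

```text
[[0.4802, 0.1017], [0.5427, 0.1162], [0.5546, 0.0542], [0.4929, 0.0427]] c [0.5176 0.0787]
13.1 0.0642 ; -79.1 0.0631 ; -169.4 0.0628 ; 102.2 0.0604 ; 
[[0.6439, 0.141], [0.7064, 0.1441], [0.7102, 0.0823], [0.6497, 0.0786]] c [0.6775 0.1115]
2.8 0.0625 ; -86.5 0.0619 ; -176.5 0.0606 ; 95.3 0.0627 ; 
[[0.3877, 0.1692], [0.7229, 0.1711], [0.7255, 0.0239], [0.3879, 0.0212]] c [0.556  0.0963]
0.3 0.3353 ; -89.0 0.1472 ; -179.5 0.3375 ; 90.1 0.1479 ; 
[array([ 0.3945, -0.0285,  0.008 ]), array([ 0.4607, -0.024 ,  0.008 ]), array([ 0.5676, -0.0176,  0.008 ])]
```

```bash

python3 -c "
from h import *
go(.507,.134,.083)"
python3 -m inch '{"hand":[130,130,130,130,130],"linear":[[0.018,-0.016,0],[0.018,-0.015,0],[0,0,0.03],[0,0,0.03],[0,0,0.03]],"turn":[0,0,0,0,0]}' 40
python3 -c "
from h import *
st();go(.507,.132,.081)"
```

```text
total tool shift mm [ 35.5 -32.6 123.2]
y-axis azimuth 10.2 q6 -5.5
time: 56.8
eef_pos: [0.5099, 0.1353, 0.1171]
tcp_rot: [[-0.193, 0.981, 0.017], [0.981, 0.193, 0.017], [0.013, 0.02, -1.0]]
force: [0.9, -0.1, 0.7]
opening: 0.0423
t 56.8 pos [0.5099 0.1353 0.1171] F [ 0.9 -0.1  0.7] op 0.0423
R [[-0.193, 0.981, 0.017], [0.981, 0.193, 0.017], [0.013, 0.02, -1.0]] q [ 0.15  0.02  1.85  0.01  1.25 -0.05]
total tool shift mm [-3.2 -4.1 36. ]
y-axis azimuth 11.1 q6 -2.6
```

```bash

python3 -m inch '{"hand":[130,130,130,130,130],"linear":[[0,-0.002,0.015],[0,-0.001,0.015],[0,0,0.013],[0,0,0.002],[0,0,0]],"turn":[0,0,0,0,0]}' 40
python3 -m inch '{"hand":[130,130,130,130,130],"linear":[[-0.008,0,0.001],[-0.008,0,0.001],[-0.008,0,0.001],[-0.008,0,0.001],[-0.008,0,0.001]],"turn":[0,0,0,0,0]}' 40
python3 -c "
from h import *
st();d=snap('side','a24.png');cv2.imwrite('pics/a24c.png',cv2.resize(d['frame'][150:300,220:400,::-1],(720,600)));snap('wrist','w24.png')"
```

```text
time: 57.42
eef_pos: [0.507, 0.1353, 0.0691]
tcp_rot: [[-0.198, 0.98, 0.015], [0.98, 0.197, 0.017], [0.013, 0.018, -1.0]]
force: [0.3, 0.5, 0.2]
opening: 0.0423
time: 58.05
eef_pos: [0.5173, 0.094, 0.0656]
tcp_rot: [[-0.198, 0.98, 0.019], [0.98, 0.198, 0.017], [0.013, 0.022, -1.0]]
force: [0.4, 1.1, 0.5]
opening: 0.0419
t 58.05 pos [0.5173 0.094  0.0656] F [0.4 1.1 0.5] op 0.0419
R [[-0.198, 0.98, 0.019], [0.98, 0.198, 0.017], [0.013, 0.022, -1.0]] q [ 0.07  0.08  1.89  0.02  1.15 -0.13]
```

View pics/a24c.png

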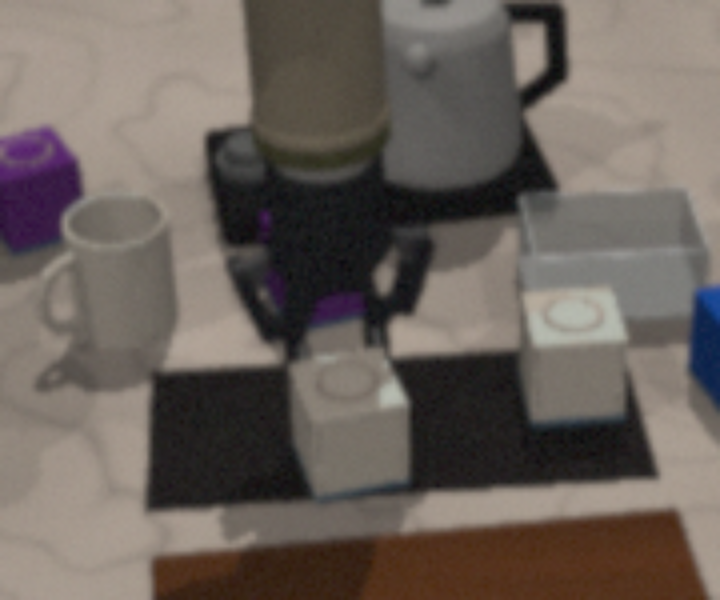

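```bash

python3 -m inch '{"hand":[130,130,130,130,130],"linear":[[-0.008,0,-0.001],[-0.008,0,-0.001],[-0.008,0,-0.001],[-0.008,0,-0.001],[-0.008,0,-0.001]],"turn":[2,2,2,2,0]}' 40
python3 -c "
from h import *
st();d=snap('side','a25.png');cv2.imwrite('pics/a25c.png',cv2.resize(d['frame'][150:300,220:400,::-1],(720,600)));snap('wrist','w25.png')"
```

```text
time: 58.78
eef_pos: [0.5224, 0.0517, 0.0701]
tcp_rot: [[-0.049, 0.999, 0.019], [0.999, 0.049, 0.017], [0.016, 0.02, -1.0]]
force: [0.5, 0.1, 0.1]
opening: 0.0421
t 58.77 pos [0.5224 0.0517 0.0701] F [0.5 0.1 0.1] op 0.0421
R [[-0.049, 0.999, 0.019], [0.999, 0.049, 0.017], [0.016, 0.02, -1.0]] q [-0.01  0.08  1.89  0.02  1.16 -0.07]
```

View pics/a25c.png

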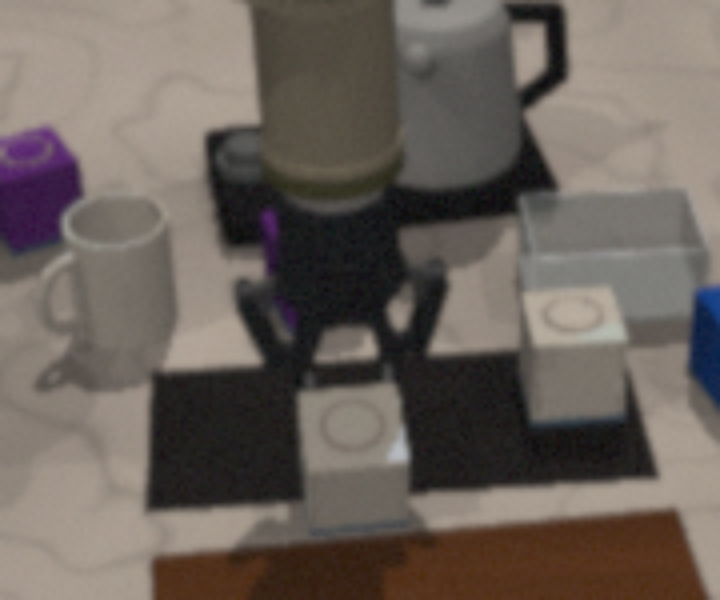

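```bash

python3 -m inch '{"hand":[130,130,130,130,130],"linear":[[-0.007,0,0],[-0.007,0,0],[-0.007,0,0],[-0.006,0,0],[-0.006,0,0]],"turn":[0,0,0,0,0]}' 40
python3 -c "
from h import *
st();d=snap('side','a26.png');cv2.imwrite('pics/a26c.png',cv2.resize(d['frame'][150:300,220:400,::-1],(720,600)))"
```

```text
time: 59.5
eef_pos: [0.5248, 0.0323, 0.0777]
tcp_rot: [[-0.051, 0.999, 0.019], [0.998, 0.05, 0.044], [0.043, 0.021, -0.999]]
force: [-10.8, 19.6, 22.9]
opening: 0.0421
t 59.5 pos [0.5248 0.0323 0.0777] F [-10.8  19.6  22.9] op 0.0421
R [[-0.051, 0.999, 0.019], [0.998, 0.05, 0.044], [0.043, 0.021, -0.999]] q [-0.07  0.07  1.88  0.05  1.17 -0.14]
```

View pics/a26c.png

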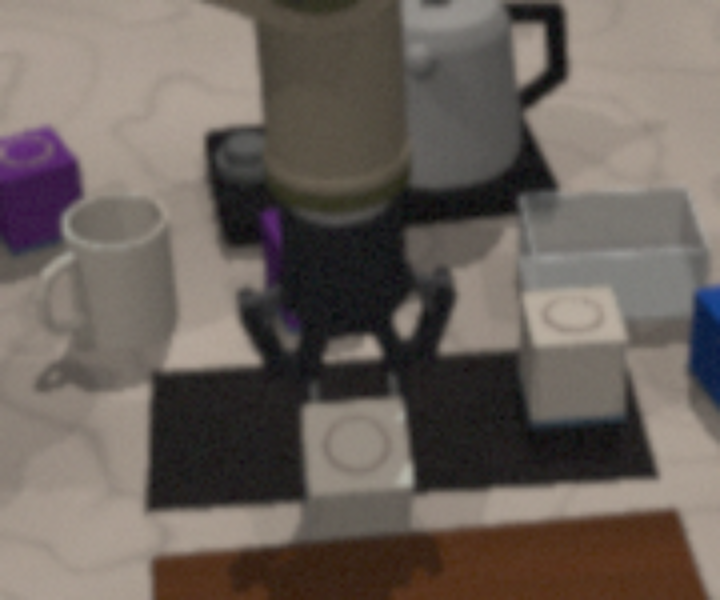

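```bash

python3 -c "
from h import *
d=snap('scene','s26.png');cv2.imwrite('pics/s26c.png',cv2.resize(d['frame'][170:330,270:450,::-1],(675,600)));snap('wrist','w26.png');st()"
```

```text
t 59.65 pos [0.5249 0.032  0.0778] F [-11.9  19.8  24.4] op 0.0419
R [[-0.051, 0.999, 0.019], [0.998, 0.05, 0.043], [0.042, 0.022, -0.999]] q [-0.07  0.07  1.88  0.05  1.17 -0.13]
```

View pics/s26c.png

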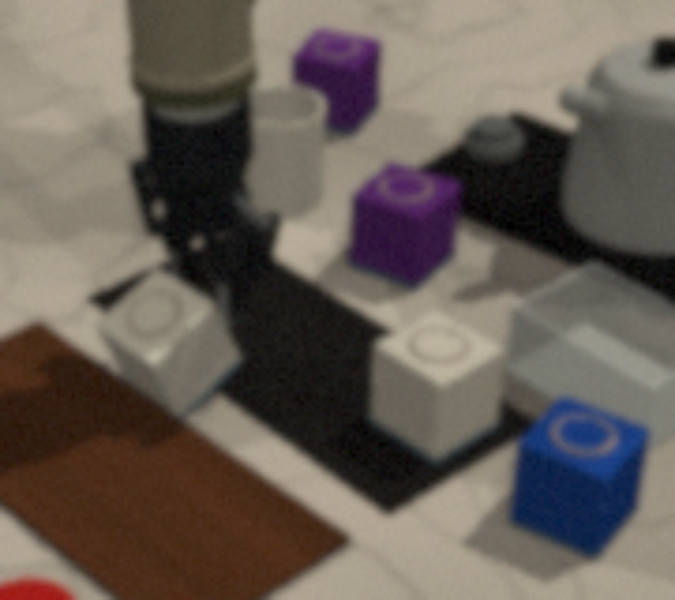

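View pics/w26.png

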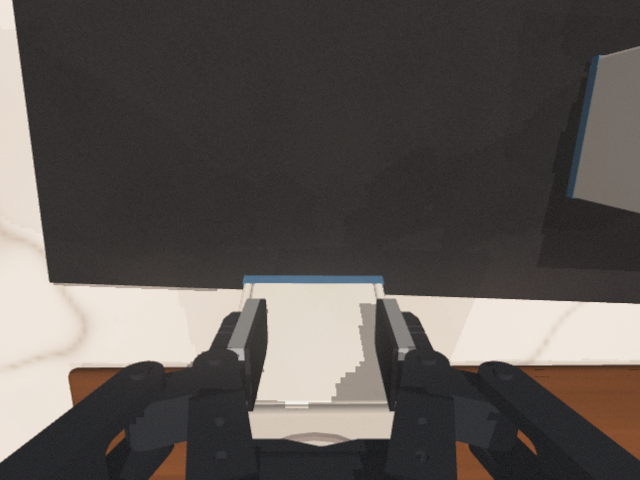

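```bash

python3 -m inch '{"hand":[130,130,130,130,130],"linear":[[0,0,-0.005],[-0.002,0,-0.005],[-0.004,0,-0.004],[-0.005,0,-0.003],[-0.005,0,0]],"turn":[0,0,0,0,0]}' 40
python3 -c "
from h import *
st();d=snap('scene','s27.png');cv2.imwrite('pics/s27c.png',cv2.resize(d['frame'][170:330,270:450,::-1],(675,600)))"
```

```text
time: 60.28
eef_pos: [0.5256, 0.0144, 0.0959]
tcp_rot: [[-0.052, 0.998, 0.02], [0.998, 0.051, 0.044], [0.043, 0.022, -0.999]]
force: [-6.3, 7.1, 18.3]
opening: 0.0417
t 60.27 pos [0.5256 0.0144 0.0959] F [-6.3  7.1 18.3] op 0.0417
R [[-0.052, 0.998, 0.02], [0.998, 0.051, 0.044], [0.043, 0.022, -0.999]] q [-0.1   0.04  1.87  0.05  1.21 -0.17]
```

View pics/s27c.png

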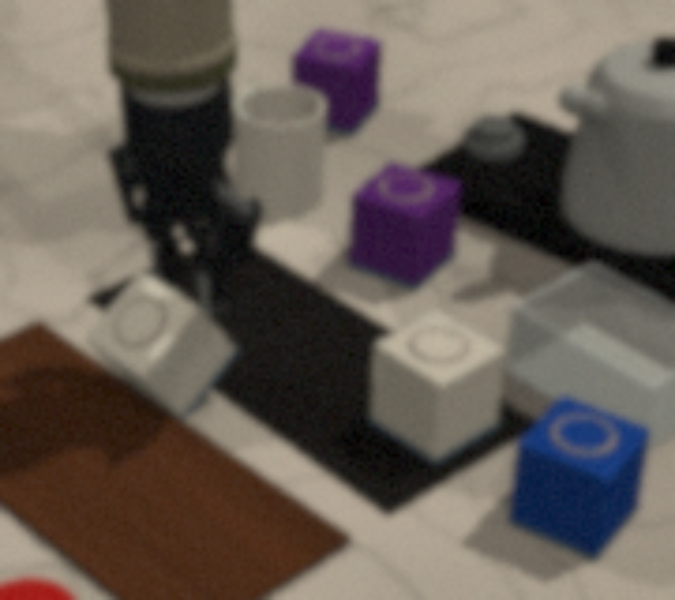

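```bash

python3 -m inch '{"hand":[130,130,130,130,130],"linear":[[-0.004,0,-0.005],[-0.006,0,-0.003],[-0.006,0,-0.002],[-0.006,0,0],[-0.005,0,0]],"turn":[0,0,0,0,0]}' 40
python3 -c "
from h import *
st();d=snap('scene','s28.png');cv2.imwrite('pics/s28c.png',cv2.resize(d['frame'][170:330,270:450,::-1],(675,600)))"
```

```text
time: 60.95
eef_pos: [0.5267, -0.0166, 0.1048]
tcp_rot: [[-0.051, 0.999, 0.019], [0.998, 0.05, 0.043], [0.042, 0.022, -0.999]]
force: [0.7, 0.3, -1.3]
opening: 0.0415
t 60.95 pos [ 0.5267 -0.0166  0.1048] F [ 0.7  0.3 -1.3] op 0.0415
R [[-0.051, 0.999, 0.019], [0.998, 0.05, 0.043], [0.042, 0.022, -0.999]] q [-0.16  0.04  1.86  0.05  1.23 -0.23]
```

View pics/s28c.png

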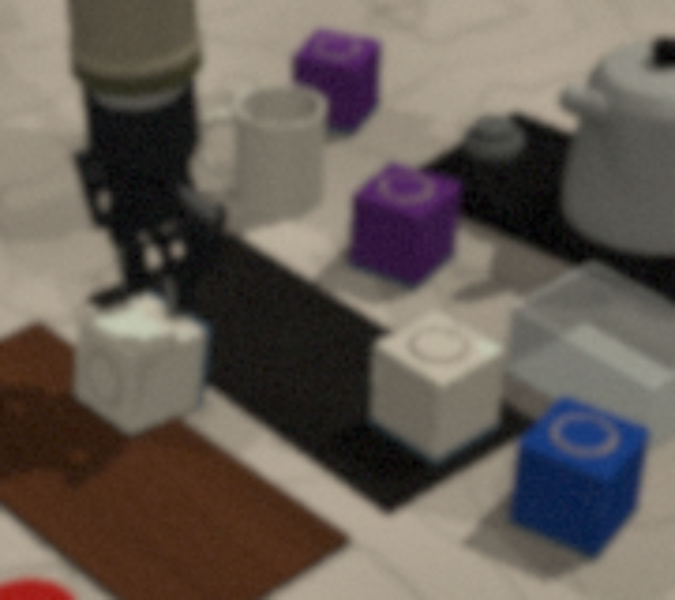

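```bash

python3 -m inch '{"hand":[130,0,0,0,0],"linear":[[0.01,0,-0.03],[0,0,-0.04],[-0.03,0,-0.03],[-0.04,0,0],[-0.04,0,0]],"turn":[0,0,0,0,0]}' 40
python3 -c "
from h import *
st();snap('wrist','w29.png')"
```

```text
time: 61.62
eef_pos: [0.5295, -0.1216, 0.2027]
tcp_rot: [[-0.055, 0.998, 0.018], [0.998, 0.055, 0.043], [0.042, 0.02, -0.999]]
force: [0.4, -0.1, -0.1]
opening: 0.0855
t 61.62 pos [ 0.5295 -0.1216  0.2027] F [ 0.4 -0.1 -0.1] op 0.0855
R [[-0.055, 0.998, 0.018], [0.998, 0.055, 0.043], [0.042, 0.02, -0.999]] q [-0.35 -0.    1.71  0.05  1.43 -0.41]
```

View pics/w29.png

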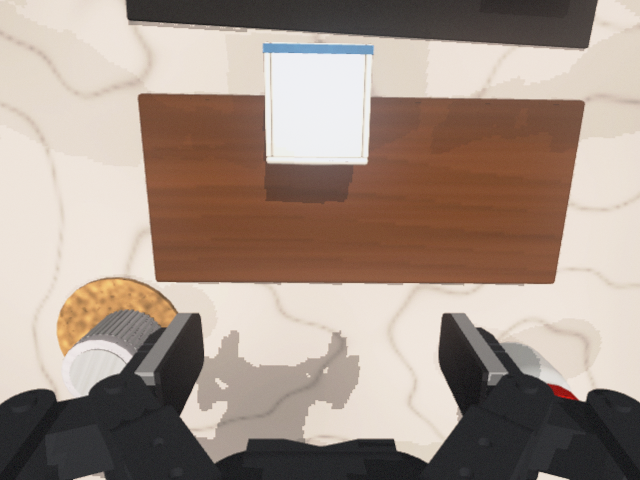

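```bash

python3 -c "
from h import *
quad('w29.png',[(264,44),(374,44),(368,163),(267,163)],.072)
quad('w29.png',[(139,95),(584,100),(555,283),(157,282)],.008)
d=dict(np.load('pics/w29.png.npz'));print(pix2w(d,128,20,.004),pix2w(d,586,46,.004))
"
```

```text
[[0.4928, -0.0033], [0.5567, 0.0005], [0.5589, -0.0677], [0.496, -0.0711]] c [ 0.5261 -0.0354]
3.4 0.0639 ; -88.1 0.0683 ; -176.9 0.063 ; 92.7 0.0679 ; 
[[0.3937, -0.0313], [0.7282, -0.0159], [0.7362, -0.1636], [0.4, -0.1786]] c [ 0.5645 -0.0973]
2.6 0.3349 ; -86.9 0.1479 ; -177.5 0.3365 ; 92.4 0.1474 ; 
[0.3872208  0.01962163 0.004     ] [0.72380338 0.02237526 0.004     ]
```

```bash

python3 -c "
from h import *
go(.526,-.036,.045)"
python3 -m inch '{"hand":[0,0,0,0,0],"linear":[[0.03,0,0.01],[0.03,0,0.02],[0.018,-0.001,0.03],[0,0,0.03],[0,0,0.02]],"turn":[0,0,0,0,0]}' 40
python3 -c "
from h import *
st();go(.526,-.036,.045)"
```

```text
total tool shift mm [ 84.1  -2.  161. ]
y-axis azimuth 3.0 q6 -23.8
time: 62.3
eef_pos: [0.5279, -0.044, 0.0946]
tcp_rot: [[-0.049, 0.999, 0.022], [0.998, 0.048, 0.038], [0.037, 0.024, -0.999]]
force: [0.1, 0.1, 0.2]
opening: 0.0852
t 62.3 pos [ 0.5279 -0.044   0.0946] F [0.1 0.1 0.2] op 0.0852
R [[-0.049, 0.999, 0.022], [0.998, 0.048, 0.038], [0.037, 0.024, -0.999]] q [-0.21  0.06  1.86  0.05  1.21 -0.27]
total tool shift mm [ 6.2 -2.8 49.8]
y-axis azimuth 2.7 q6 -15.6
```

```bash

python3 -m inch '{"hand":[0,0,0,0,80],"linear":[[0.003,-0.002,0.015],[0.003,-0.001,0.015],[0,0,0.015],[0,0,0.006],[0,0,0]],"turn":[0,0,0,0,0]}' 40
python3 -m inch '{"hand":[150,255,255,255,255],"linear":[[0,0,0],[0,0,0],[0,0,0],[0,0,0],[0,0,-0.01]],"turn":[0,0,0,0,0]}' 40
python3 -c "
from h import *
st()"
```

```text
time: 62.92
eef_pos: [0.5248, -0.0352, 0.0398]
tcp_rot: [[-0.049, 0.999, 0.02], [0.998, 0.048, 0.039], [0.038, 0.022, -0.999]]
force: [0.4, -0.2, 0.2]
opening: 0.0697
time: 63.55
eef_pos: [0.525, -0.036, 0.051]
tcp_rot: [[-0.048, 0.999, 0.021], [0.998, 0.048, 0.039], [0.038, 0.023, -0.999]]
force: [0.6, -0.1, -1.7]
opening: 0.064
t 63.55 pos [ 0.525 -0.036  0.051] F [ 0.6 -0.1 -1.7] op 0.064
R [[-0.048, 0.999, 0.021], [0.998, 0.048, 0.039], [0.038, 0.023, -0.999]] q [-0.19  0.11  1.89  0.05  1.12 -0.26]
```

```bash

python3 -m inch '{"hand":[255,255,255,255,255],"linear":[[0,0,-0.008],[0.015,0,0],[0.02,0,0],[0.018,0,0],[0,0,0.008]],"turn":[0,0,0,0,0]}' 40
python3 -c "
from h import *
st();go(.526,.016,.038)"
```

```text
time: 64.18
eef_pos: [0.5241, 0.0205, 0.0562]
tcp_rot: [[-0.048, 0.999, 0.026], [0.998, 0.047, 0.039], [0.037, 0.028, -0.999]]
force: [0.1, 0.5, -1.4]
opening: 0.0634
t 64.17 pos [0.5241 0.0205 0.0562] F [ 0.1  0.5 -1.4] op 0.0634
R [[-0.048, 0.999, 0.026], [0.998, 0.047, 0.039], [0.037, 0.028, -0.999]] q [-0.09  0.09  1.9   0.05  1.12 -0.15]
total tool shift mm [-5.3  1.2 18.1]
y-axis azimuth 2.7 q6 -8.7
```

```bash

python3 -m inch '{"hand":[255,255,255,255,255],"linear":[[-0.003,0,0.006],[-0.002,0,0.006],[0,0,0.005],[0,0,0],[0,0,0]],"turn":[0,0,0,0,0]}' 40
python3 -c "
from h import *
st();d=snap('scene','s30.png');cv2.imwrite('pics/s30c.png',cv2.resize(d['frame'][170:330,270:450,::-1],(675,600)))"
```

```text
time: 64.8
eef_pos: [0.524, 0.0152, 0.0365]
tcp_rot: [[-0.047, 0.999, 0.024], [0.998, 0.046, 0.039], [0.038, 0.026, -0.999]]
force: [-0.6, 1.0, 0.3]
opening: 0.0636
t 64.8 pos [0.524  0.0152 0.0365] F [-0.6  1.   0.3] op 0.0636
R [[-0.047, 0.999, 0.024], [0.998, 0.046, 0.039], [0.038, 0.026, -0.999]] q [-0.1   0.12  1.91  0.05  1.09 -0.16]
```

View pics/s30c.png

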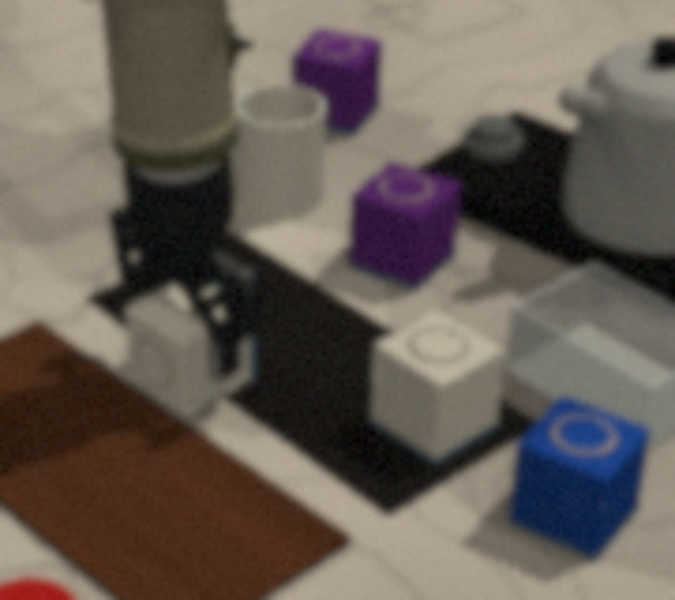

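```bash

python3 -m inch '{"hand":[150,0,0,0,0],"linear":[[0,0,0],[0,0,0],[0,0,-0.02],[0,0,-0.04],[0,0,-0.03]],"turn":[0,0,0,0,0]}' 40
python3 -m inch '{"hand":[150,255,255,255,255],"linear":[[0.02,0,-0.01],[0.025,0,0],[0.02,0,0],[0,0,0],[0,0,0]],"turn":[0,0,0,0,0]}' 40
python3 -c "
from h import *
st();go(.526,.075,.08);d=snap('scene','s31.png');cv2.imwrite('pics/s31c.png',cv2.resize(d['frame'][170:330,270:450,::-1],(675,600)));d=snap('side','a31.png');cv2.imwrite('pics/a31c.png',cv2.resize(d['frame'][150:300,220:400,::-1],(720,600)))"
```

```text
time: 65.47
eef_pos: [0.5194, 0.0115, 0.1255]
tcp_rot: [[-0.047, 0.999, 0.018], [0.998, 0.047, 0.039], [0.038, 0.02, -0.999]]
force: [0.8, 1.1, 0.6]
opening: 0.0852
time: 66.1
eef_pos: [0.519, 0.0765, 0.1432]
tcp_rot: [[-0.047, 0.999, 0.027], [0.998, 0.046, 0.037], [0.036, 0.028, -0.999]]
force: [-0.0, 0.3, -0.8]
opening: -0.0002
t 66.1 pos [0.519  0.0765 0.1432] F [-0.   0.3 -0.8] op -0.0002
R [[-0.047, 0.999, 0.027], [0.998, 0.046, 0.037], [0.036, 0.028, -0.999]] q [ 0.02 -0.02  1.85  0.04  1.29 -0.03]
total tool shift mm [-4.1  5.1 63.2]
y-axis azimuth 2.6 q6 -1.8
```

View pics/s31c.png

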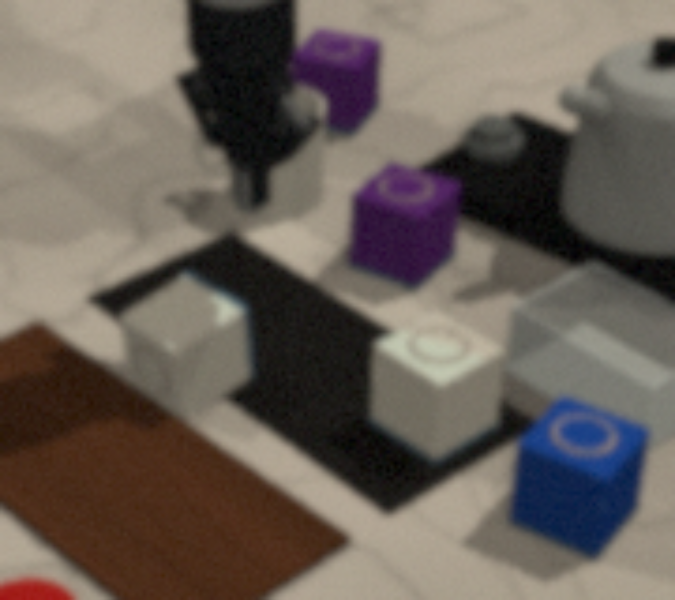

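View pics/a31c.png

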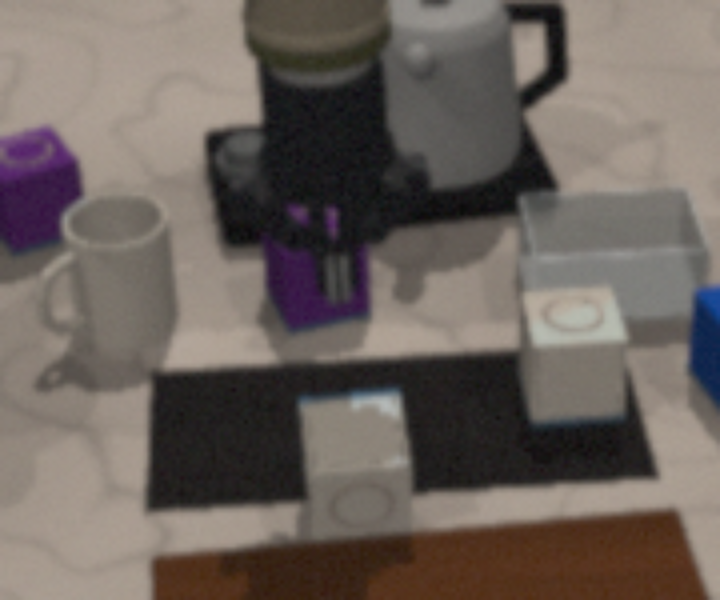

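```bash

python3 -m inch '{"hand":[255,255,255,255,255],"linear":[[0,0.003,0.025],[0,0.003,0.025],[0,0,0.018],[0,0,0.002],[0,0,0]],"turn":[0,0,0,0,0]}' 40
python3 -c "
from h import *
st();snap('wrist','w32.png')"
```

```text
time: 66.82
eef_pos: [0.528, 0.0765, 0.0722]
tcp_rot: [[-0.043, 0.999, 0.028], [0.998, 0.042, 0.037], [0.035, 0.029, -0.999]]
force: [0.1, 0.4, 0.0]
opening: 0.0004
t 66.83 pos [0.528  0.0765 0.0722] F [0.1 0.4 0. ] op 0.0004
R [[-0.043, 0.999, 0.028], [0.998, 0.042, 0.037], [0.035, 0.029, -0.999]] q [ 0.02  0.09  1.88  0.04  1.15 -0.03]
```

View pics/w32.png

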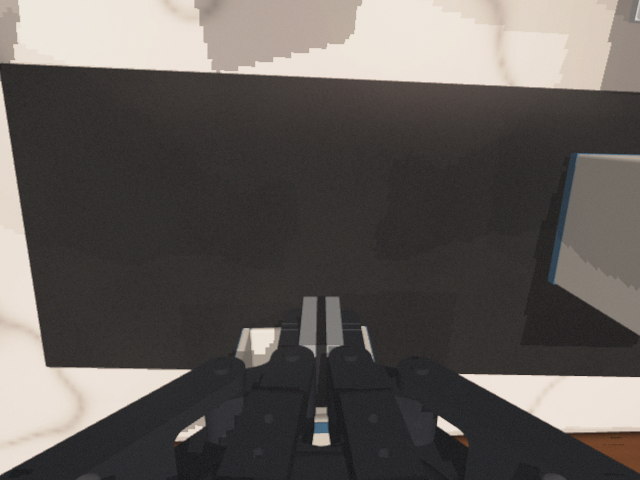

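```bash

python3 -m inch '{"hand":[255,255,255,255,255],"linear":[[-0.007,0,0],[-0.007,0,0],[-0.006,0,-0.001],[-0.006,0,-0.003],[-0.006,0,-0.004]],"turn":[0,0,0,0,0]}' 40
python3 -c "
from h import *
st();d=snap('scene','s33.png');cv2.imwrite('pics/s33c.png',cv2.resize(d['frame'][170:330,270:450,::-1],(675,600)))"
```

```text
time: 67.5
eef_pos: [0.5308, 0.0423, 0.0821]
tcp_rot: [[-0.044, 0.999, 0.032], [0.998, 0.042, 0.037], [0.036, 0.033, -0.999]]
force: [-0.4, 1.1, 0.5]
opening: -0.0003
t 67.5 pos [0.5308 0.0423 0.0821] F [-0.4  1.1  0.5] op -0.0003
R [[-0.044, 0.999, 0.032], [0.998, 0.042, 0.037], [0.036, 0.033, -0.999]] q [-0.04  0.07  1.88  0.04  1.17 -0.1 ]
```

View pics/s33c.png

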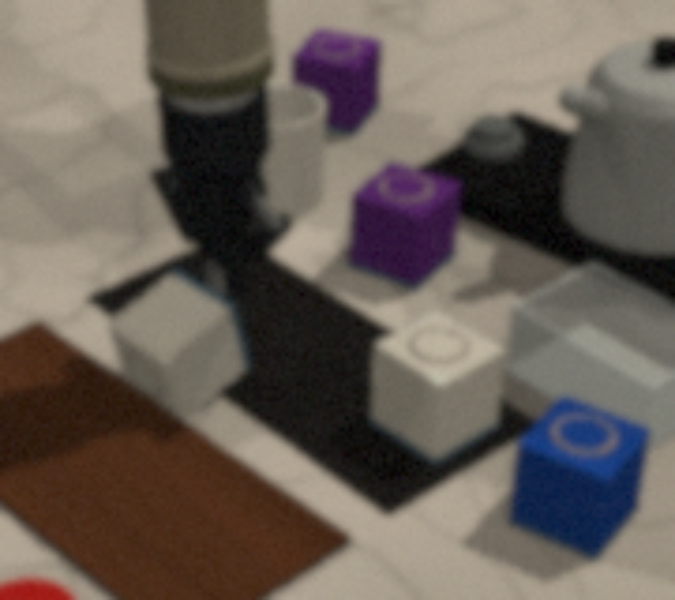

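```bash

python3 -m inch '{"hand":[255,255,255,255,255],"linear":[[-0.007,0,-0.004],[-0.007,0,-0.004],[-0.007,0,-0.003],[-0.007,0,-0.003],[-0.007,0,-0.002]],"turn":[0,0,0,0,0]}' 40
python3 -c "
from h import *
st();d=snap('scene','s34.png');cv2.imwrite('pics/s34c.png',cv2.resize(d['frame'][170:330,270:450,::-1],(675,600)))"
```

```text
time: 68.18
eef_pos: [0.5321, 0.0036, 0.0984]
tcp_rot: [[-0.044, 0.999, 0.033], [0.998, 0.042, 0.036], [0.035, 0.034, -0.999]]
force: [0.5, -0.3, 0.5]
opening: -0.0001
t 68.17 pos [0.5321 0.0036 0.0984] F [ 0.5 -0.3  0.5] op -0.0001
R [[-0.044, 0.999, 0.033], [0.998, 0.042, 0.036], [0.035, 0.034, -0.999]] q [-0.12  0.05  1.86  0.04  1.2  -0.17]
```

View pics/s34c.png

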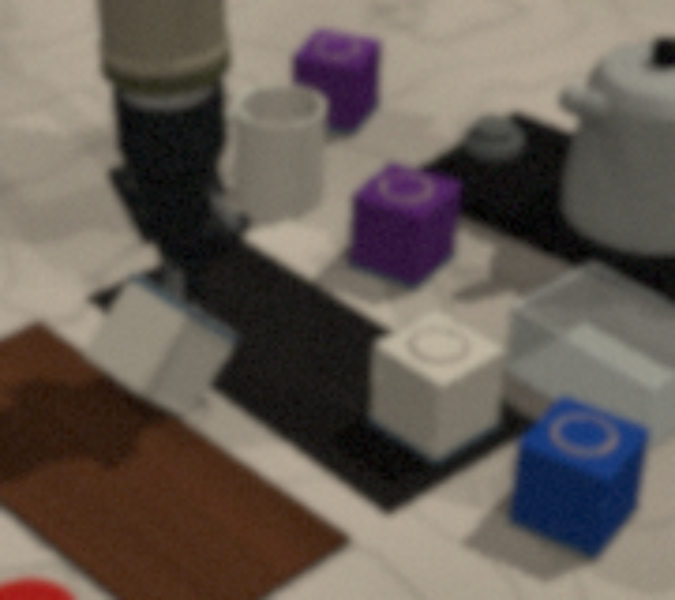

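Tilted about 40°. Keep pushing gently, then lift out.

```bash

python3 -m inch '{"hand":[255,255,255,255,255],"linear":[[-0.006,0,-0.002],[-0.006,0,-0.003],[-0.006,0,-0.004],[-0.005,0,-0.006],[-0.004,0,-0.006]],"turn":[0,0,0,0,0]}' 40
python3 -c "
from h import *
st();d=snap('scene','s35.png');cv2.imwrite('pics/s35c.png',cv2.resize(d['frame'][170:330,270:450,::-1],(675,600)))"
```

```text
time: 68.85
eef_pos: [0.5324, -0.0267, 0.1194]
tcp_rot: [[-0.043, 0.999, 0.032], [0.998, 0.042, 0.036], [0.034, 0.033, -0.999]]
force: [0.2, -0.5, -0.2]
opening: -0.0003
t 68.85 pos [ 0.5324 -0.0267  0.1194] F [ 0.2 -0.5 -0.2] op -0.0003
R [[-0.043, 0.999, 0.032], [0.998, 0.042, 0.036], [0.034, 0.033, -0.999]] q [-0.17  0.03  1.84  0.04  1.25 -0.23]
```

View pics/s35c.png

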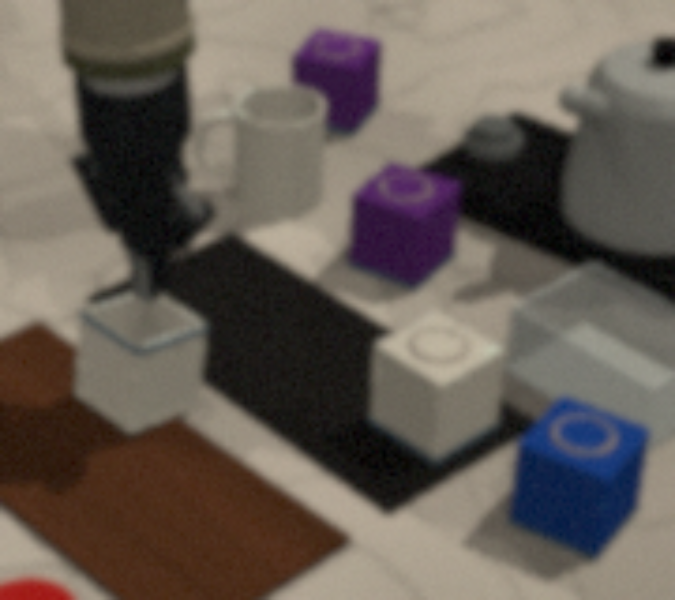

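```bash

python3 -m inch '{"hand":[255,255,0,0,0],"linear":[[0,0,-0.03],[0,0,-0.04],[-0.04,0,-0.03],[-0.04,0,0],[-0.02,0,0]],"turn":[0,0,0,0,0]}' 40
python3 -c "
from h import *
st();snap('wrist','w36.png')"
```

```text
time: 69.53
eef_pos: [0.5342, -0.1319, 0.2214]
tcp_rot: [[-0.047, 0.998, 0.035], [0.998, 0.046, 0.035], [0.033, 0.036, -0.999]]
force: [1.3, 0.3, 0.3]
opening: 0.0541
t 69.53 pos [ 0.5342 -0.1319  0.2214] F [1.3 0.3 0.3] op 0.0541
R [[-0.047, 0.998, 0.035], [0.998, 0.046, 0.035], [0.033, 0.036, -0.999]] q [-0.36 -0.01  1.69  0.04  1.44 -0.41]
```

View pics/w36.png

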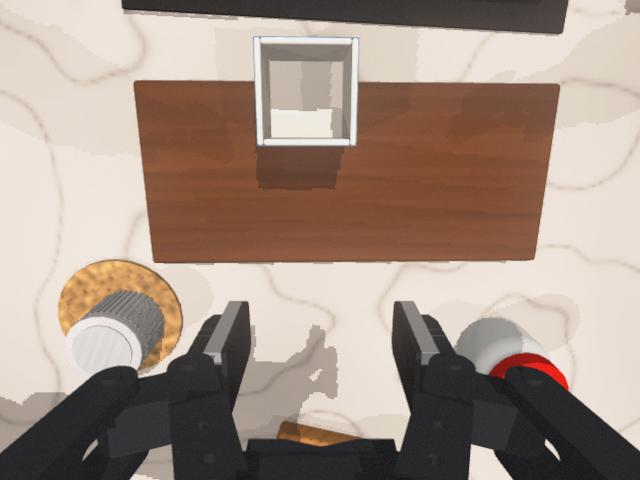

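```bash

python3 -c "
from h import *
quad('w36.png',[(254,37),(359,38),(356,145),(257,145)],.078)
quad('w36.png',[(134,81),(559,84),(533,259),(154,262)],.008)
d=dict(np.load('pics/w36.png.npz'));print('lidtop',pix2w(d,108,352,.06))
go(.525,-.05,.06)"
```

```text
[[0.4937, -0.0087], [0.5571, -0.0058], [0.5597, -0.0691], [0.4958, -0.072]] c [ 0.5266 -0.0389]
2.6 0.0635 ; -87.7 0.0633 ; -177.4 0.0639 ; 91.9 0.0633 ; 
[[0.3934, -0.0309], [0.7281, -0.0164], [0.7343, -0.1634], [0.3996, -0.1775]] c [ 0.5638 -0.0971]
2.5 0.335 ; -87.6 0.1471 ; -177.6 0.335 ; 92.4 0.1468 ; 
lidtop [ 0.3793897  -0.23465381  0.06      ]
total tool shift mm [ 78.8 -11.5 163.8]
y-axis azimuth 2.6 q6 -23.9
```

```bash

python3 -m inch '{"hand":[0,0,0,0,0],"linear":[[0.03,-0.003,0.01],[0.035,-0.003,0.02],[0.023,-0.003,0.03],[0,0,0.03],[0,0,0.02]],"turn":[0,0,0,0,0]}' 40
python3 -c "
from h import *
st();go(.5266,-.039,.052)"
```

```text
time: 70.2
eef_pos: [0.5254, -0.038, 0.1119]
tcp_rot: [[-0.044, 0.998, 0.037], [0.998, 0.043, 0.035], [0.033, 0.038, -0.999]]
force: [0.6, 0.9, 0.3]
opening: 0.0853
t 70.2 pos [ 0.5254 -0.038   0.1119] F [0.6 0.9 0.3] op 0.0853
R [[-0.044, 0.998, 0.037], [0.998, 0.043, 0.035], [0.033, 0.038, -0.999]] q [-0.2   0.01  1.87  0.04  1.23 -0.25]
total tool shift mm [-3.1 -1.2 59.8]
y-axis azimuth 2.5 q6 -14.6
```

```bash

python3 -m inch '{"hand":[0,0,0,0,80],"linear":[[-0.001,0,0.018],[-0.001,0,0.018],[0,0,0.018],[0,0,0.004],[0,0,0]],"turn":[0,0,0,0,0]}' 40
python3 -m inch '{"hand":[150,255,255,255,255],"linear":[[0,0,0],[0,0,0],[0,0,0],[0,0,-0.005],[0,0,-0.005]],"turn":[0,0,0,0,0]}' 40
python3 -m inch '{"hand":[255,255,255,255,255],"linear":[[-0.01,0,0],[-0.012,0,0],[-0.012,0,0],[-0.01,0,0],[0,0,0]],"turn":[0,0,0,0,0]}' 40
python3 -c "
from h import *
st()"
```

```text
time: 70.82
eef_pos: [0.5264, -0.0366, 0.0487]
tcp_rot: [[-0.044, 0.998, 0.033], [0.998, 0.043, 0.036], [0.035, 0.035, -0.999]]
force: [-0.5, -0.2, -0.7]
opening: 0.0701
time: 71.45
eef_pos: [0.5271, -0.0374, 0.0609]
tcp_rot: [[-0.044, 0.998, 0.035], [0.998, 0.043, 0.036], [0.034, 0.037, -0.999]]
force: [0.5, -1.4, -1.3]
opening: 0.0643
time: 72.08
eef_pos: [0.5294, -0.0855, 0.0599]
tcp_rot: [[-0.043, 0.998, 0.036], [0.998, 0.042, 0.035], [0.034, 0.038, -0.999]]
force: [0.0, 0.5, -0.4]
opening: 0.0641
t 72.08 pos [ 0.5294 -0.0855  0.0599] F [ 0.   0.5 -0.4] op 0.0641
R [[-0.043, 0.998, 0.036], [0.998, 0.042, 0.035], [0.034, 0.038, -0.999]] q [-0.28  0.11  1.87  0.05  1.13 -0.35]
```

```bash

python3 -m inch '{"hand":[255,255,255,255,150],"linear":[[0,0,0.004],[0,0,0.004],[0,0,0.003],[0,0,0.001],[0,0,0]],"turn":[0,0,0,0,0]}' 40
python3 -m inch '{"hand":[80,0,0,0,0],"linear":[[0,0,0],[0,0,0],[0,0,-0.03],[0,0,-0.05],[0,0,-0.05]],"turn":[0,0,0,0,0]}' 40
python3 -c "
from h import *
st();d=snap('scene','s37.png');cv2.imwrite('pics/s37c.png',cv2.resize(d['frame'][170:350,230:450,::-1],(733,600)))"
```

```text
time: 72.7
eef_pos: [0.5301, -0.0845, 0.0495]
tcp_rot: [[-0.045, 0.998, 0.036], [0.998, 0.043, 0.035], [0.033, 0.037, -0.999]]
force: [-0.5, -0.6, -1.7]
opening: 0.064
time: 73.32
eef_pos: [0.5218, -0.0873, 0.1762]
tcp_rot: [[-0.045, 0.999, 0.025], [0.998, 0.044, 0.038], [0.037, 0.027, -0.999]]
force: [0.9, -0.2, 0.8]
opening: 0.0856
t 73.33 pos [ 0.5218 -0.0873  0.1762] F [ 0.9 -0.2  0.8] op 0.0856
R [[-0.045, 0.999, 0.025], [0.998, 0.044, 0.038], [0.037, 0.027, -0.999]] q [-0.29 -0.03  1.79  0.04  1.37 -0.35]
```

View pics/s37c.png

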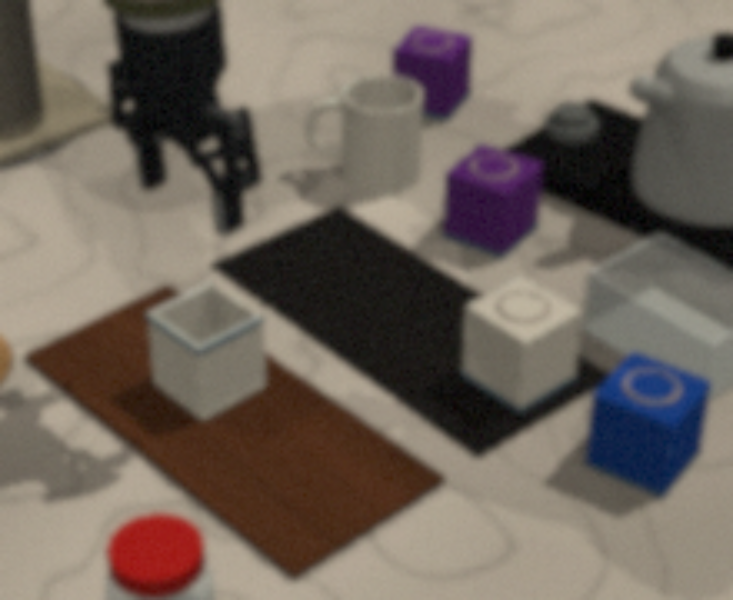

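```bash

python3 -c "
from h import *
go(.677,.168,.16)"
python3 -m inch '{"hand":[130,130,130,130,130],"linear":[[0.04,0.025,-0.005],[0.045,0.03,0],[0.045,0.03,0],[0.045,0.03,0],[0.045,0.03,0]],"turn":[0,0,0,0,0]}' 40
python3 -m inch '{"hand":[130,130,130,130,130],"linear":[[0.02,0.015,0],[0,0,0],[0,0,0],[0,0,0],[0,0,0]],"turn":[0,0,0,0,0]}' 40
python3 -c "
from h import *
st();go(.677,.166,.075);snap('wrist','w38.png')"
```

```text
total tool shift mm [248.2 162.   38.7]
y-axis azimuth 2.6 q6 -19.8
time: 74.0
eef_pos: [0.6657, 0.1398, 0.2062]
tcp_rot: [[-0.039, 0.998, 0.044], [0.999, 0.038, 0.033], [0.032, 0.045, -0.998]]
force: [0.4, -1.1, 0.6]
opening: 0.0419
time: 74.62
eef_pos: [0.6801, 0.1632, 0.2054]
tcp_rot: [[-0.042, 0.998, 0.042], [0.999, 0.04, 0.034], [0.032, 0.043, -0.999]]
force: [-0.6, 0.4, 1.0]
opening: 0.0418
t 74.62 pos [0.6801 0.1632 0.2054] F [-0.6  0.4  1. ] op 0.0418
R [[-0.042, 0.998, 0.042], [0.999, 0.04, 0.034], [0.032, 0.043, -0.999]] q [0.15 0.37 1.29 0.03 1.43 0.1 ]
total tool shift mm [ -1.2  -8.6 130.2]
y-axis azimuth 2.3 q6 6.0
```

View pics/w38.png

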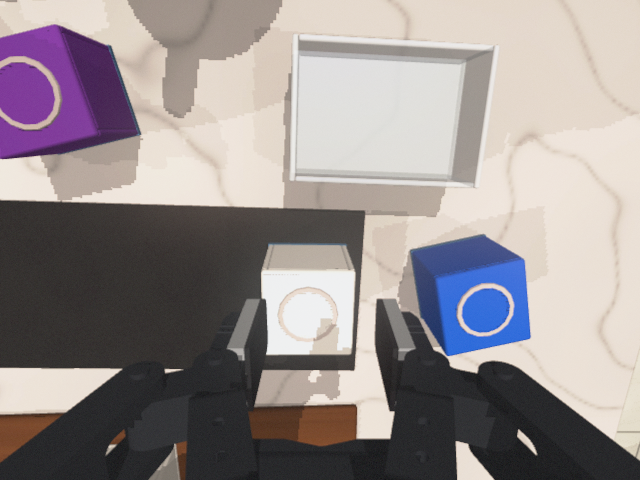

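```bash

python3 -c "
from h import *
quad('w38.png',[(264,271),(353,269),(353,354),(264,354)],.074)
quad('w38.png',[(294,35),(495,47),(477,187),(290,181)],.06)"
```

```text
[[0.649, 0.1419], [0.7085, 0.1448], [0.7125, 0.0806], [0.6492, 0.0797]] c [0.6798 0.1117]
2.8 0.0596 ; -86.4 0.0643 ; -179.2 0.0633 ; 90.2 0.0622 ; 
[[0.6652, 0.2891], [0.7905, 0.2885], [0.7917, 0.2011], [0.6646, 0.2006]] c [0.728  0.2448]
-0.3 0.1253 ; -89.2 0.0875 ; -179.8 0.1271 ; 89.6 0.0884 ;
```

```bash

python3 -m inch '{"hand":[130,130,130,130,130],"linear":[[0.004,-0.003,0.02],[0.003,-0.003,0.03],[0,-0.001,0.03],[0,0,0.02],[0,0,0.01]],"turn":[0,0,0,0,0]}' 40
python3 -c "
from h import *
st();go(.679,.169,.071)"
```

```text
time: 75.3
eef_pos: [0.6763, 0.1732, 0.0892]
tcp_rot: [[-0.04, 0.998, 0.042], [0.999, 0.039, 0.034], [0.032, 0.043, -0.999]]
force: [0.0, -0.2, 0.2]
opening: 0.042
t 75.3 pos [0.6763 0.1732 0.0892] F [ 0.  -0.2  0.2] op 0.042
R [[-0.04, 0.998, 0.042], [0.999, 0.039, 0.034], [0.032, 0.043, -0.999]] q [0.16 0.46 1.39 0.03 1.24 0.12]
total tool shift mm [-4.9  1.8 18.2]
y-axis azimuth 2.2 q6 6.7
```

```bash

python3 -m inch '{"hand":[130,130,130,130,130],"linear":[[0,0.001,0.012],[0,0,0.007],[-0.006,0,0],[-0.008,0,0],[-0.01,0,0]],"turn":[0,0,0,0,0]}' 40
python3 -m inch '{"hand":[130,130,130,130,130],"linear":[[-0.01,0,0],[-0.01,0,0],[-0.01,0,0],[-0.01,0,0],[-0.01,0,0]],"turn":[0,0,0,0,0]}' 40
python3 -c "
from h import *
st();d=snap('side','a39.png');cv2.imwrite('pics/a39c.png',cv2.resize(d['frame'][170:330,240:440,::-1],(750,600)))"
```

```text
time: 75.92
eef_pos: [0.6806, 0.1493, 0.0702]
tcp_rot: [[-0.041, 0.998, 0.045], [0.999, 0.039, 0.034], [0.032, 0.046, -0.998]]
force: [-0.8, 0.8, 1.2]
opening: 0.0421
time: 76.55
eef_pos: [0.6836, 0.0953, 0.07]
tcp_rot: [[-0.04, 0.998, 0.047], [0.999, 0.038, 0.035], [0.033, 0.049, -0.998]]
force: [0.1, 0.9, 0.1]
opening: 0.0417
t 76.55 pos [0.6836 0.0953 0.07  ] F [0.1 0.9 0.1] op 0.0417
R [[-0.04, 0.998, 0.047], [0.999, 0.038, 0.035], [0.033, 0.049, -0.998]] q [ 0.05  0.46  1.43  0.03  1.2  -0.  ]
```

View pics/a39c.png

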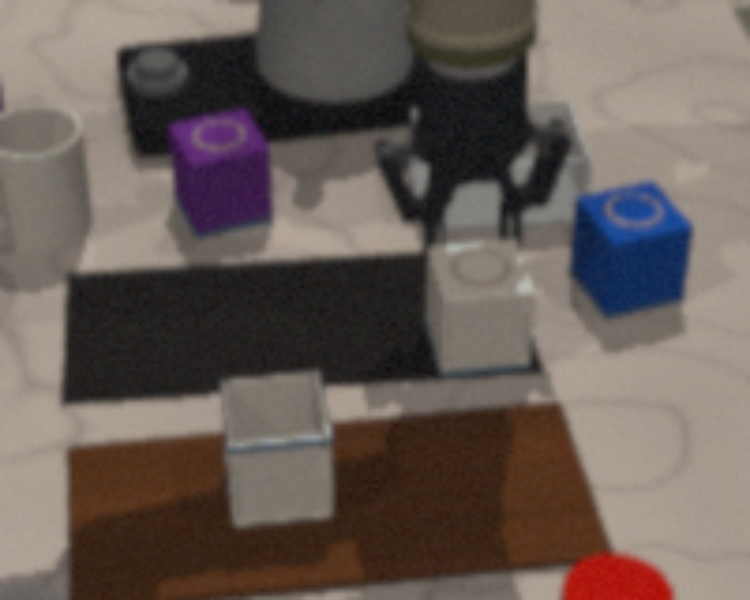

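```bash

python3 -m inch '{"hand":[130,130,130,130,130],"linear":[[-0.009,-0.001,0],[-0.009,-0.001,0],[-0.009,0,0],[-0.008,0,0],[-0.003,0,-0.002]],"turn":[0,0,0,0,0]}' 40
python3 -c "
from h import *
st();d=snap('scene','s40.png');cv2.imwrite('pics/s40c.png',cv2.resize(d['frame'][190:350,290:470,::-1],(675,600)))"
```

```text
time: 77.22
eef_pos: [0.6829, 0.0532, 0.0704]
tcp_rot: [[-0.039, 0.998, 0.047], [0.999, 0.038, 0.034], [0.032, 0.048, -0.998]]
force: [0.0, 1.8, 0.5]
opening: 0.0419
t 77.22 pos [0.6829 0.0532 0.0704] F [0.  1.8 0.5] op 0.0419
R [[-0.039, 0.998, 0.047], [0.999, 0.038, 0.034], [0.032, 0.048, -0.998]] q [-0.01  0.45  1.44  0.04  1.2  -0.07]
```

View pics/s40c.png

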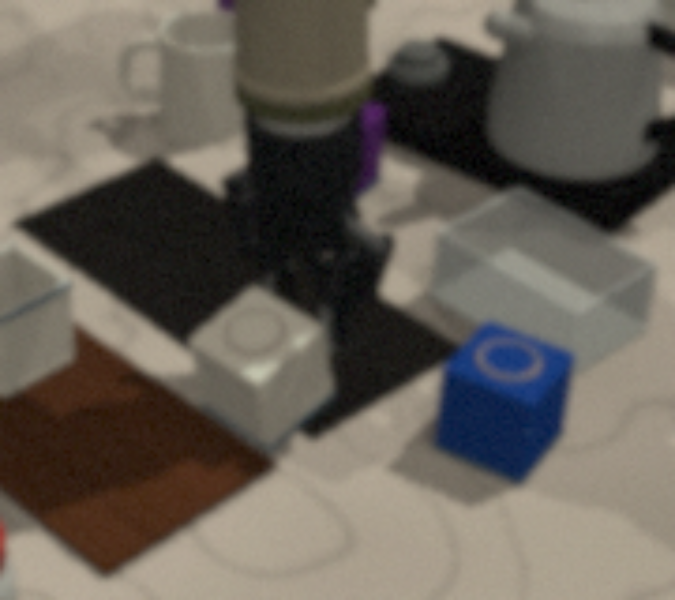

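```bash

python3 -m inch '{"hand":[130,130,130,130,130],"linear":[[-0.006,0,-0.005],[-0.006,0,-0.005],[-0.007,0,-0.005],[-0.007,0,-0.004],[-0.007,0,-0.004]],"turn":[0,0,0,0,0]}' 40
python3 -c "
from h import *
st();d=snap('scene','s41.png');cv2.imwrite('pics/s41c.png',cv2.resize(d['frame'][190:350,290:470,::-1],(675,600)))"
```

```text
time: 77.9
eef_pos: [0.6834, 0.0173, 0.0945]
tcp_rot: [[-0.04, 0.998, 0.048], [0.999, 0.039, 0.034], [0.032, 0.049, -0.998]]
force: [1.2, 0.5, 0.1]
opening: 0.0415
t 77.9 pos [0.6834 0.0173 0.0945] F [1.2 0.5 0.1] op 0.0415
R [[-0.04, 0.998, 0.048], [0.999, 0.039, 0.034], [0.032, 0.049, -0.998]] q [-0.07  0.42  1.43  0.04  1.24 -0.12]
```

View pics/s41c.png

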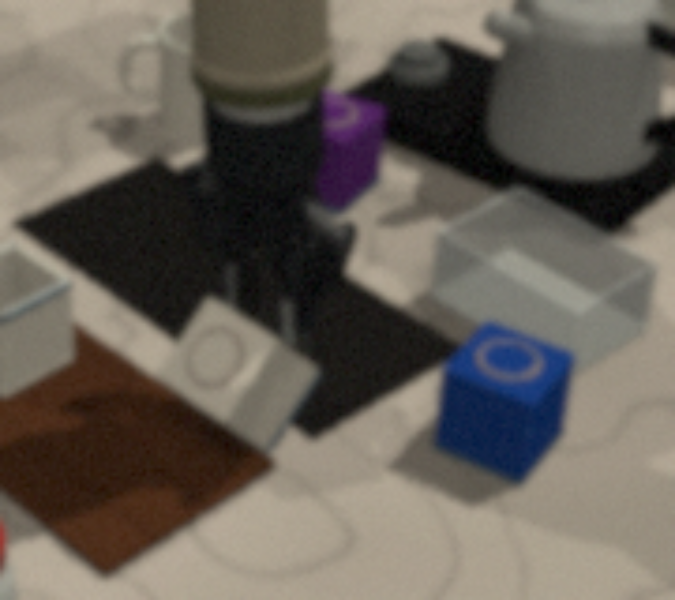

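```bash

python3 -m inch '{"hand":[130,130,130,130,130],"linear":[[-0.007,0,-0.003],[-0.007,0,-0.003],[-0.007,0,-0.003],[-0.005,0,-0.003],[0,0,-0.003]],"turn":[0,0,0,0,0]}' 40
python3 -m inch '{"hand":[130,0,0,0,0],"linear":[[0,0,-0.03],[0,0,-0.04],[-0.03,0,-0.02],[-0.04,0,0],[-0.04,0,0]],"turn":[0,0,0,0,0]}' 40
python3 -c "
from h import *
st();snap('wrist','w42.png')"
```

```text
time: 78.58
eef_pos: [0.6839, -0.0125, 0.1098]
tcp_rot: [[-0.039, 0.998, 0.048], [0.999, 0.037, 0.033], [0.031, 0.049, -0.998]]
force: [0.0, 1.0, -0.1]
opening: 0.042
time: 79.2
eef_pos: [0.6842, -0.1235, 0.2001]
tcp_rot: [[-0.045, 0.998, 0.048], [0.998, 0.044, 0.034], [0.032, 0.05, -0.998]]
force: [0.8, -0.1, -0.8]
opening: 0.0854
t 79.2 pos [ 0.6842 -0.1235  0.2001] F [ 0.8 -0.1 -0.8] op 0.0854
R [[-0.045, 0.998, 0.048], [0.998, 0.044, 0.034], [0.032, 0.05, -0.998]] q [-0.28  0.37  1.3   0.05  1.43 -0.33]
```

View pics/w42.png

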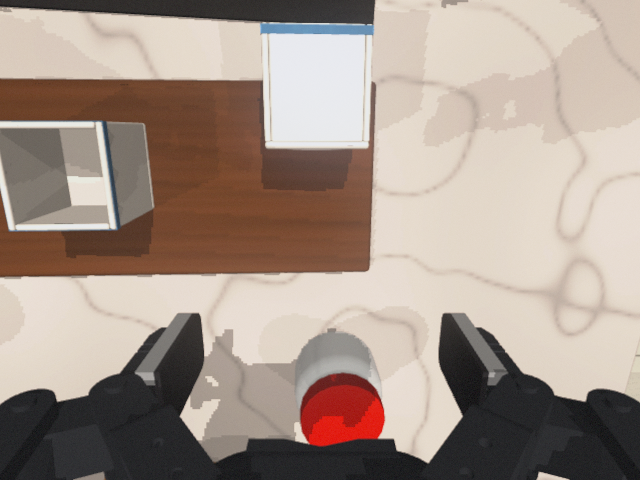

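```bash

python3 -c "
from h import *
quad('w42.png',[(261,24),(374,26),(370,149),(265,148)],.072)
go(.681,-.03,.042)"
```

```text
[[0.6515, 0.0035], [0.7155, 0.0061], [0.7185, -0.0624], [0.6543, -0.0645]] c [ 0.6849 -0.0293]
2.3 0.0641 ; -87.5 0.0685 ; -178.1 0.0642 ; 92.3 0.0681 ; 
total tool shift mm [ 94.6  -6.8 160.7]
y-axis azimuth 2.3 q6 -18.8
```

```bash

python3 -m inch '{"hand":[0,0,0,0,0],"linear":[[0.03,-0.001,0.01],[0.035,-0.001,0.02],[0.025,-0.001,0.03],[0,0,0.03],[0,0,0.02]],"turn":[0,0,0,0,0]}' 40
python3 -c "
from h import *
st();go(.685,-.029,.042)"
```

```text
time: 79.88
eef_pos: [0.6834, -0.0298, 0.0919]
tcp_rot: [[-0.042, 0.998, 0.053], [0.999, 0.04, 0.032], [0.029, 0.054, -0.998]]
force: [-0.6, -0.8, 0.3]
opening: 0.0853
t 79.88 pos [ 0.6834 -0.0298  0.0919] F [-0.6 -0.8  0.3] op 0.0853
R [[-0.042, 0.998, 0.053], [0.999, 0.04, 0.032], [0.029, 0.054, -0.998]] q [-0.14  0.42  1.44  0.04  1.23 -0.19]
total tool shift mm [-0.8 -1.1 49.9]
y-axis azimuth 2.3 q6 -11.0
```

```bash

python3 -m inch '{"hand":[0,0,0,0,0],"linear":[[0,0,-0.05],[0,0,-0.05],[0,0,-0.03],[0,0,0],[0,0,0]],"turn":[0,0,0,6,-6]}' 40
python3 -m inch '{"hand":[0,0,0,0,0],"linear":[[0,0,0],[0,0,0],[0,0,0],[0,0,0],[0,0,0]],"turn":[7,7,7,7,7]}' 40
python3 -m inch '{"hand":[0,0,0,0,0],"linear":[[0,0,0],[0,0,0],[0,0,0],[0,0,0],[0,0,0]],"turn":[-7,-7,-7,-7,-7]}' 40

```

```text
time: 80.5
eef_pos: [0.6744, -0.0298, 0.2209]
tcp_rot: [[-0.043, 0.998, 0.045], [0.999, 0.041, 0.034], [0.032, 0.047, -0.998]]
force: [0.5, -0.2, -0.2]
opening: 0.0856
time: 81.12
eef_pos: [0.6749, -0.0269, 0.2217]
tcp_rot: [[0.55, 0.834, 0.047], [0.833, -0.552, 0.035], [0.055, 0.02, -0.998]]
force: [0.3, 0.6, 0.2]
opening: 0.0854
time: 81.75
eef_pos: [0.675, -0.0241, 0.2216]
tcp_rot: [[-0.044, 0.998, 0.048], [0.998, 0.043, 0.036], [0.034, 0.049, -0.998]]
force: [0.3, -0.0, -0.4]
opening: 0.0853
```

```bash

python3 -m inch '{"hand":[0,0,0,0,0],"linear":[[0,0,0.035],[0,0,0.035],[0,0,0.035],[-0.002,0,0.035],[0,0,0.015]],"turn":[0,0,0,0,0]}' 40
python3 -c "
from h import *
st();go(.685,-.029,.042)"
```

```text
time: 82.38
eef_pos: [0.6853, -0.0178, 0.0662]
tcp_rot: [[-0.048, 0.997, 0.054], [0.998, 0.046, 0.036], [0.034, 0.056, -0.998]]
force: [-0.1, -0.2, 0.6]
opening: 0.0853
t 82.38 pos [ 0.6853 -0.0178  0.0662] F [-0.1 -0.2  0.6] op 0.0853
R [[-0.048, 0.997, 0.054], [0.998, 0.046, 0.036], [0.034, 0.056, -0.998]] q [-0.12  0.45  1.45  0.05  1.19 -0.19]
total tool shift mm [-12.   -2.2  23.7]
y-axis azimuth 2.6 q6 -10.6
```

```bash

python3 -m inch '{"hand":[0,0,0,80,150],"linear":[[-0.006,-0.001,0.011],[-0.005,-0.001,0.01],[0,0,0.003],[0,0,0],[0,0,0]],"turn":[0,0,0,0,0]}' 40
python3 -m inch '{"hand":[255,255,255,255,255],"linear":[[0,0,0],[0,0,0],[0,0,0],[0,0,-0.01],[0,0,-0.008]],"turn":[0,0,0,0,0]}' 40
python3 -c "
from h import *
st();go(.665,.021,.06)"
```

```text
time: 83.0
eef_pos: [0.6874, -0.0289, 0.0441]
tcp_rot: [[-0.048, 0.997, 0.059], [0.998, 0.046, 0.036], [0.033, 0.06, -0.998]]
force: [-0.3, -0.1, -2.0]
opening: 0.0645
time: 83.62
eef_pos: [0.6859, -0.0292, 0.0627]
tcp_rot: [[-0.048, 0.997, 0.058], [0.998, 0.046, 0.036], [0.033, 0.06, -0.998]]
force: [-0.1, -0.3, -2.0]
opening: 0.0652
t 83.62 pos [ 0.6859 -0.0292  0.0627] F [-0.1 -0.3 -2. ] op 0.0652
R [[-0.048, 0.997, 0.058], [0.998, 0.046, 0.036], [0.033, 0.06, -0.998]] q [-0.14  0.46  1.45  0.05  1.18 -0.2 ]
total tool shift mm [ 51.1 -18.7   3.3]
y-axis azimuth 2.6 q6 -11.6
```

```bash

python3 -m inch '{"hand":[255,255,255,255,255],"linear":[[0.01,-0.004,0],[0.012,-0.005,0],[0.012,-0.005,0],[0.01,-0.004,0],[0,0,0]],"turn":[0,0,0,0,0]}' 40
python3 -c "
from h import *
st();go(.665,.022,.04)"
```

```text
time: 84.25
eef_pos: [0.6643, 0.018, 0.0641]
tcp_rot: [[-0.049, 0.997, 0.059], [0.998, 0.047, 0.036], [0.034, 0.06, -0.998]]
force: [-0.2, -0.3, -1.7]
opening: 0.0643
t 84.25 pos [0.6643 0.018  0.0641] F [-0.2 -0.3 -1.7] op 0.0643
R [[-0.049, 0.997, 0.059], [0.998, 0.047, 0.036], [0.034, 0.06, -0.998]] q [-0.07  0.4   1.52  0.04  1.16 -0.14]
total tool shift mm [ 3.1 -0.5 24.2]
y-axis azimuth 2.7 q6 -7.8
```

```bash

python3 -m inch '{"hand":[255,255,255,255,255],"linear":[[0.004,0,0.006],[0.003,0,0.006],[0,0,0.006],[0,0,0.003],[0,0,0]],"turn":[0,0,0,0,0]}' 40
python3 -m inch '{"hand":[180,80,0,0,0],"linear":[[0,0,0],[0,0,0],[0,0,0],[0,0,-0.02],[0,0,-0.04]],"turn":[0,0,0,0,0]}' 40
python3 -m inch '{"hand":[0,0,255,255,255],"linear":[[0.01,0,-0.03],[0.02,0,-0.02],[0.02,0,0],[0.01,0,0],[0,0,0]],"turn":[0,0,0,0,0]}' 40
python3 -c "
from h import *
st();d=snap('scene','s43.png');cv2.imwrite('pics/s43c.png',cv2.resize(d['frame'][190:350,290:470,::-1],(675,600)));d=snap('side','a43.png');cv2.imwrite('pics/a43c.png',cv2.resize(d['frame'][170:330,240:440,::-1],(750,600)))"
```

```text
time: 84.88
eef_pos: [0.6651, 0.0255, 0.0409]
tcp_rot: [[-0.048, 0.997, 0.058], [0.998, 0.046, 0.036], [0.033, 0.059, -0.998]]
force: [-0.5, 0.0, -2.4]
opening: 0.0645
time: 85.5
eef_pos: [0.6598, 0.0231, 0.1008]
tcp_rot: [[-0.048, 0.997, 0.053], [0.998, 0.046, 0.036], [0.034, 0.055, -0.998]]
force: [-0.6, 0.4, 0.7]
opening: 0.0853
time: 86.12
eef_pos: [0.6566, 0.0852, 0.162]
tcp_rot: [[-0.049, 0.997, 0.063], [0.998, 0.047, 0.036], [0.033, 0.065, -0.997]]
force: [0.3, 0.4, -0.6]
opening: 0.032
t 86.12 pos [0.6566 0.0852 0.162 ] F [ 0.3  0.4 -0.6] op 0.032
R [[-0.049, 0.997, 0.063], [0.998, 0.047, 0.036], [0.033, 0.065, -0.997]] q [ 0.03  0.29  1.47  0.04  1.32 -0.02]
```

View pics/s43c.png

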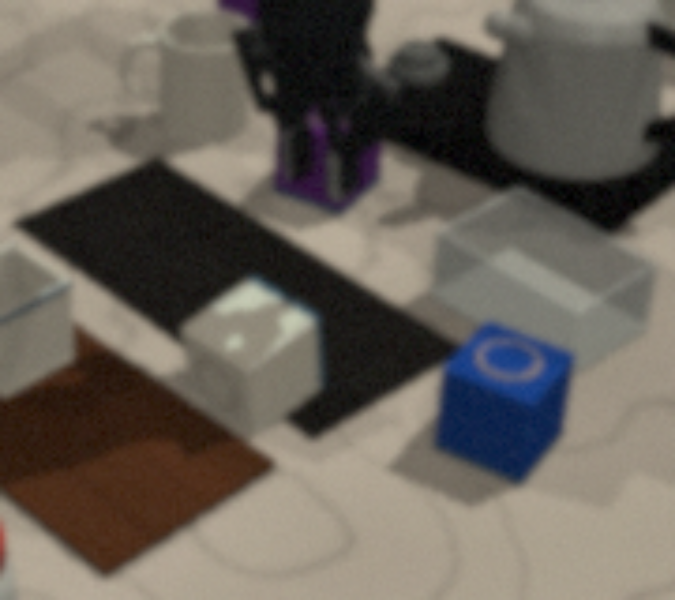

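View pics/a43c.png

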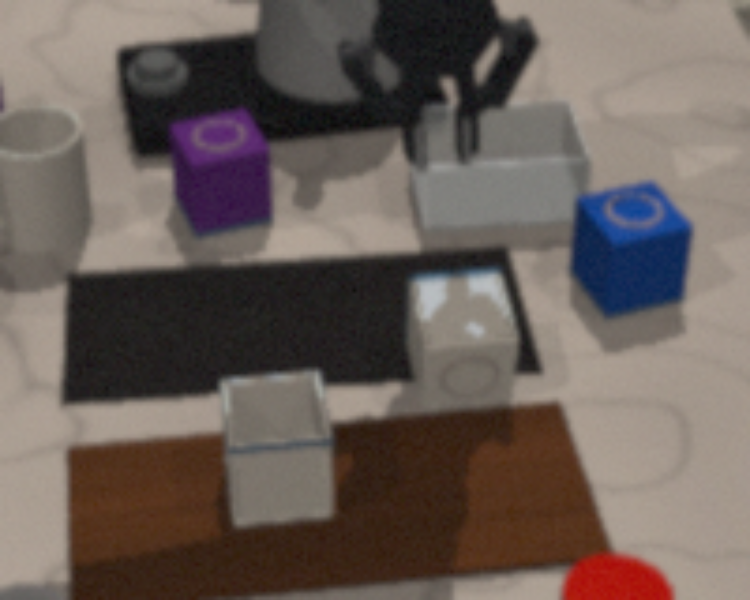

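```bash

python3 -m inch '{"hand":[255,255,255,255,255],"linear":[[0.002,0.002,0.03],[0.002,0.001,0.03],[0,0,0.02],[0,0,0.008],[0,0,0]],"turn":[0,0,0,0,0]}' 40
python3 -c "
from h import *
st();go(.667,.085,.072);snap('wrist','w44.png')"
```

```text
time: 86.85
eef_pos: [0.664, 0.0886, 0.0688]
tcp_rot: [[-0.045, 0.997, 0.058], [0.998, 0.043, 0.035], [0.032, 0.06, -0.998]]
force: [-0.9, -0.2, -0.2]
opening: 0.0002
t 86.85 pos [0.664  0.0886 0.0688] F [-0.9 -0.2 -0.2] op 0.0002
R [[-0.045, 0.997, 0.058], [0.998, 0.043, 0.035], [0.032, 0.06, -0.998]] q [ 0.04  0.41  1.51  0.04  1.17 -0.02]
total tool shift mm [-3.7  3.  -3.2]
y-axis azimuth 2.5 q6 -1.0
```

View pics/w44.png

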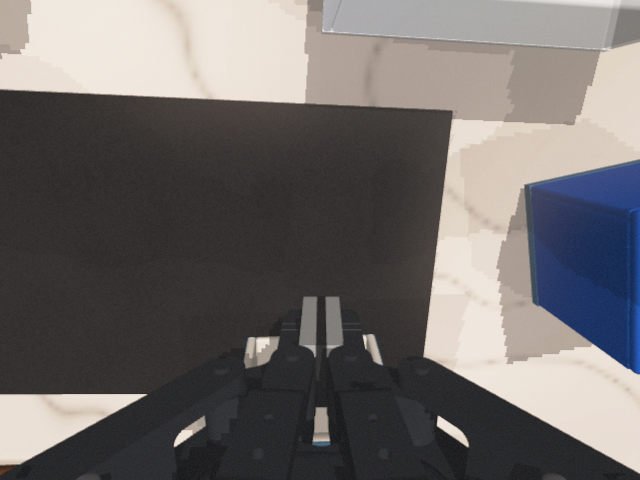

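```bash

python3 -m inch '{"hand":[255,255,255,255,255],"linear":[[-0.007,0,0],[-0.008,0,0],[-0.008,0,0],[-0.007,0,-0.001],[-0.006,0,-0.002]],"turn":[0,0,0,0,0]}' 40
python3 -c "
from h import *
st();d=snap('scene','s45.png');cv2.imwrite('pics/s45c.png',cv2.resize(d['frame'][190:350,290:470,::-1],(675,600)))"
```

```text
time: 87.52
eef_pos: [0.6683, 0.0502, 0.0756]
tcp_rot: [[-0.045, 0.997, 0.065], [0.998, 0.043, 0.035], [0.032, 0.067, -0.997]]
force: [0.2, 0.3, 0.5]
opening: -0.0001
t 87.53 pos [0.6683 0.0502 0.0756] F [0.2 0.3 0.5] op -0.0001
R [[-0.045, 0.997, 0.065], [0.998, 0.043, 0.035], [0.032, 0.067, -0.997]] q [-0.02  0.39  1.51  0.04  1.17 -0.08]
```

View pics/s45c.png

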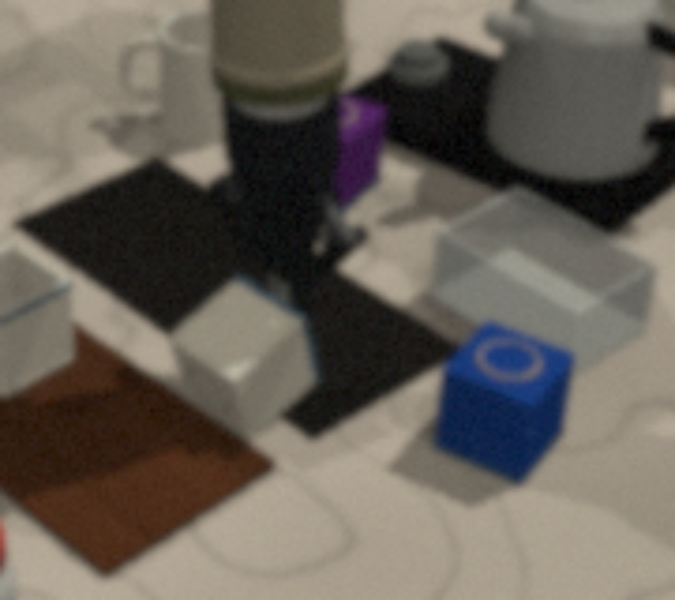

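```bash

python3 -m inch '{"hand":[255,255,255,255,255],"linear":[[-0.007,0,-0.004],[-0.007,0,-0.004],[-0.007,0,-0.004],[-0.007,0,-0.003],[-0.007,0,-0.003]],"turn":[0,0,0,0,0]}' 40
python3 -m inch '{"hand":[255,255,255,255,255],"linear":[[-0.006,0,-0.002],[-0.006,0,-0.002],[-0.006,0,-0.003],[-0.006,0,-0.005],[-0.005,0,-0.006]],"turn":[0,0,0,0,0]}' 40
python3 -c "
from h import *
st();d=snap('scene','s46.png');cv2.imwrite('pics/s46c.png',cv2.resize(d['frame'][190:350,290:470,::-1],(675,600)))"
```

```text
time: 88.2
eef_pos: [0.6687, 0.0114, 0.0936]
tcp_rot: [[-0.045, 0.997, 0.065], [0.998, 0.043, 0.034], [0.031, 0.067, -0.997]]
force: [0.8, 0.3, 0.2]
opening: -0.0002
time: 88.82
eef_pos: [0.6685, -0.0205, 0.1113]
tcp_rot: [[-0.045, 0.997, 0.064], [0.998, 0.043, 0.034], [0.031, 0.066, -0.997]]
force: [-0.6, 0.8, -0.1]
opening: -0.0003
t 88.83 pos [ 0.6685 -0.0205  0.1113] F [-0.6  0.8 -0.1] op -0.0003
R [[-0.045, 0.997, 0.064], [0.998, 0.043, 0.034], [0.031, 0.066, -0.997]] q [-0.13  0.36  1.49  0.04  1.24 -0.19]
```

View pics/s46c.png

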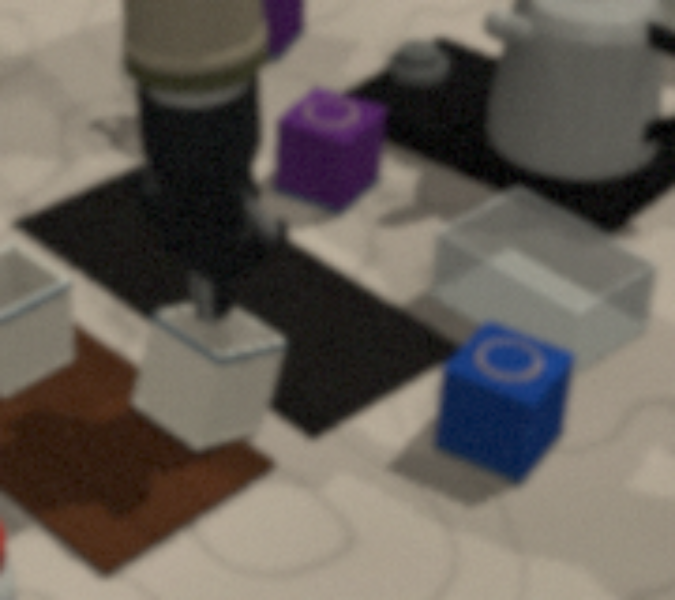

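```bash

python3 -m inch '{"hand":[255,255,255,255,255],"linear":[[-0.005,0,-0.005],[-0.005,0,-0.01],[0,0,-0.03],[0,0,-0.04],[0,0,-0.02]],"turn":[0,0,0,0,0]}' 40
python3 -m inch '{"hand":[0,0,0,0,0],"linear":[[-0.03,0,0],[-0.04,0,0],[-0.03,0,0],[0,0,0],[0,0,0]],"turn":[0,0,0,0,0]}' 40
python3 -c "
from h import *
st();snap('wrist','w47.png')"
```

```text
time: 89.5
eef_pos: [0.6613, -0.0359, 0.2196]
tcp_rot: [[-0.045, 0.997, 0.063], [0.999, 0.043, 0.034], [0.031, 0.064, -0.997]]
force: [-0.2, -0.2, 0.3]
opening: 0.0
time: 90.12
eef_pos: [0.6669, -0.1377, 0.2193]
tcp_rot: [[-0.047, 0.997, 0.067], [0.998, 0.044, 0.034], [0.031, 0.068, -0.997]]
force: [-0.5, 0.3, -0.7]
opening: 0.0854
t 90.12 pos [ 0.6669 -0.1377  0.2193] F [-0.5  0.3 -0.7] op 0.0854
R [[-0.047, 0.997, 0.067], [0.998, 0.044, 0.034], [0.031, 0.068, -0.997]] q [-0.31  0.31  1.34  0.05  1.44 -0.36]
```

View pics/w47.png

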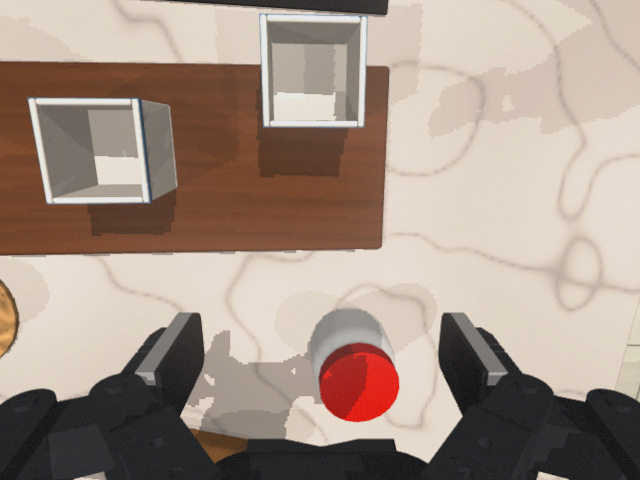

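```bash

python3 -c "
from h import *
quad('w47.png',[(260,15),(367,15),(364,127),(264,127)],.078)
quad('w47.png',[(29,98),(138,98),(150,202),(46,203)],.078)
go(.669,.03,.15)"
```

```text
[[0.635, -0.0031], [0.6983, 0.0008], [0.7012, -0.0635], [0.6378, -0.0664]] c [ 0.6681 -0.0331]
3.5 0.0635 ; -87.4 0.0644 ; -177.4 0.0635 ; 92.6 0.0633 ; 
[[0.4989, -0.056], [0.562, -0.0529], [0.565, -0.1165], [0.5005, -0.1192]] c [ 0.5316 -0.0862]
2.8 0.0632 ; -87.3 0.0636 ; -177.6 0.0645 ; 91.5 0.0632 ; 
total tool shift mm [165.1   4.9  74.9]
y-axis azimuth 2.6 q6 -20.5
```

```bash

python3 -m inch '{"hand":[130,130,130,130,130],"linear":[[0.03,0.001,0],[0.04,0.001,0],[0.04,0.001,0],[0.04,0.001,0.01],[0.02,0,0.02]],"turn":[0,0,0,0,0]}' 40
python3 -m inch '{"hand":[130,130,130,130,130],"linear":[[0,0,0.03],[0,0,0.03],[0,0,0.03],[0,0,0.02],[0,0,0]],"turn":[0,0,0,0,0]}' 40
python3 -c "
from h import *
st();go(.668,.03,.05)"
```

```text
time: 90.8
eef_pos: [0.665, 0.042, 0.1962]
tcp_rot: [[-0.05, 0.996, 0.07], [0.998, 0.047, 0.035], [0.031, 0.072, -0.997]]
force: [0.3, -1.1, -0.5]
opening: 0.042
time: 91.42
eef_pos: [0.6693, 0.0502, 0.0768]
tcp_rot: [[-0.056, 0.996, 0.063], [0.998, 0.054, 0.035], [0.031, 0.065, -0.997]]
force: [0.3, 0.1, -0.3]
opening: 0.0418
t 91.42 pos [0.6693 0.0502 0.0768] F [ 0.3  0.1 -0.3] op 0.0418
R [[-0.056, 0.996, 0.063], [0.998, 0.054, 0.035], [0.031, 0.065, -0.997]] q [-0.02  0.4   1.5   0.04  1.18 -0.09]
total tool shift mm [-20.9  -4.1  26. ]
y-axis azimuth 3.1 q6 -5.1
```

```bash

python3 -m inch '{"hand":[130,130,130,130,130],"linear":[[-0.005,0,0.012],[-0.008,0,0.012],[-0.01,0,0],[-0.01,0,0],[-0.01,0,0]],"turn":[0,0,0,0,0]}' 40
python3 -m inch '{"hand":[130,130,130,130,130],"linear":[[-0.008,0,0],[-0.008,0,0],[-0.008,0,0],[-0.008,0,0],[-0.008,0,0]],"turn":[0,0,0,0,0]}' 40
python3 -c "
from h import *
st();d=snap('scene','s48.png');cv2.imwrite('pics/s48c.png',cv2.resize(d['frame'][190:350,260:460,::-1],(750,600)))"
```

```text
time: 92.05
eef_pos: [0.6759, 0.0049, 0.0538]
tcp_rot: [[-0.056, 0.996, 0.069], [0.998, 0.054, 0.034], [0.03, 0.071, -0.997]]
force: [-0.9, 0.5, 0.6]
opening: 0.0418
time: 92.68
eef_pos: [0.6791, -0.038, 0.0538]
tcp_rot: [[-0.056, 0.996, 0.071], [0.998, 0.053, 0.035], [0.031, 0.073, -0.997]]
force: [1.1, 1.2, 0.2]
opening: 0.0422
t 92.67 pos [ 0.6791 -0.038   0.0538] F [1.1 1.2 0.2] op 0.0422
R [[-0.056, 0.996, 0.071], [0.998, 0.053, 0.035], [0.031, 0.073, -0.997]] q [-0.15  0.44  1.49  0.05  1.15 -0.23]
```

View pics/s48c.png

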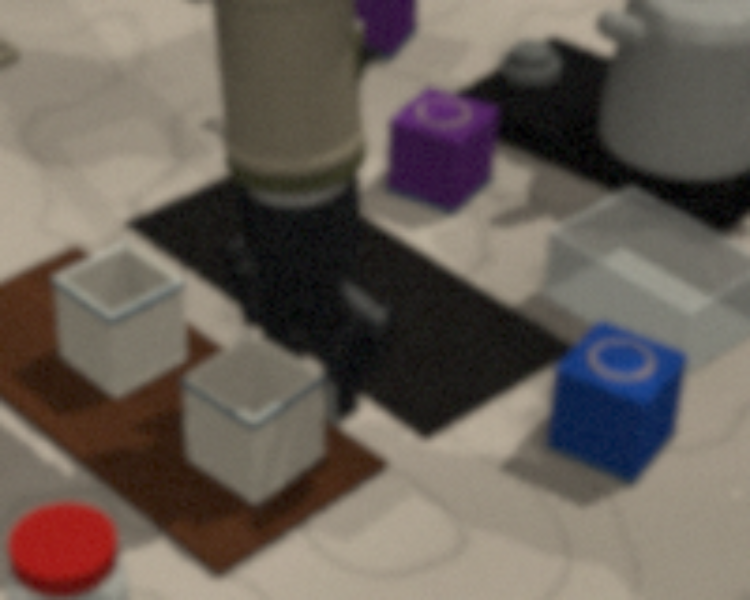

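Now inside the board. Retreat and take final views.

```bash

python3 -m inch '{"hand":[130,130,130,130,130],"linear":[[0.01,0,0],[0.015,0,-0.02],[0.01,0,-0.04],[0,0,-0.05],[0,0,-0.05]],"turn":[0,0,0,0,0]}' 40
python3 -m inch '{"hand":[130,130,130,130,130],"linear":[[-0.03,0,-0.02],[-0.05,0,0],[-0.05,-0.01,0],[-0.02,-0.02,0],[0,0,0]],"turn":[0,0,0,0,0]}' 40
python3 -c "
from h import *
st();snap('wrist','w49.png');d=snap('scene','s49.png');d=snap('side','a49.png')"
```

```text
time: 93.35
eef_pos: [0.662, -0.0035, 0.2165]
tcp_rot: [[-0.057, 0.996, 0.062], [0.998, 0.055, 0.036], [0.032, 0.064, -0.997]]
force: [1.0, -0.7, -0.3]
opening: 0.0422
time: 93.98
eef_pos: [0.6439, -0.1522, 0.2488]
tcp_rot: [[-0.066, 0.994, 0.083], [0.997, 0.063, 0.032], [0.027, 0.085, -0.996]]
force: [0.1, 0.1, 0.1]
opening: 0.042
t 93.97 pos [ 0.6439 -0.1522  0.2488] F [0.1 0.1 0.1] op 0.042
R [[-0.066, 0.994, 0.083], [0.997, 0.063, 0.032], [0.027, 0.085, -0.996]] q [-0.34  0.23  1.38  0.06  1.46 -0.41]
```

View pics/w49.png

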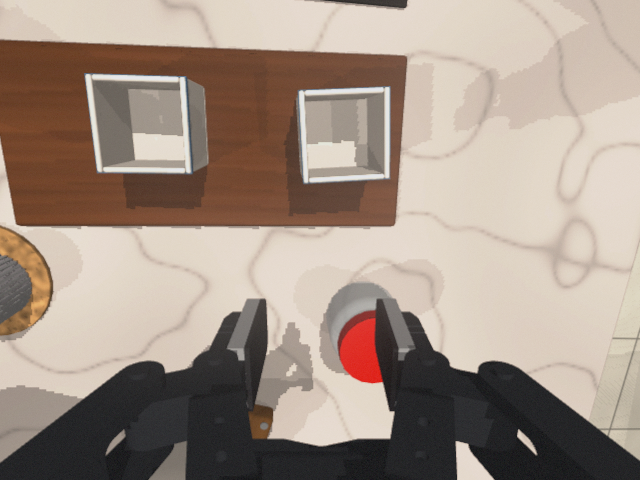

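View pics/a49.png

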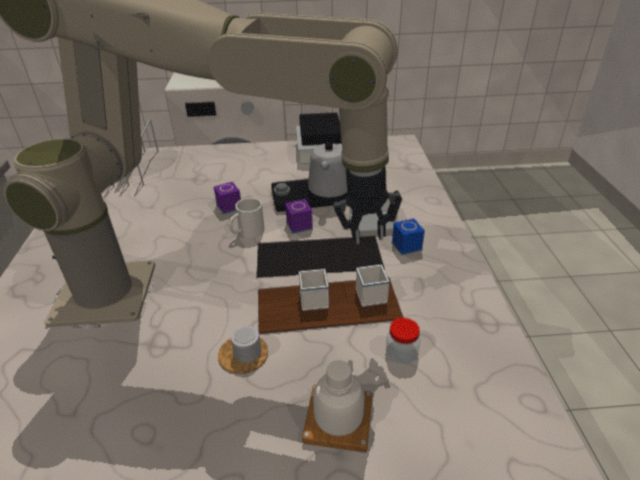

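View pics/s49.png

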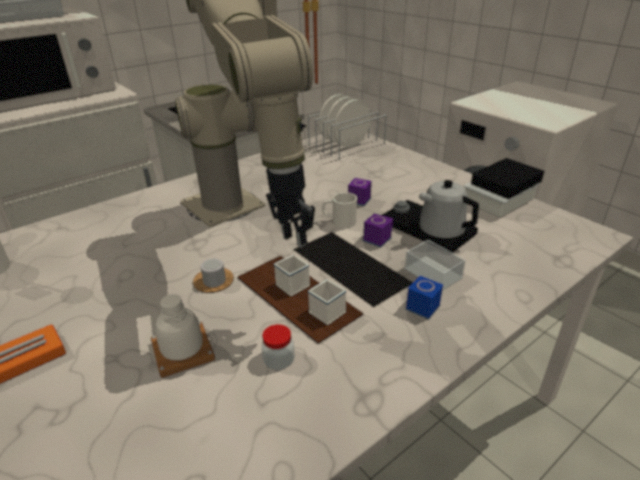

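```bash

python3 -c "
from h import *
quad('w49.png',[(299,90),(389,88),(389,178),(301,182)],.078)
quad('w49.png',[(86,75),(186,77),(191,172),(99,171)],.078)
A=dict(np.load('pics/a49.png.npz'));S=dict(np.load('pics/s49.png.npz'))
print('lid',pix2w(A,245,336,.06),pix2w(S,211.5,268,.06))
print('cork',pix2w(A,243,353,.006))
c=np.array([.5642,-.0972]);a=np.radians(2.6);R=np.array([[np.cos(a),np.sin(a)],[-np.sin(a),np.cos(a)]])
for p in([.669,-.0807],[.5316,-.0862]):print(R@(np.array(p)-c))
im=A['frame'];cv2.imwrite('pics/fin.png',cv2.resize(im[255:385,210:430,::-1],(792,468),interpolation=cv2.INTER_CUBIC))"
```

```text
[[0.6376, -0.0561], [0.7001, -0.0503], [0.707, -0.1125], [0.6422, -0.1189]] c [ 0.6717 -0.0845]
5.3 0.0627 ; -83.7 0.0625 ; -174.4 0.0651 ; 94.2 0.0629 ; 
[[0.4988, -0.0568], [0.5623, -0.0533], [0.5643, -0.116], [0.5021, -0.1187]] c [ 0.5319 -0.0862]
3.1 0.0636 ; -88.2 0.0627 ; -177.5 0.0622 ; 93.1 0.062 ; 
lid [ 0.37579502 -0.23709264  0.06      ] [ 0.38856636 -0.24110448  0.06      ]
cork [ 0.36534551 -0.23664374  0.006     ]
[0.10544061 0.01172897]
[-0.03206745  0.01246751]
```

View pics/fin.png

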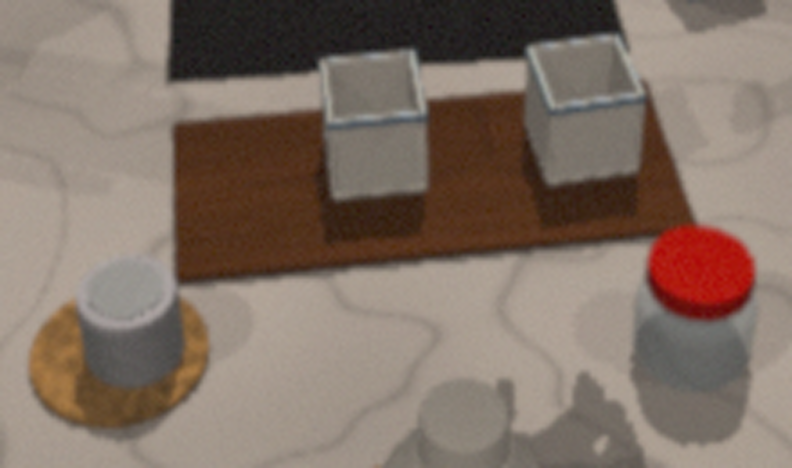

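```bash
python3 -c "
from h import *
arm.close_job()"
```

```text
the job is handed in; nothing more can be done
```

The whole coffee-corner job is done and handed in at about 94 s of the 210 s. `close_job` gave no verdict, so what follows rests on my own readings and final pictures.

- **Kettle button:** I pressed it until it bottomed out (fingertips at the full-travel height, about 39 N), then let go. The next wrist picture showed it up again.
- **Jar lid:** I turned it off in three strokes, with one regrip partway, and lifted it only once it came free with no resistance. It lies flat on the cork mat. Two cameras disagree on how far it is from the middle, about 10 mm from the side and about 20 mm from the scene camera, both inside the 35 mm limit.
- **Cups:** There were two white cups. The tool can only turn about its own axis, so I tipped each one twice over the board's edge, laying it on its side and then standing it mouth up. I then moved each one further in. Both look upright, with centres at about (−0.032, 0.012) and (0.107, 0.010) m in the board's frame, inside the ±0.155 and ±0.06 m limits.
- **Other objects:** The mug, tub, small glass jar and the coloured look-alike cups were not touched. In the last pictures they look to be where they started.

Not everything went to plan. Pivoting the first cup in the grip and then pushing it over on the mat both just slid it along. During its first tip over the board edge the push also jammed briefly, at about 33 N in all. By the end the tool had drifted about 5 degrees off vertical, but it was clear of everything at hand-in.

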